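# Probe the bores of turned feet, fit matching dowels, set the length stop

## Task

Dowel up the turned wooden feet: going along the row from the robot's left to its right, touch the bottom of each foot's bore with the depth rod to find how deep it is, then put the rod back in its stand. Fit every foot with the dowel that, standing on the bottom of its bore, leaves nearest to 30 mm above the foot's top, and keep the unused dowels upright in the rack. Finally slide the stop of the cut-off box to the length of the longest dowel you fitted, ready to saw more of those, without disturbing the other things on the bench.

Things in the scene. Friction and masses are not known exactly. Their poses are not given: they have to be found in the camera images.
- foot1: Loose turned wooden bun foot, 84 mm across, exactly 80 mm tall, about 340 g; place 1 of 4 from the robot's left (+y), an order that always holds; one of the four may be missing. Origin: centre of its underside, z up. A round blind bore, 20 mm across, runs down from the middle of its flat top; its depth, 25 to 58 mm, differs from foot to foot. May be knocked a few cm along the bench.
- foot2: Loose turned wooden bun foot, 84 mm across, exactly 80 mm tall, about 340 g; place 2 of 4 from the robot's left (+y), an order that always holds; one of the four may be missing. Origin: centre of its underside, z up. A round blind bore, 20 mm across, runs down from the middle of its flat top; its depth, 25 to 58 mm, differs from foot to foot. May be knocked a few cm along the bench.
- foot3: Loose turned wooden bun foot, 84 mm across, exactly 80 mm tall, about 340 g; place 3 of 4 from the robot's left (+y), an order that always holds; one of the four may be missing. Origin: centre of its underside, z up. A round blind bore, 20 mm across, runs down from the middle of its flat top; its depth, 25 to 58 mm, differs from foot to foot. May be knocked a few cm along the bench.
- foot4: Loose turned wooden bun foot, 84 mm across, exactly 80 mm tall, about 340 g; place 4 of 4 from the robot's left (+y), an order that always holds; one of the four may be missing. Origin: centre of its underside, z up. A round blind bore, 20 mm across, runs down from the middle of its flat top; its depth, 25 to 58 mm, differs from foot to foot. May be knocked a few cm along the bench.
- red1: Loose wooden dowel, 18 mm thick, 60 mm long (shortest), red-painted top, the lower 4 mm tapered to 13 mm; stands upright in a pocket of the rack. Origin: centre of its lower end, z along it.
- red2: Loose wooden dowel, 18 mm thick, 60 mm long (shortest), red-painted top, the lower 4 mm tapered to 13 mm; stands upright in a pocket of the rack. Origin: centre of its lower end, z along it.
- red3: Loose wooden dowel, 18 mm thick, 60 mm long (shortest), red-painted top, the lower 4 mm tapered to 13 mm; stands upright in a pocket of the rack. Origin: centre of its lower end, z along it.
- yellow1: Loose wooden dowel, 18 mm thick, 72 mm long (middle), yellow-painted top, the lower 4 mm tapered to 13 mm; stands upright in a pocket of the rack. Origin: centre of its lower end, z along it.
- yellow2: Loose wooden dowel, 18 mm thick, 72 mm long (middle), yellow-painted top, the lower 4 mm tapered to 13 mm; stands upright in a pocket of the rack. Origin: centre of its lower end, z along it.
- yellow3: Loose wooden dowel, 18 mm thick, 72 mm long (middle), yellow-painted top, the lower 4 mm tapered to 13 mm; stands upright in a pocket of the rack. Origin: centre of its lower end, z along it.
- yellow4: Loose wooden dowel, 18 mm thick, 72 mm long (middle), yellow-painted top, the lower 4 mm tapered to 13 mm; stands upright in a pocket of the rack. Origin: centre of its lower end, z along it.
- blue1: Loose wooden dowel, 18 mm thick, 84 mm long (longest), blue-painted top, the lower 4 mm tapered to 13 mm; stands upright in a pocket of the rack. Origin: centre of its lower end, z along it.
- blue2: Loose wooden dowel, 18 mm thick, 84 mm long (longest), blue-painted top, the lower 4 mm tapered to 13 mm; stands upright in a pocket of the rack. Origin: centre of its lower end, z along it.
- blue3: Loose wooden dowel, 18 mm thick, 84 mm long (longest), blue-painted top, the lower 4 mm tapered to 13 mm; stands upright in a pocket of the rack. Origin: centre of its lower end, z along it.
- rack: Fixed plywood dowel rack, 82 (x) by 250 (y) by 24 mm tall, with ten 20 mm square pockets 14 mm deep (floor 10 mm above the bench) in two rows 42 mm apart along its x and five columns 50 mm apart along its y, centred on it. Any dowel may stand in any pocket. Origin: centre of its underside.
- rod: Depth rod: straight 10 mm steel rod with slightly tapered tip and a 26 mm thick reddish wooden handle with a brass collar; 150 mm long in all, about 80 g. Origin: the tip's end; z points up along it; the handle runs from 97 to 150 mm above the tip. It starts upright in its stand, its tip 10 mm above the bench.
- stand: Fixed dark wooden block, 62 by 62 by 55 mm tall, holding the depth rod: a 15 mm hole runs down its middle to a floor 10 mm above the bench. Origin: centre of its underside.
- cutbox: Fixed dowel cut-off box: base 100 (x) by 340 (y) mm, low front fence (top at 42 mm), back fence (x = +33 mm) with an aluminium track on top (at 70 mm) along the box's y. A saw kerf crosses both fences at y = +100 mm. Red, yellow and blue lines across the track mark 60, 72 and 84 mm from the kerf. Origin: centre of its underside.
- stop (a joint): Length stop on the track of the cut-off box: the value is the sawing length in m, that is the distance from the saw kerf to the stop's face towards the kerf; it grows as the stop slides along the box's -y, away from the kerf, from 0 to 0.165. It slides with about 2.5 N of friction and stays where it is left.
- stop_grip (a point): Middle of the stop's black grip block (22 mm along the box's x, 24 mm along its y, from 84 to 127 mm above the bench), 107 mm above the bench and 15 mm behind the stop's face (farther from the kerf); moves with the stop, which is 30 mm long along the track.
- glue: Bystander: loose white glue bottle, 58 mm thick, 150 mm tall, upright behind the rack and the box. Origin: centre of its underside.
- mallet: Bystander: wooden mallet lying at the left, 280 mm long, head 64 mm thick and 100 mm long. Origin: under the head's middle; handle along its -x.
- tape: Bystander: loose grey tape measure, 62 by 34 by 58 mm, beside the rack. Origin: centre of its underside.
- offcut: Bystander: loose wooden offcut, 90 by 42 by 28 mm, behind the cut-off box. Origin: centre of its underside.

How it is judged (in metres and radians):
On the way, in this order (a step that is already met when the one before it is completed fails the run):
1. the depth rod, held in the gripper, touches the bottom of the bore of foot1 (passed over if that foot is absent) (horizontal distance between rod and foot1 below 0.009 m and z of rod in the frame of foot1 below 0.061 m and contact force between rod and foot1 above 0.4 N), for 0.1 s.
2. the depth rod, held in the gripper, touches the bottom of the bore of foot2 (passed over if that foot is absent) (horizontal distance between rod and foot2 below 0.009 m and z of rod in the frame of foot2 below 0.061 m and contact force between rod and foot2 above 0.4 N), for 0.1 s.
3. the depth rod, held in the gripper, touches the bottom of the bore of foot3 (passed over if that foot is absent) (horizontal distance between rod and foot3 below 0.009 m and z of rod in the frame of foot3 below 0.061 m and contact force between rod and foot3 above 0.4 N), for 0.1 s.
4. the depth rod, held in the gripper, touches the bottom of the bore of foot4 (passed over if that foot is absent) (horizontal distance between rod and foot4 below 0.009 m and z of rod in the frame of foot4 below 0.061 m and contact force between rod and foot4 above 0.4 N), for 0.1 s.
5. after the last foot is probed, the rod stands in its stand again (horizontal distance between rod and stand below 0.008 m and z of rod in the frame of stand below 0.016 m and angle between rod's own z axis and vertical below 0.15 rad), for 0.2 s.
At the end, for the whole second after the job is handed in: Each foot upright, with one upright dowel (within 0.15 rad, centred within 6 mm) on its bore's bottom, top 22.5 to 37.5 mm above the foot; all other dowels upright in the rack; rod in its stand; stop within 3 mm of the longest fitted dowel's length (60, 72 or 84 mm) (all of step 5 and ((horizontal distance between red1 and foot1 below 0.006 m and z of red1 in the frame of foot1 between 0.0425 and 0.0575 m and angle between red1's own z axis and vertical below 0.15 rad) or (horizontal distance between red2 and foot1 below 0.006 m and z of red2 in the frame of foot1 between 0.0425 and 0.0575 m and angle between red2's own z axis and vertical below 0.15 rad) or (horizontal distance between red3 and foot1 below 0.006 m and z of red3 in the frame of foot1 between 0.0425 and 0.0575 m and angle between red3's own z axis and vertical below 0.15 rad) or (horizontal distance between yellow1 and foot1 below 0.006 m and z of yellow1 in the frame of foot1 between 0.0305 and 0.0455 m and angle between yellow1's own z axis and vertical below 0.15 rad) or (horizontal distance between yellow2 and foot1 below 0.006 m and z of yellow2 in the frame of foot1 between 0.0305 and 0.0455 m and angle between yellow2's own z axis and vertical below 0.15 rad) or (horizontal distance between yellow3 and foot1 below 0.006 m and z of yellow3 in the frame of foot1 between 0.0305 and 0.0455 m and angle between yellow3's own z axis and vertical below 0.15 rad) or (horizontal distance between yellow4 and foot1 below 0.006 m and z of yellow4 in the frame of foot1 between 0.0305 and 0.0455 m and angle between yellow4's own z axis and vertical below 0.15 rad) or (horizontal distance between blue1 and foot1 below 0.006 m and z of blue1 in the frame of foot1 between 0.0185 and 0.0335 m and angle between blue1's own z axis and vertical below 0.15 rad) or (horizontal distance between blue2 and foot1 below 0.006 m and z of blue2 in the frame of foot1 between 0.0185 and 0.0335 m and angle between blue2's own z axis and vertical below 0.15 rad) or (horizontal distance between blue3 and foot1 below 0.006 m and z of blue3 in the frame of foot1 between 0.0185 and 0.0335 m and angle between blue3's own z axis and vertical below 0.15 rad)) and ((horizontal distance between red1 and foot2 below 0.006 m and z of red1 in the frame of foot2 between 0.0425 and 0.0575 m and angle between red1's own z axis and vertical below 0.15 rad) or (horizontal distance between red2 and foot2 below 0.006 m and z of red2 in the frame of foot2 between 0.0425 and 0.0575 m and angle between red2's own z axis and vertical below 0.15 rad) or (horizontal distance between red3 and foot2 below 0.006 m and z of red3 in the frame of foot2 between 0.0425 and 0.0575 m and angle between red3's own z axis and vertical below 0.15 rad) or (horizontal distance between yellow1 and foot2 below 0.006 m and z of yellow1 in the frame of foot2 between 0.0305 and 0.0455 m and angle between yellow1's own z axis and vertical below 0.15 rad) or (horizontal distance between yellow2 and foot2 below 0.006 m and z of yellow2 in the frame of foot2 between 0.0305 and 0.0455 m and angle between yellow2's own z axis and vertical below 0.15 rad) or (horizontal distance between yellow3 and foot2 below 0.006 m and z of yellow3 in the frame of foot2 between 0.0305 and 0.0455 m and angle between yellow3's own z axis and vertical below 0.15 rad) or (horizontal distance between yellow4 and foot2 below 0.006 m and z of yellow4 in the frame of foot2 between 0.0305 and 0.0455 m and angle between yellow4's own z axis and vertical below 0.15 rad) or (horizontal distance between blue1 and foot2 below 0.006 m and z of blue1 in the frame of foot2 between 0.0185 and 0.0335 m and angle between blue1's own z axis and vertical below 0.15 rad) or (horizontal distance between blue2 and foot2 below 0.006 m and z of blue2 in the frame of foot2 between 0.0185 and 0.0335 m and angle between blue2's own z axis and vertical below 0.15 rad) or (horizontal distance between blue3 and foot2 below 0.006 m and z of blue3 in the frame of foot2 between 0.0185 and 0.0335 m and angle between blue3's own z axis and vertical below 0.15 rad)) and ((horizontal distance between red1 and foot3 below 0.006 m and z of red1 in the frame of foot3 between 0.0425 and 0.0575 m and angle between red1's own z axis and vertical below 0.15 rad) or (horizontal distance between red2 and foot3 below 0.006 m and z of red2 in the frame of foot3 between 0.0425 and 0.0575 m and angle between red2's own z axis and vertical below 0.15 rad) or (horizontal distance between red3 and foot3 below 0.006 m and z of red3 in the frame of foot3 between 0.0425 and 0.0575 m and angle between red3's own z axis and vertical below 0.15 rad) or (horizontal distance between yellow1 and foot3 below 0.006 m and z of yellow1 in the frame of foot3 between 0.0305 and 0.0455 m and angle between yellow1's own z axis and vertical below 0.15 rad) or (horizontal distance between yellow2 and foot3 below 0.006 m and z of yellow2 in the frame of foot3 between 0.0305 and 0.0455 m and angle between yellow2's own z axis and vertical below 0.15 rad) or (horizontal distance between yellow3 and foot3 below 0.006 m and z of yellow3 in the frame of foot3 between 0.0305 and 0.0455 m and angle between yellow3's own z axis and vertical below 0.15 rad) or (horizontal distance between yellow4 and foot3 below 0.006 m and z of yellow4 in the frame of foot3 between 0.0305 and 0.0455 m and angle between yellow4's own z axis and vertical below 0.15 rad) or (horizontal distance between blue1 and foot3 below 0.006 m and z of blue1 in the frame of foot3 between 0.0185 and 0.0335 m and angle between blue1's own z axis and vertical below 0.15 rad) or (horizontal distance between blue2 and foot3 below 0.006 m and z of blue2 in the frame of foot3 between 0.0185 and 0.0335 m and angle between blue2's own z axis and vertical below 0.15 rad) or (horizontal distance between blue3 and foot3 below 0.006 m and z of blue3 in the frame of foot3 between 0.0185 and 0.0335 m and angle between blue3's own z axis and vertical below 0.15 rad)) and ((horizontal distance between red1 and foot4 below 0.006 m and z of red1 in the frame of foot4 between 0.0425 and 0.0575 m and angle between red1's own z axis and vertical below 0.15 rad) or (horizontal distance between red2 and foot4 below 0.006 m and z of red2 in the frame of foot4 between 0.0425 and 0.0575 m and angle between red2's own z axis and vertical below 0.15 rad) or (horizontal distance between red3 and foot4 below 0.006 m and z of red3 in the frame of foot4 between 0.0425 and 0.0575 m and angle between red3's own z axis and vertical below 0.15 rad) or (horizontal distance between yellow1 and foot4 below 0.006 m and z of yellow1 in the frame of foot4 between 0.0305 and 0.0455 m and angle between yellow1's own z axis and vertical below 0.15 rad) or (horizontal distance between yellow2 and foot4 below 0.006 m and z of yellow2 in the frame of foot4 between 0.0305 and 0.0455 m and angle between yellow2's own z axis and vertical below 0.15 rad) or (horizontal distance between yellow3 and foot4 below 0.006 m and z of yellow3 in the frame of foot4 between 0.0305 and 0.0455 m and angle between yellow3's own z axis and vertical below 0.15 rad) or (horizontal distance between yellow4 and foot4 below 0.006 m and z of yellow4 in the frame of foot4 between 0.0305 and 0.0455 m and angle between yellow4's own z axis and vertical below 0.15 rad) or (horizontal distance between blue1 and foot4 below 0.006 m and z of blue1 in the frame of foot4 between 0.0185 and 0.0335 m and angle between blue1's own z axis and vertical below 0.15 rad) or (horizontal distance between blue2 and foot4 below 0.006 m and z of blue2 in the frame of foot4 between 0.0185 and 0.0335 m and angle between blue2's own z axis and vertical below 0.15 rad) or (horizontal distance between blue3 and foot4 below 0.006 m and z of blue3 in the frame of foot4 between 0.0185 and 0.0335 m and angle between blue3's own z axis and vertical below 0.15 rad)) and angle between each of foot1, foot2, foot3, foot4's own z axis and vertical below 0.1 rad and ((x of red1 in the frame of rack between -0.035 and 0.035 m and y of red1 in the frame of rack between -0.115 and 0.115 m and z of red1 in the frame of rack between 0.004 and 0.016 m and angle between red1's own z axis and vertical below 0.2 rad) or horizontal distance between red1 and foot1 below 0.006 m or horizontal distance between red1 and foot2 below 0.006 m or horizontal distance between red1 and foot3 below 0.006 m or horizontal distance between red1 and foot4 below 0.006 m) and ((x of red2 in the frame of rack between -0.035 and 0.035 m and y of red2 in the frame of rack between -0.115 and 0.115 m and z of red2 in the frame of rack between 0.004 and 0.016 m and angle between red2's own z axis and vertical below 0.2 rad) or horizontal distance between red2 and foot1 below 0.006 m or horizontal distance between red2 and foot2 below 0.006 m or horizontal distance between red2 and foot3 below 0.006 m or horizontal distance between red2 and foot4 below 0.006 m) and ((x of red3 in the frame of rack between -0.035 and 0.035 m and y of red3 in the frame of rack between -0.115 and 0.115 m and z of red3 in the frame of rack between 0.004 and 0.016 m and angle between red3's own z axis and vertical below 0.2 rad) or horizontal distance between red3 and foot1 below 0.006 m or horizontal distance between red3 and foot2 below 0.006 m or horizontal distance between red3 and foot3 below 0.006 m or horizontal distance between red3 and foot4 below 0.006 m) and ((x of yellow1 in the frame of rack between -0.035 and 0.035 m and y of yellow1 in the frame of rack between -0.115 and 0.115 m and z of yellow1 in the frame of rack between 0.004 and 0.016 m and angle between yellow1's own z axis and vertical below 0.2 rad) or horizontal distance between yellow1 and foot1 below 0.006 m or horizontal distance between yellow1 and foot2 below 0.006 m or horizontal distance between yellow1 and foot3 below 0.006 m or horizontal distance between yellow1 and foot4 below 0.006 m) and ((x of yellow2 in the frame of rack between -0.035 and 0.035 m and y of yellow2 in the frame of rack between -0.115 and 0.115 m and z of yellow2 in the frame of rack between 0.004 and 0.016 m and angle between yellow2's own z axis and vertical below 0.2 rad) or horizontal distance between yellow2 and foot1 below 0.006 m or horizontal distance between yellow2 and foot2 below 0.006 m or horizontal distance between yellow2 and foot3 below 0.006 m or horizontal distance between yellow2 and foot4 below 0.006 m) and ((x of yellow3 in the frame of rack between -0.035 and 0.035 m and y of yellow3 in the frame of rack between -0.115 and 0.115 m and z of yellow3 in the frame of rack between 0.004 and 0.016 m and angle between yellow3's own z axis and vertical below 0.2 rad) or horizontal distance between yellow3 and foot1 below 0.006 m or horizontal distance between yellow3 and foot2 below 0.006 m or horizontal distance between yellow3 and foot3 below 0.006 m or horizontal distance between yellow3 and foot4 below 0.006 m) and ((x of yellow4 in the frame of rack between -0.035 and 0.035 m and y of yellow4 in the frame of rack between -0.115 and 0.115 m and z of yellow4 in the frame of rack between 0.004 and 0.016 m and angle between yellow4's own z axis and vertical below 0.2 rad) or horizontal distance between yellow4 and foot1 below 0.006 m or horizontal distance between yellow4 and foot2 below 0.006 m or horizontal distance between yellow4 and foot3 below 0.006 m or horizontal distance between yellow4 and foot4 below 0.006 m) and ((x of blue1 in the frame of rack between -0.035 and 0.035 m and y of blue1 in the frame of rack between -0.115 and 0.115 m and z of blue1 in the frame of rack between 0.004 and 0.016 m and angle between blue1's own z axis and vertical below 0.2 rad) or horizontal distance between blue1 and foot1 below 0.006 m or horizontal distance between blue1 and foot2 below 0.006 m or horizontal distance between blue1 and foot3 below 0.006 m or horizontal distance between blue1 and foot4 below 0.006 m) and ((x of blue2 in the frame of rack between -0.035 and 0.035 m and y of blue2 in the frame of rack between -0.115 and 0.115 m and z of blue2 in the frame of rack between 0.004 and 0.016 m and angle between blue2's own z axis and vertical below 0.2 rad) or horizontal distance between blue2 and foot1 below 0.006 m or horizontal distance between blue2 and foot2 below 0.006 m or horizontal distance between blue2 and foot3 below 0.006 m or horizontal distance between blue2 and foot4 below 0.006 m) and ((x of blue3 in the frame of rack between -0.035 and 0.035 m and y of blue3 in the frame of rack between -0.115 and 0.115 m and z of blue3 in the frame of rack between 0.004 and 0.016 m and angle between blue3's own z axis and vertical below 0.2 rad) or horizontal distance between blue3 and foot1 below 0.006 m or horizontal distance between blue3 and foot2 below 0.006 m or horizontal distance between blue3 and foot3 below 0.006 m or horizontal distance between blue3 and foot4 below 0.006 m) and ((value of joint stop between 0.081 and 0.087 m and z of any of blue1, blue2, blue3 in the frame of rack above 0.018 m) or (value of joint stop between 0.069 and 0.075 m and z of any of yellow1, yellow2, yellow3, yellow4 in the frame of rack above 0.018 m and z of each of blue1, blue2, blue3 in the frame of rack below 0.018 m) or (value of joint stop between 0.057 and 0.063 m and z of each of yellow1, yellow2, yellow3, yellow4, blue1, blue2, blue3 in the frame of rack below 0.018 m))); the robot touches nothing.
It fails at once if the glue bottle is pushed more than 3 cm (distance of glue from where it was at the start of the episode above 0.03 m).
It fails at once if the tape measure is pushed more than 3 cm (distance of tape from where it was at the start of the episode above 0.03 m).
It fails at once if the offcut is pushed more than 3 cm (distance of offcut from where it was at the start of the episode above 0.03 m).
Of foot1, foot2, foot3, foot4 only 3 to 4 are there at a start; the rules pass over those that are not, and their reading is None.
At some moment in a run one of foot1, foot2, foot3, foot4 may be knocked a few centimetres aside while the robot is not near it.
It also fails if it takes over 210 s, if anything falls off the work surface, if the arm or the gripper's body presses on something with over 40 N, if the wrist force passes 120 N, or if a joint passes its speed limit or range.

## Robot

A 7-joint arm with a two-finger parallel gripper is mounted at the origin on the work surface. World frame = base frame: x ahead of the robot, y to its left, z up, the work surface at z = 0. Lengths are in mm, angles in rad, forces in N, time in s.
With the tool pointing down it reaches from about 400 to 875 mm from the base axis. Payload 4.4 kg.
Tool frame: the origin (TCP) lies at the very end of the fingers, on their centre line; the grasp point (between the pads) lies 19 mm behind it; y points along the fingers, z is the direction in which the jaws open and shut, and the axes are right-handed (so a half turn about y gives the same grasp; the last joint's range is limited). The gripper opens to 85 mm and grips with 20 to 120 N. Pads are 22 mm wide; open, the fingers measure 114 mm over their backs; the gripper's body (76 mm by 85 mm) begins 54 mm behind the grasp point. The pads swing forward as they close: fully open they stand 13 mm farther back than shut.
Start: joints at [1.084, 0.628, 0.038, 1.517, -0.027, 0.996, -0.02], TCP at [265.547, -593.298, 231.313] pointing down, gripper open.
Joint ranges: [-3.06, 3.06], [-0.37, 2.12], [-1.25, 1.32], [0.18, 2.47], [-1.1, 4.24], [0.23, 1.98], [-2.94, 2.94]. Speed limits (rad/s): [2.57, 2.57, 3.14, 3.14, 3.14, 3.14, 3.14].

## Interface

Orientations are given as [roll, pitch, yaw] about the fixed x, y, z axes, in that order (R = Rz(yaw) Ry(pitch) Rx(roll)).
In Python, from cell import read_state, get_image, finish_job gives the robot as it stands. The module is installed in compiled form; this text tells all that it offers.
- The arm moves only by the tool servo_tool, never from a script. Its argument "increments" is a list of rows, each an object of numbers: "dx", "dy", "dz": the shift along the world's x, y, z in cm; "ax", "ay", "az": the turn, a rotation vector about the world's x, y, z in rad; "claw": the closure, from -1 (fully open) to 1 (shut). A call has 1 to 8 rows; each row is the pose to reach, as a shift and turn from the pose commanded when the call began; what a row does not reach only later rows make up. A row lasts 1/12 s, in which the tool goes at most 41.7 mm and 7.16 degrees, less where a joint would pass 70% of its speed; a pose out of reach is approached as far as the arm can. A call with a gripper value outside its range is refused whole. The fingers move at their own pace and stop on an object; the grip force is fixed at half the most. Time passes only in rows, so rows that repeat a pose let the fingers close. It gives the time, the measured TCP pose, the force and the opening at its end, in the units of the state.
- read_state(): the state, without advancing time (a new reading comes with each control period).
- get_image(name): name is "scene" or "top" or "wrist"; returns a dict with "color" (384x512x3 uint8, red, green, blue), "fov_y" (degrees; the focal length in pixels is half the picture's height over the tangent of half this angle, whatever the lens; pixels are square), "cx", "cy" (the principal point, pixels), "R" (3x3) and "t" (3): a world point X has camera coordinates R X + t. Camera axes: x right, y down, z forward; pixel columns grow to the right and rows downward; lengths in mm; the calibration is good to about 2 mm. The wrist camera is an equidistant fisheye: a pixel r from the principal point sees the ray r / f radians off the axis. A picture is of the moment at which its call begins. There is no depth.
- finish_job(): hands the job in, once; it reports no verdict.
The state is a dict: "clock": time; "qpos": joint angles; "qd": joint speeds; "tau": joint torques, N m; "eef_pos": TCP position; "tool_rot": TCP orientation; "force": force on the tool from outside, world axes, zero at the start; "torque": the same for the moment, N m; "width": finger opening in mm.
Only numpy, scipy, OpenCV 4.12 (cv2) and the standard library are available. Lean on these libraries where they do the work, as an engineer would, in place of code of your own. Each camera call takes 0.05 s, during which the arm holds its last target.

## Working session

There is one attempt and no reset: what is moved stays moved. The work goes in short steps, Python scripts to look and compute and a tool call to move; the robot and the scene stay as the last step left them, time stands still between calls to the robot, and variables do not carry over. Pictures are saved under pics/ and viewed, and the job is handed in when it is done.

Besides the shell and the picture viewer there is one more tool, called after ">>>" by a JSON object that holds its "method" and its "body", one argument or row to a line. servo_tool: Moves the arm, as the interface text tells. Its arguments: {"type":"object","properties":{"increments":{"type":"array","items":{"type":"object","properties":{"dx":{"type":"number"},"dy":{"type":"number"},"dz":{"type":"number"},"ax":{"type":"number"},"ay":{"type":"number"},"az":{"type":"number"},"claw":{"type":"number"}}}}},"required":["increments"]}

```bash
mkdir -p pics; ls; cat > h.py <<'E'
import numpy as np, cv2
from cell import read_state,get_image,finish_job
def grab(n,tag):
    d=get_image(n); cv2.imwrite(f'pics/{tag}.png',d['color'][:,:,::-1]); 
    np.savez(f'pics/{tag}.npz',**{k:np.array(v) for k,v in d.items()}); return d
def load(tag):
    z=np.load(f'pics/{tag}.npz'); return {k:z[k] for k in z}
def f_(d): return 384/2/np.tan(np.radians(float(d['fov_y'])/2))
def ray(d,u,v,fish=False):
    f=f_(d); a=np.array([(u-d['cx']),(v-d['cy'])])/f
    if fish:
        r=np.hypot(*a); k=np.sin(r)/r if r>1e-9 else 1; c=np.array([a[0]*k,a[1]*k,np.cos(r)])
    else: c=np.array([a[0],a[1],1.])
    return -d['R'].T@d['t'], d['R'].T@c
def onz(d,u,v,z,fish=False):
    o,r=ray(d,u,v,fish); return o+r*(z-o[2])/r[2]
def proj(d,X,fish=False):
    c=d['R']@np.array(X,float)+d['t']; f=f_(d)
    if fish:
        th=np.arctan2(np.hypot(c[0],c[1]),c[2]); n=np.hypot(c[0],c[1]); return d['cx']+f*th*c[0]/n, d['cy']+f*th*c[1]/n
    return d['cx']+f*c[0]/c[2], d['cy']+f*c[1]/c[2]
E
python3 - <<'E'
from h import *
s=read_state(); print(s)
for n in ['scene','top','wrist']:
    d=grab(n,n+'0'); print(n,d['fov_y'],d['cx'],d['cy'],-d['R'].T@d['t'],d['R'].round(3).tolist())
for n in ['scene0','top0']:
    cv2.imwrite(f'pics/{n}b.png',cv2.resize(cv2.imread(f'pics/{n}.png'),(800,600),interpolation=cv2.INTER_CUBIC))
E
```

```text
pics
{'clock': 0.0, 'qpos': array([ 1.0842231 ,  0.6293445 ,  0.03842979,  1.51840688, -0.02700828,
        0.99630101, -0.01999581]), 'qd': array([ 5.55567339e-05,  7.31269110e-04, -1.04251780e-03, -2.59595811e-05,
       -1.37945642e-03, -9.76937485e-04, -4.76526667e-04]), 'tau': array([ 1.47326311e-03, -5.63392246e+01,  1.22593246e+00, -1.93442845e+01,
        1.08363898e-02,  1.04389715e-02,  2.24264170e-05]), 'eef_pos': array([ 265.27260269, -592.69589462,  230.37749247]), 'tool_rot': array([-1.57273848e+00, -1.23562483e-05, -2.72081077e+00]), 'force': array([-0.17118219, -0.81795721, -0.28812541]), 'torque': array([-0.02408494, -0.00561442,  0.03165816]), 'width': 85.63545811267929}
scene 43.178554066562725 249.4253213503516 199.94496327704573 [1692.26672935  384.10334531 1117.02536557] [[-0.306, 0.952, 0.01], [0.644, 0.214, -0.734], [-0.701, -0.218, -0.679]]
top 51.06872099768779 253.40273088148658 191.58859505984526 [ 517.03643058   30.95218884 1448.96550635] [[0.007, -1.0, -0.003], [-0.998, -0.007, -0.069], [0.069, 0.004, -0.998]]
wrist 65.70646984690485 254.70328953123757 198.29839379230089 [ 334.20440173 -561.74689325  373.24950037] [[0.409, -0.913, -0.002], [-0.872, -0.391, 0.294], [-0.269, -0.119, -0.956]]
```

View pics/scene0b.png

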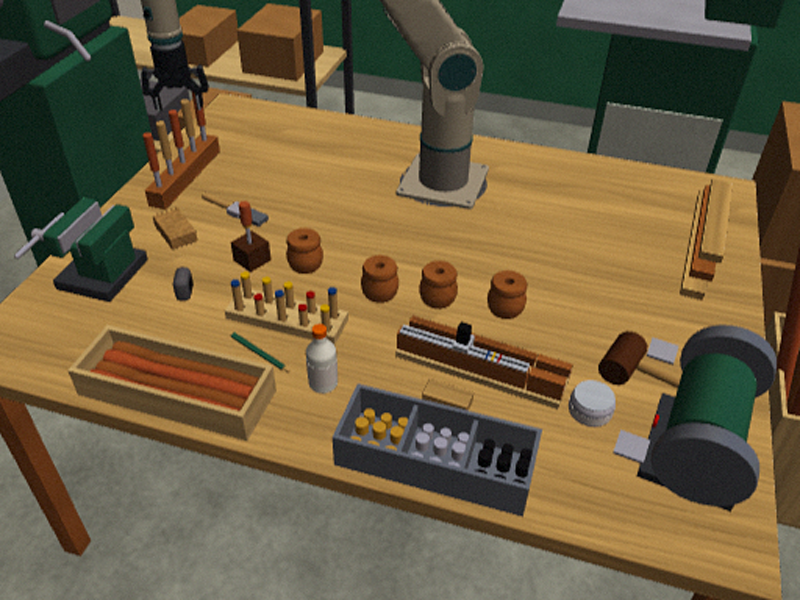

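View pics/top0b.png

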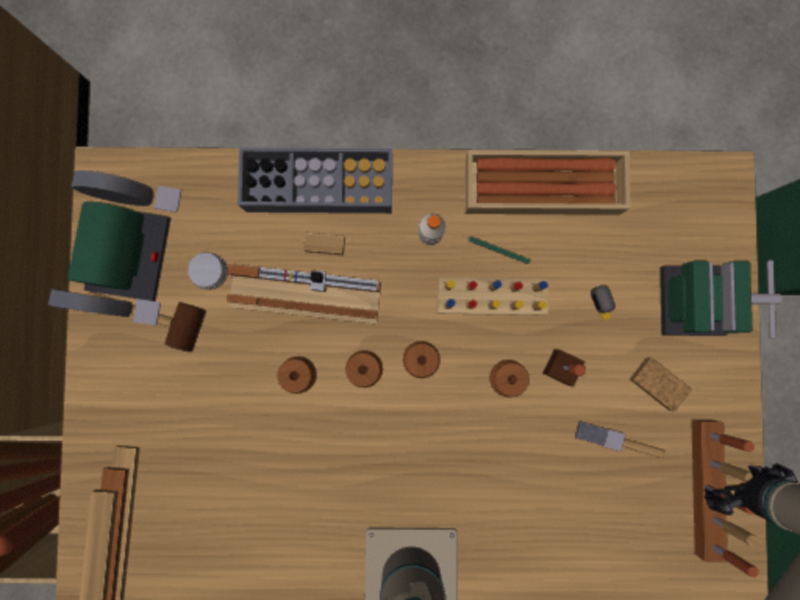

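View pics/wrist0.png

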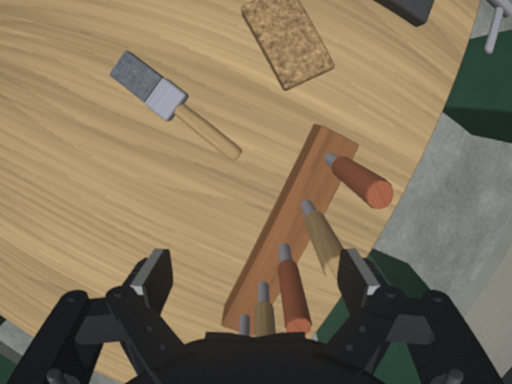

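```bash
python3 - <<'E'
from h import *
d=load('top0'); im=cv2.imread('pics/top0.png')
c=im[150:270,120:400]; cv2.imwrite('pics/topcrop.png',cv2.resize(c,None,fx=2.85,fy=2.85,interpolation=cv2.INTER_CUBIC))
for n,(u,v),z in [('foot1',(295,375),80),('foot2',(364,369),80),('foot3',(421,360),80),('foot4',(510,378),80),('standtop',(566,368),55),('rodtop',(578,369),160),('rack',(492,295),24),('glue',(432,222),150),('tape',(603,300),58),('cut1',(229,290),0),('cut2',(379,320),0),('stopgrip',(317,279),127)]:
    print(n,onz(d,u/1.5625,v/1.5625,z).round(0))
d=load('scene0')
for n,(u,v),z in [('foot1',(507,281),80),('foot2',(439,271),80),('foot3',(379,264),80),('foot4',(303,236),80),('rodtop',(245,205),160),('stopgrip',(463,325),127)]:
    print(n,onz(d,u/1.5625,v/1.5625,z).round(0))
hsv=cv2.cvtColor(im,cv2.COLOR_BGR2HSV)
for (u,v) in [(280,367),(360,358),(415,350),(566,362)]:
    print(hsv[int(v/1.5625),int(u/1.5625)])
E
```

```text
foot1 [446. 254.  80.]
foot2 [460. 104.  80.]
foot3 [480. -19.  80.]
foot4 [ 443. -212.   80.]
standtop [ 464. -340.   55.]
rodtop [ 466. -336.  160.]
rack [ 627. -182.   24.]
glue [770. -38. 150.]
tape [ 615. -423.   58.]
cut1 [636. 424.   0.]
cut2 [569.  75.   0.]
stopgrip [650. 203. 127.]
foot1 [450. 256.  80.]
foot2 [464. 111.  80.]
foot3 [482. -19.  80.]
foot4 [ 441. -213.   80.]
rodtop [ 474. -330.  160.]
stopgrip [660. 208. 127.]
[ 13 141 125]
[ 12 155 120]
[ 12 160 121]
[ 11 167  61]
```

View pics/topcrop.png

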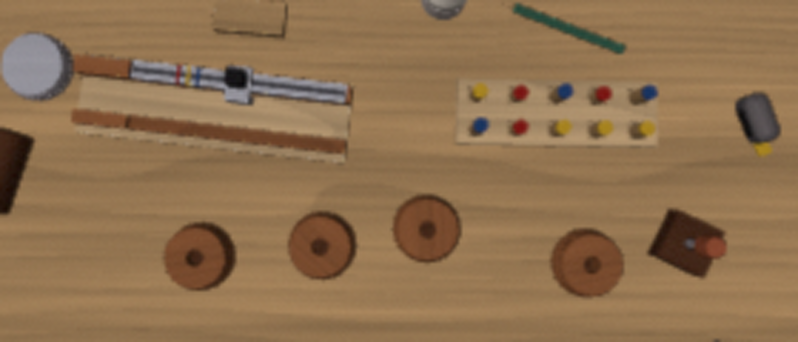

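>>> {"method": "servo_tool", "body": {
  "increments": [
    {"dz": 4},
    {"dz": 7, "dx": 2, "dy": 2},
    {"dx": 25.4, "dy": 34.3, "dz": 7, "az": -0.42},
    {"dx": 25.4, "dy": 34.3, "dz": 7, "az": -0.42},
    {"dx": 25.4, "dy": 34.3, "dz": 7, "az": -0.42},
    {"dx": 25.4, "dy": 34.3, "dz": 7, "az": -0.42},
    {"dx": 25.4, "dy": 34.3, "dz": 7, "az": -0.42},
    {"dx": 25.4, "dy": 34.3, "dz": 7, "az": -0.42}
  ]
}}

```text
invalid input at $.increments[0]: expected keys dx, dy, dz, ax, ay, az, claw
```

>>> {"method": "servo_tool", "body": {
  "increments": [
    {"dx": 0, "dy": 0, "dz": 4, "ax": 0, "ay": 0, "az": 0, "claw": -1},
    {"dx": 2, "dy": 2, "dz": 7, "ax": 0, "ay": 0, "az": 0, "claw": -1},
    {"dx": 25.4, "dy": 34.3, "dz": 7, "ax": 0, "ay": 0, "az": -0.42, "claw": -1},
    {"dx": 25.4, "dy": 34.3, "dz": 7, "ax": 0, "ay": 0, "az": -0.42, "claw": -1},
    {"dx": 25.4, "dy": 34.3, "dz": 7, "ax": 0, "ay": 0, "az": -0.42, "claw": -1},
    {"dx": 25.4, "dy": 34.3, "dz": 7, "ax": 0, "ay": 0, "az": -0.42, "claw": -1},
    {"dx": 25.4, "dy": 34.3, "dz": 7, "ax": 0, "ay": 0, "az": -0.42, "claw": -1},
    {"dx": 25.4, "dy": 34.3, "dz": 7, "ax": 0, "ay": 0, "az": -0.42, "claw": -1}
  ]
}}

```text
clock: 0.82
eef_pos: [433.0, -368.8, 301.2]
tool_rot: [-1.571, -0.0, -3.141]
force: [1.1, -0.1, 0.3]
width: 85.4
```

>>> {"method": "servo_tool", "body": {
  "increments": [
    {"dx": 8.6, "dy": 11.8, "dz": 0, "ax": 0, "ay": 0, "az": 0, "claw": -1},
    {"dx": 8.6, "dy": 11.8, "dz": 0, "ax": 0, "ay": 0, "az": 0, "claw": -1},
    {"dx": 8.6, "dy": 11.8, "dz": 0, "ax": 0, "ay": 0, "az": 0, "claw": -1},
    {"dx": 8.6, "dy": 11.8, "dz": 0, "ax": 0, "ay": 0, "az": 0, "claw": -1},
    {"dx": 8.6, "dy": 11.8, "dz": 0, "ax": 0, "ay": 0, "az": 0, "claw": -1},
    {"dx": 8.6, "dy": 11.8, "dz": 0, "ax": 0, "ay": 0, "az": 0, "claw": -1}
  ]
}}

```text
clock: 1.32
eef_pos: [518.8, -251.3, 300.9]
tool_rot: [-1.571, -0.001, -3.137]
force: [-1.2, -0.5, 0.2]
width: 85.4
```

```bash
python3 - <<'E'
from h import *
s=read_state(); print(s['eef_pos'],s['tool_rot'],s['clock'])
d=grab('wrist','w1'); print(-d['R'].T@d['t'],d['R'].round(3).tolist())
cv2.imwrite('pics/w1b.png',cv2.resize(cv2.imread('pics/w1.png'),(800,600),interpolation=cv2.INTER_CUBIC))
E
```

```text
[ 518.77405912 -251.29739909  300.92071459] [-1.57113866e+00 -7.27175967e-04 -3.13722928e+00] 1.3167
[ 594.23134517 -250.43586201  443.63133967] [[0.005, -1.0, -0.0], [-0.956, -0.005, 0.295], [-0.295, -0.001, -0.956]]
```

View pics/w1b.png

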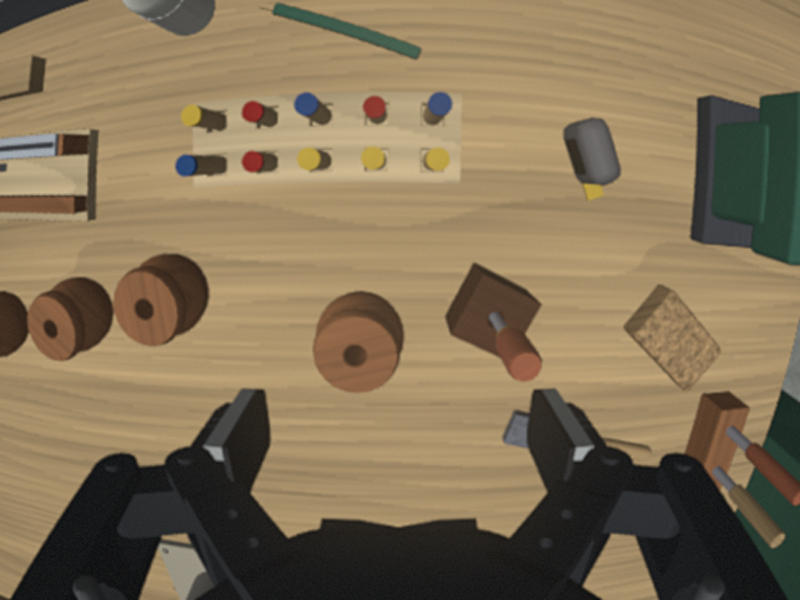

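```bash
cat > m1.py <<'E'
from h import *
d=load('w1'); im=cv2.imread('pics/w1.png'); h=cv2.cvtColor(im,cv2.COLOR_BGR2HSV)
k=1.5625
print('rodtop',onz(d,524/k,362/k,160,1).round(1),'rod at stand top',onz(d,496/k,322/k,55,1).round(1))
for p in [(475,264),(541,303),(446,316)]: print('stand corner',onz(d,p[0]/k,p[1]/k,55,1).round(1))
for p in [(354,355),(144,310),(50,327)]: print('bore',onz(d,p[0]/k,p[1]/k,80,1).round(1))
for p in [(462,94),(461,181),(193,184)]: print('rack corner',onz(d,p[0]/k,p[1]/k,24,1).round(1))
H,S,V=h[...,0],h[...,1],h[...,2]
reg=np.zeros(H.shape,bool); reg[50:120,105:300]=1
for n,m,z in [('red',((H<6)|(H>172))&(S>150)&(V>70),70),('yellow',(H>20)&(H<32)&(S>150)&(V>110),82),('blue',(H>100)&(H<125)&(S>110),94)]:
    m=(m&reg).astype(np.uint8); nn,l,st,c=cv2.connectedComponentsWithStats(m)
    for i in range(1,nn):
        if st[i,4]>20: print(n,c[i].round(1),st[i,4],st[i,2:4],onz(d,*c[i],z,1).round(1))
E
python3 m1.py
```

```text
rodtop [ 469.9 -336.9  160. ] rod at stand top [ 463.4 -338.7   55. ]
stand corner [ 515.9 -316.9   55. ]
stand corner [ 481.4 -379.5   55. ]
stand corner [ 468.8 -293.2   55. ]
bore [ 441.7 -213.6   80. ]
bore [480.7 -19.1  80. ]
bore [461.7 108.4  80. ]
rack corner [ 665.7 -306.8   24. ]
rack corner [ 586.  -306.8   24. ]
rack corner [589.2 -55.   24. ]
red [239.2  68.1] 136 [13 13] [ 646.4 -230.9   70. ]
red [161.7  71. ] 134 [14 13] [ 647.4 -131.9   70. ]
red [161.6 102.9] 134 [14 13] [ 605.7 -131.4   70. ]
yellow [122.2  73.5] 127 [13 12] [647.8 -81.5  82. ]
yellow [197.6 101.1] 151 [14 14] [ 605.3 -181.1   82. ]
yellow [238.4 100.9] 148 [14 13] [ 604.5 -230.7   82. ]
yellow [279.6 101.4] 145 [14 13] [ 604.3 -280.    82. ]
blue [195.6  66.3] 147 [14 14] [ 646.9 -181.2   94. ]
blue [281.1  65.8] 108 [13 13] [ 646.3 -280.4   94. ]
blue [119.  105.5] 130 [13 12] [606.  -81.9  94. ]
```

>>> {"method": "servo_tool", "body": {
  "increments": [
    {"dx": -7, "dy": -8.5, "dz": -4, "ax": 0, "ay": 0, "az": 0, "claw": -1},
    {"dx": -7, "dy": -8.5, "dz": -4, "ax": 0, "ay": 0, "az": 0, "claw": -1},
    {"dx": -7, "dy": -8.5, "dz": -4, "ax": 0, "ay": 0, "az": 0, "claw": -1},
    {"dx": -7, "dy": -8.5, "dz": -4, "ax": 0, "ay": 0, "az": 0, "claw": -1},
    {"dx": -7, "dy": -8.5, "dz": -4, "ax": 0, "ay": 0, "az": 0, "claw": -1}
  ]
}}

```text
clock: 1.78
eef_pos: [444.3, -341.5, 260.7]
tool_rot: [-1.57, -0.003, 3.134]
force: [0.7, 1.5, 0.1]
width: 85.3
```

```bash
python3 - <<'E'
from h import *
s=read_state(); print(s['eef_pos'],s['tool_rot'],s['clock'])
d=grab('wrist','w2')
cv2.imwrite('pics/w2b.png',cv2.resize(cv2.imread('pics/w2.png'),(800,600),interpolation=cv2.INTER_CUBIC))
E
```

```text
[ 444.32814816 -341.49687576  260.71166104] [-1.57022122e+00 -2.67192937e-03  3.13374525e+00] 1.7833
```

View pics/w2b.png

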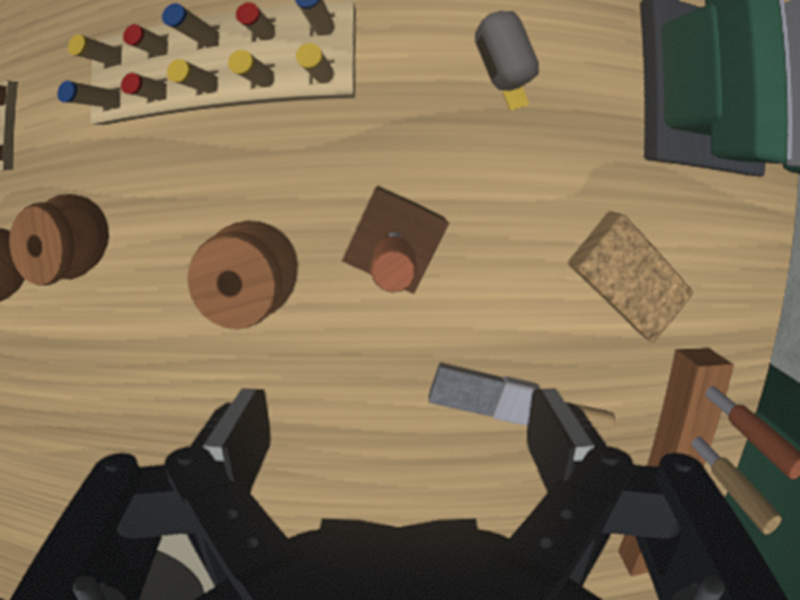

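```bash
python3 - <<'E'
from h import *
d=load('w2');k=1.5625
C=[onz(d,p[0]/k,p[1]/k,55,1)[:2] for p in [(378,186),(448,221),(413,293),(343,262)]]
print(np.round(C,1),np.mean(C,0),(C[0]+C[2])/2,(C[1]+C[3])/2,np.linalg.norm(np.diff(C,axis=0),axis=1))
im=cv2.imread('pics/w2.png'); h=cv2.cvtColor(im,cv2.COLOR_BGR2HSV)
print(h[int(272/k),int(393/k)], h[int(220/k),int(390/k)],h[int(250/k),int(393/k)])
print('rodtop',onz(d,393/k,272/k,160,1))
for p in [(464.5,-337,160),(468,-337,160),(472,-337,160)]: print(p,np.array(proj(d,p,1))*k)
print('bore4',onz(d,229.5/k,284/k,80,1))
E
```

```text
[[ 508.1 -326.7]
 [ 481.5 -378.9]
 [ 425.4 -352.6]
 [ 450.6 -298.9]] [ 466.41421631 -339.2773586 ] [ 466.77895604 -339.62180814] [ 466.04947659 -338.93290906] [58.63506431 62.00347937 59.23322159]
[  9 137 153] [ 12 116  86] [  9 130 106]
rodtop [ 465.70627383 -338.4683794   160.        ]
(464.5, -337, 160) [390.2869825  274.21328305]
(468, -337, 160) [390.21234636 267.8427066 ]
(472, -337, 160) [390.12763804 260.51613768]
bore4 [ 440.82475201 -214.70191291   80.        ]
```

```bash
python3 - <<'E'
from h import *
s=read_state(); print(s['eef_pos'],s['tool_rot'],s['clock'],s['qd'])
E
```

```text
[ 446.46053736 -339.7798981   261.22907394] [-1.57063630e+00 -6.35458093e-04  3.13745438e+00] 1.8333 [-0.03521802 -0.00644726 -0.03609975 -0.01763013 -0.00485937  0.00068792
 -0.00170339]
```

>>> {"method": "servo_tool", "body": {
  "increments": [
    {"dx": 1.7, "dy": -0.35, "dz": -3, "ax": 0, "ay": 0, "az": 0, "claw": -1},
    {"dx": 1.7, "dy": -0.35, "dz": -6, "ax": 0, "ay": 0, "az": 0, "claw": -1},
    {"dx": 1.7, "dy": -0.35, "dz": -6, "ax": 0, "ay": 0, "az": 0, "claw": -1},
    {"dx": 1.7, "dy": -0.35, "dz": -6, "ax": 0, "ay": 0, "az": 0, "claw": -1},
    {"dx": 1.7, "dy": -0.35, "dz": -6, "ax": 0, "ay": 0, "az": 0, "claw": -1},
    {"dx": 1.7, "dy": -0.35, "dz": -6, "ax": 0, "ay": 0, "az": 0, "claw": -1}
  ]
}}

```text
clock: 2.33
eef_pos: [466.1, -342.0, 203.3]
tool_rot: [-1.569, 0.003, -3.141]
force: [-0.0, 0.4, 0.9]
width: 85.4
```

```bash
python3 - <<'E'
from h import *
s=read_state(); print(s['eef_pos'],s['tool_rot'],s['clock'],s['qd'].round(3))
d=grab('wrist','w3')
cv2.imwrite('pics/w3b.png',cv2.resize(cv2.imread('pics/w3.png'),(800,600),interpolation=cv2.INTER_CUBIC))
E
```

```text
[ 466.08970131 -341.99342732  203.30659167] [-1.56893179e+00  2.68504874e-03 -3.14082093e+00] 2.3333 [ 0.    -0.005 -0.     0.002 -0.    -0.006  0.001]
```

View pics/w3b.png

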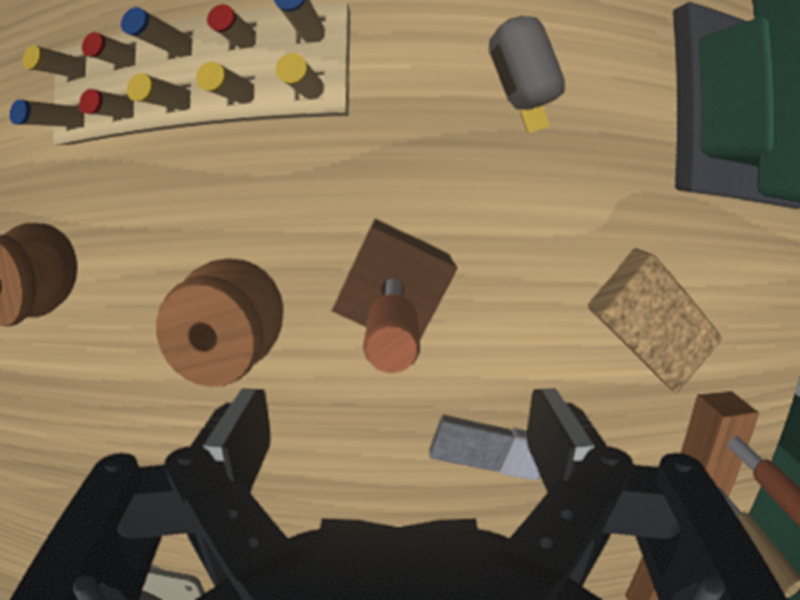

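```bash
python3 - <<'E'
from h import *
d=load('w3');k=1.5625
print('rodtop',onz(d,391/k,347/k,160,1),'bore4',onz(d,203/k,337/k,80,1))
E
```

```text
rodtop [ 467.53045854 -338.49297088  160.        ] bore4 [ 441.33315214 -215.01096155   80.        ]
```

>>> {"method": "servo_tool", "body": {
  "increments": [
    {"dx": 0, "dy": 0.3, "dz": -3, "ax": 0, "ay": 0, "az": 0, "claw": -1},
    {"dx": 0, "dy": 0.3, "dz": -6, "ax": 0, "ay": 0, "az": 0, "claw": -1},
    {"dx": 0, "dy": 0.3, "dz": -8.8, "ax": 0, "ay": 0, "az": 0, "claw": -1},
    {"dx": 0, "dy": 0.3, "dz": -8.8, "ax": 0, "ay": 0, "az": 0, "claw": -1},
    {"dx": 0, "dy": 0.3, "dz": -8.8, "ax": 0, "ay": 0, "az": 0, "claw": -1},
    {"dx": 0, "dy": 0.3, "dz": -8.8, "ax": 0, "ay": 0, "az": 0, "claw": -1}
  ]
}}

```text
clock: 2.88
eef_pos: [466.3, -339.3, 115.3]
tool_rot: [-1.569, 0.003, -3.141]
force: [-0.3, -0.9, 0.2]
width: 85.7
```

>>> {"method": "servo_tool", "body": {
  "increments": [
    {"dx": 0, "dy": 0, "dz": 0, "ax": 0, "ay": 0, "az": 0, "claw": 1},
    {"dx": 0, "dy": 0, "dz": 0, "ax": 0, "ay": 0, "az": 0, "claw": 1},
    {"dx": 0, "dy": 0, "dz": 0, "ax": 0, "ay": 0, "az": 0, "claw": 1},
    {"dx": 0, "dy": 0, "dz": 0, "ax": 0, "ay": 0, "az": 0, "claw": 1},
    {"dx": 0, "dy": 0, "dz": 0, "ax": 0, "ay": 0, "az": 0, "claw": 1},
    {"dx": 0, "dy": 0, "dz": 0, "ax": 0, "ay": 0, "az": 0, "claw": 1},
    {"dx": 0, "dy": 0, "dz": 0, "ax": 0, "ay": 0, "az": 0, "claw": 1},
    {"dx": 0, "dy": 0, "dz": 0, "ax": 0, "ay": 0, "az": 0, "claw": 1}
  ]
}}

```text
clock: 3.55
eef_pos: [465.6, -338.6, 113.9]
tool_rot: [-1.57, 0.001, -3.141]
force: [-0.9, -0.1, 6.0]
width: 24.5
```

>>> {"method": "servo_tool", "body": {
  "increments": [
    {"dx": 0, "dy": 0, "dz": 3, "ax": 0, "ay": 0, "az": 0, "claw": 1},
    {"dx": 0, "dy": 0, "dz": 6, "ax": 0, "ay": 0, "az": 0, "claw": 1},
    {"dx": 0, "dy": 0, "dz": 9, "ax": 0, "ay": 0, "az": 0, "claw": 1},
    {"dx": 0, "dy": 0, "dz": 12, "ax": 0, "ay": 0, "az": 0, "claw": 1},
    {"dx": 0, "dy": 0, "dz": 14, "ax": 0, "ay": 0, "az": 0, "claw": 1},
    {"dx": 0, "dy": 0, "dz": 14, "ax": 0, "ay": 0, "az": 0, "claw": 1},
    {"dx": 0, "dy": 0, "dz": 14, "ax": 0, "ay": 0, "az": 0, "claw": 1}
  ]
}}

```text
clock: 4.13
eef_pos: [465.5, -338.5, 254.0]
tool_rot: [-1.57, 0.002, -3.141]
force: [-0.7, -0.5, -1.1]
width: 24.9
```

```bash
python3 - <<'E'
from h import *
s=read_state(); print(s['eef_pos'],s['tool_rot'],s['clock'],s['qd'].round(3))
d=grab('wrist','w4')
cv2.imwrite('pics/w4b.png',cv2.resize(cv2.imread('pics/w4.png'),(800,600),interpolation=cv2.INTER_CUBIC))
E
```

```text
[ 465.4833747  -338.5158326   253.96834481] [-1.56986421e+00  1.52205108e-03 -3.14078500e+00] 4.1333 [ 0.001  0.037 -0.006  0.04   0.    -0.005 -0.001]
```

View pics/w4b.png

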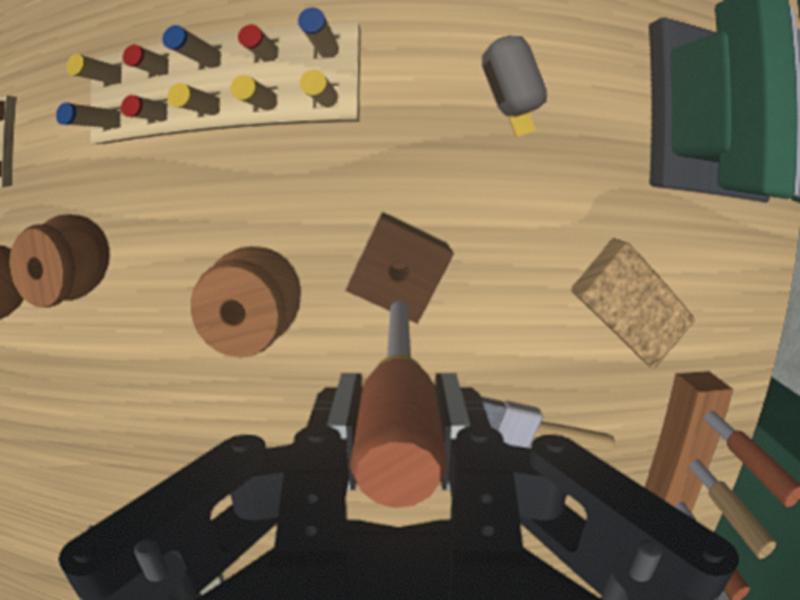

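```bash
python3 - <<'E'
from h import *
d=load('w4');k=1.5625
print('hole',onz(d,398/k,270/k,55,1),'tip',onz(d,399/k,304/k,150,1),'bore4',onz(d,231.5/k,312.5/k,80,1))
for p in [(465.5,-338.5,150)]: print(p,np.array(proj(d,p,1))*k)
E
```

```text
hole [ 467.26588741 -338.0860845    55.        ] tip [ 468.41567324 -338.5605651   150.        ] bore4 [ 441.3960176 -213.798139    80.       ]
(465.5, -338.5, 150) [398.88084923 309.03908705]
```

>>> {"method": "servo_tool", "body": {
  "increments": [
    {"dx": -2.5, "dy": 53.8, "dz": 0, "ax": 0, "ay": 0, "az": 0, "claw": 1},
    {"dx": -2.5, "dy": 53.8, "dz": 0, "ax": 0, "ay": 0, "az": 0, "claw": 1},
    {"dx": -2.5, "dy": 53.8, "dz": 0, "ax": 0, "ay": 0, "az": 0, "claw": 1},
    {"dx": -2.5, "dy": 53.8, "dz": 0, "ax": 0, "ay": 0, "az": 0, "claw": 1},
    {"dx": -2.5, "dy": 53.8, "dz": 0, "ax": 0, "ay": 0, "az": 0, "claw": 1},
    {"dx": -2.5, "dy": 53.8, "dz": 0, "ax": 0, "ay": 0, "az": 0, "claw": 1},
    {"dx": -2.5, "dy": 53.8, "dz": 0, "ax": 0, "ay": 0, "az": 0, "claw": 1},
    {"dx": -2.5, "dy": 53.8, "dz": 0, "ax": 0, "ay": 0, "az": 0, "claw": 1}
  ]
}}

```text
clock: 4.85
eef_pos: [448.0, -3.5, 251.8]
tool_rot: [-1.571, -0.003, -3.141]
force: [1.3, -0.3, -0.2]
width: 24.6
```

>>> {"method": "servo_tool", "body": {
  "increments": [
    {"dx": -0.5, "dy": 20.3, "dz": 0, "ax": 0, "ay": 0, "az": 0, "claw": 1},
    {"dx": -0.5, "dy": 20.3, "dz": 0, "ax": 0, "ay": 0, "az": 0, "claw": 1},
    {"dx": -0.5, "dy": 20.3, "dz": 0, "ax": 0, "ay": 0, "az": 0, "claw": 1},
    {"dx": -0.5, "dy": 20.3, "dz": 0, "ax": 0, "ay": 0, "az": 0, "claw": 1},
    {"dx": -0.5, "dy": 20.3, "dz": 0, "ax": 0, "ay": 0, "az": 0, "claw": 1},
    {"dx": -0.5, "dy": 20.3, "dz": 0, "ax": 0, "ay": 0, "az": 0, "claw": 1},
    {"dx": -0.5, "dy": 20.3, "dz": 0, "ax": 0, "ay": 0, "az": 0, "claw": 1},
    {"dx": -0.5, "dy": 20.3, "dz": 0, "ax": 0, "ay": 0, "az": 0, "claw": 1}
  ]
}}

```text
clock: 5.52
eef_pos: [443.8, 196.6, 251.8]
tool_rot: [-1.569, -0.003, -3.141]
force: [-0.7, -0.5, -0.0]
width: 24.9
```

```bash
cat > look.py <<'E'
import sys
from h import *
s=read_state(); print(s['eef_pos'].round(1),s['tool_rot'].round(3),round(s['clock'],2),s['width'],s['force'].round(1))
t=sys.argv[1]; d=grab(sys.argv[2] if len(sys.argv)>2 else 'wrist',t)
cv2.imwrite(f'pics/{t}b.png',cv2.resize(cv2.imread(f'pics/{t}.png'),(800,600),interpolation=cv2.INTER_CUBIC))
# dark round bores within foot-top-coloured blobs: report candidate bore centres
E
python3 look.py w5
```

```text
[443.8 196.6 251.8] [-1.569e+00 -3.000e-03 -3.141e+00] 5.52 24.924851175943463 [-0.7 -0.5 -0. ]
```

View pics/w5b.png

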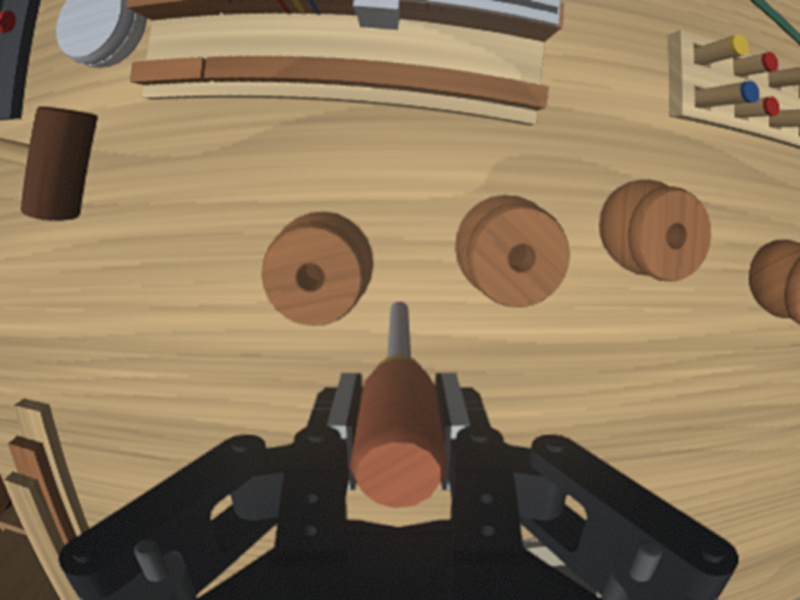

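```bash
python3 - <<'E'
from h import *
d=load('w5');k=1.5625
for n,u,v in [('1',310.5,277),('2',521,258),('3',677,236)]: print(n,onz(d,u/k,v/k,80,1).round(1))
print(onz(d,399/k,304/k,148,1).round(1))
E
```

```text
1 [445.8 258.2  80. ]
2 [460.  110.2  80. ]
3 [481.7 -19.   80. ]
[446.3 196.4 148. ]
```

>>> {"method": "servo_tool", "body": {
  "increments": [
    {"dx": 0, "dy": 4, "dz": -1, "ax": 0, "ay": 0, "az": 0, "claw": 1},
    {"dx": 0, "dy": 6.2, "dz": -4, "ax": 0, "ay": 0, "az": 0, "claw": 1},
    {"dx": 0, "dy": 6.2, "dz": -4.8, "ax": 0, "ay": 0, "az": 0, "claw": 1},
    {"dx": 0, "dy": 6.2, "dz": -4.8, "ax": 0, "ay": 0, "az": 0, "claw": 1},
    {"dx": 0, "dy": 6.2, "dz": -4.8, "ax": 0, "ay": 0, "az": 0, "claw": 1},
    {"dx": 0, "dy": 6.2, "dz": -4.8, "ax": 0, "ay": 0, "az": 0, "claw": 1}
  ]
}}

```text
clock: 6.07
eef_pos: [445.6, 257.7, 205.9]
tool_rot: [-1.57, 0.001, 3.139]
force: [-0.1, 0.0, -0.1]
width: 24.7
```

```bash
python3 look.py w6
```

```text
[445.6 257.7 205.9] [-1.570e+00  1.000e-03  3.139e+00] 6.07 24.718219490796546 [-0.1  0.  -0.1]
```

View pics/w6b.png

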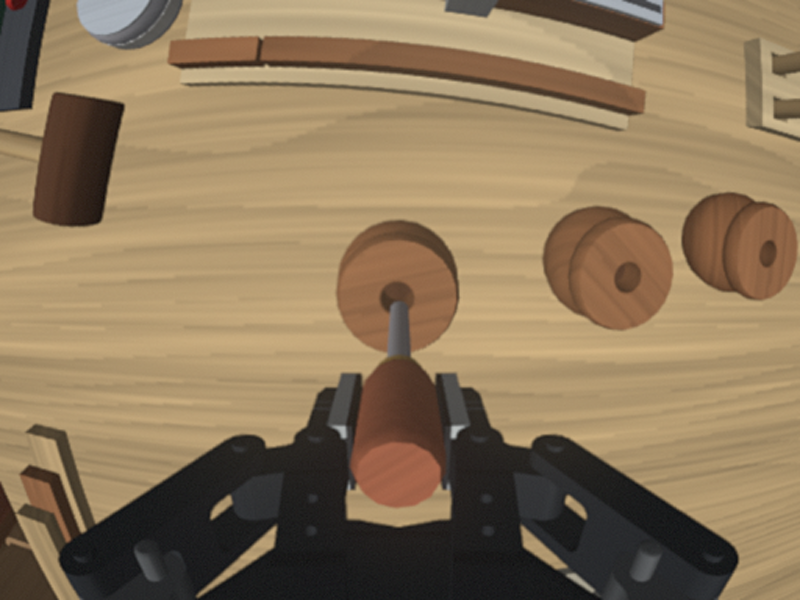

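```bash
python3 - <<'E'
from h import *
d=load('w6');k=1.5625
for n,u,v in [('1',397.5,297.5),('2',627.5,277)]: print(n,onz(d,u/k,v/k,80,1).round(1))
print(onz(d,399/k,304/k,102,1).round(1))
E
```

```text
1 [446.1 258.5  80. ]
2 [460.2 110.   80. ]
[448.5 257.6 102. ]
```

>>> {"method": "servo_tool", "body": {
  "increments": [
    {"dx": -0.1, "dy": 0.05, "dz": -1.5, "ax": 0, "ay": 0, "az": 0, "claw": 1},
    {"dx": -0.1, "dy": 0.05, "dz": -3, "ax": 0, "ay": 0, "az": 0, "claw": 1},
    {"dx": -0.1, "dy": 0.05, "dz": -3.8, "ax": 0, "ay": 0, "az": 0, "claw": 1},
    {"dx": -0.1, "dy": 0.05, "dz": -4.2, "ax": 0, "ay": 0, "az": 0, "claw": 1},
    {"dx": -0.1, "dy": 0.05, "dz": -4.5, "ax": 0, "ay": 0, "az": 0, "claw": 1},
    {"dx": -0.1, "dy": 0.05, "dz": -4.8, "ax": 0, "ay": 0, "az": 0, "claw": 1},
    {"dx": -0.1, "dy": 0.05, "dz": -4.8, "ax": 0, "ay": 0, "az": 0, "claw": 1}
  ]
}}

```text
clock: 6.7
eef_pos: [444.0, 260.1, 157.4]
tool_rot: [-1.571, 0.0, -3.141]
force: [0.6, 0.5, -2.1]
width: 24.5
```

>>> {"method": "servo_tool", "body": {
  "increments": [
    {"dx": 0, "dy": 0, "dz": -0.2, "ax": 0, "ay": 0, "az": 0, "claw": 1},
    {"dx": 0, "dy": 0, "dz": -0.4, "ax": 0, "ay": 0, "az": 0, "claw": 1},
    {"dx": 0, "dy": 0, "dz": -0.6, "ax": 0, "ay": 0, "az": 0, "claw": 1},
    {"dx": 0, "dy": 0, "dz": -0.8, "ax": 0, "ay": 0, "az": 0, "claw": 1},
    {"dx": 0, "dy": 0, "dz": -0.8, "ax": 0, "ay": 0, "az": 0, "claw": 1}
  ]
}}

```text
clock: 7.12
eef_pos: [444.1, 260.3, 149.8]
tool_rot: [-1.571, 0.001, -3.141]
force: [-0.2, 0.1, 5.1]
width: 25.0
```

>>> {"method": "servo_tool", "body": {
  "increments": [
    {"dx": 0, "dy": 0, "dz": -0.15, "ax": 0, "ay": 0, "az": 0, "claw": 1},
    {"dx": 0, "dy": 0, "dz": -0.2, "ax": 0, "ay": 0, "az": 0, "claw": 1},
    {"dx": 0, "dy": 0, "dz": -0.2, "ax": 0, "ay": 0, "az": 0, "claw": 1},
    {"dx": 0, "dy": 0, "dz": -0.2, "ax": 0, "ay": 0, "az": 0, "claw": 1}
  ]
}}

```text
clock: 7.45
eef_pos: [444.6, 260.4, 149.4]
tool_rot: [-1.572, 0.002, -3.141]
force: [-2.0, -1.6, 17.4]
width: 24.8
```

>>> {"method": "servo_tool", "body": {
  "increments": [
    {"dx": 0, "dy": 0, "dz": 3, "ax": 0, "ay": 0, "az": 0, "claw": 1},
    {"dx": 0, "dy": 0, "dz": 6, "ax": 0, "ay": 0, "az": 0, "claw": 1},
    {"dx": 0.4, "dy": -4, "dz": 6, "ax": 0, "ay": 0, "az": 0, "claw": 1},
    {"dx": 0.8, "dy": -8, "dz": 6, "ax": 0, "ay": 0, "az": 0, "claw": 1},
    {"dx": 1.2, "dy": -12, "dz": 6, "ax": 0, "ay": 0, "az": 0, "claw": 1},
    {"dx": 1.4, "dy": -14.9, "dz": 6, "ax": 0, "ay": 0, "az": 0, "claw": 1},
    {"dx": 1.4, "dy": -14.9, "dz": 6, "ax": 0, "ay": 0, "az": 0, "claw": 1},
    {"dx": 1.4, "dy": -14.9, "dz": 6, "ax": 0, "ay": 0, "az": 0, "claw": 1}
  ]
}}

```text
clock: 8.12
eef_pos: [458.0, 109.2, 207.4]
tool_rot: [-1.57, 0.0, 3.138]
force: [0.4, 0.9, -1.0]
width: 24.9
```

>>> {"method": "servo_tool", "body": {
  "increments": [
    {"dx": 0, "dy": 0, "dz": 0, "ax": 0, "ay": 0, "az": 0, "claw": 1},
    {"dx": 0, "dy": 0, "dz": 0, "ax": 0, "ay": 0, "az": 0, "claw": 1},
    {"dx": 0, "dy": 0, "dz": 0, "ax": 0, "ay": 0, "az": 0, "claw": 1}
  ]
}}

```text
clock: 8.37
eef_pos: [457.6, 112.7, 207.2]
tool_rot: [-1.571, -0.0, -3.138]
force: [0.8, 1.0, -0.9]
width: 24.6
```

```bash
python3 look.py w7
```

```text
[457.6 112.7 207.2] [-1.571 -0.    -3.138] 8.37 24.562760884741614 [ 0.8  1.  -0.9]
```

View pics/w7b.png

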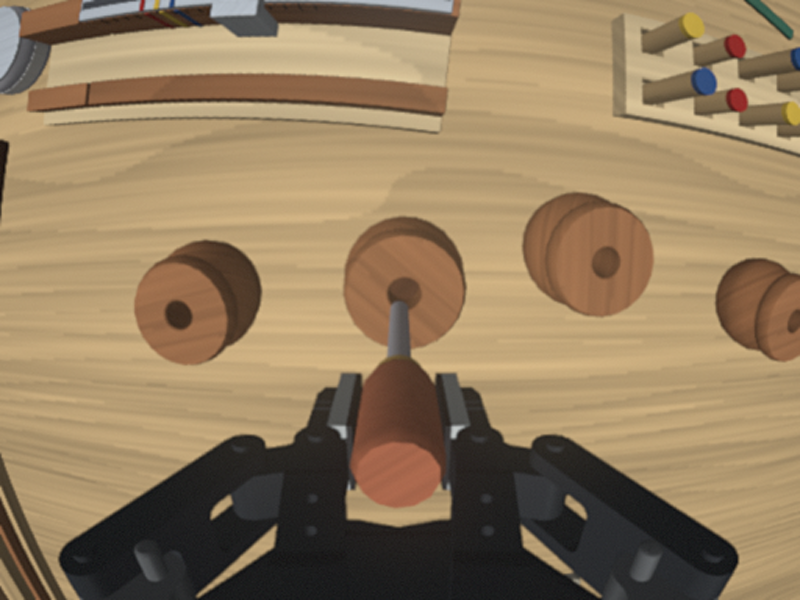

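```bash
python3 - <<'E'
from h import *
d=load('w7');k=1.5625
for n,u,v in [('2',404,293),('3',606,262.5),('1',178.5,315)]: print(n,onz(d,u/k,v/k,80,1).round(1))
print(onz(d,399/k,304/k,103.3,1).round(1)); print(read_state()['eef_pos'])
E
```

```text
2 [460.5 109.7  80. ]
3 [481.7 -18.3  80. ]
1 [445.7 258.2  80. ]
[460.4 112.7 103.3]
[457.60526989 112.46924103 207.23203264]
```

>>> {"method": "servo_tool", "body": {
  "increments": [
    {"dx": 0, "dy": -0.2, "dz": -1.5, "ax": 0, "ay": 0, "az": 0, "claw": 1},
    {"dx": 0, "dy": -0.2, "dz": -3, "ax": 0, "ay": 0, "az": 0, "claw": 1},
    {"dx": 0, "dy": -0.2, "dz": -3.8, "ax": 0, "ay": 0, "az": 0, "claw": 1},
    {"dx": 0, "dy": -0.2, "dz": -4.2, "ax": 0, "ay": 0, "az": 0, "claw": 1},
    {"dx": 0, "dy": -0.2, "dz": -4.5, "ax": 0, "ay": 0, "az": 0, "claw": 1},
    {"dx": 0, "dy": -0.2, "dz": -4.8, "ax": 0, "ay": 0, "az": 0, "claw": 1},
    {"dx": 0, "dy": -0.2, "dz": -4.8, "ax": 0, "ay": 0, "az": 0, "claw": 1}
  ]
}}

```text
clock: 9.0
eef_pos: [457.8, 109.3, 159.2]
tool_rot: [-1.571, -0.0, -3.141]
force: [0.2, -0.1, -0.4]
width: 24.7
```

>>> {"method": "servo_tool", "body": {
  "increments": [
    {"dx": 0, "dy": 0, "dz": -0.2, "ax": 0, "ay": 0, "az": 0, "claw": 1},
    {"dx": 0, "dy": 0, "dz": -0.4, "ax": 0, "ay": 0, "az": 0, "claw": 1},
    {"dx": 0, "dy": 0, "dz": -0.6, "ax": 0, "ay": 0, "az": 0, "claw": 1},
    {"dx": 0, "dy": 0, "dz": -0.8, "ax": 0, "ay": 0, "az": 0, "claw": 1},
    {"dx": 0, "dy": 0, "dz": -0.8, "ax": 0, "ay": 0, "az": 0, "claw": 1}
  ]
}}

```text
clock: 9.42
eef_pos: [463.7, 109.2, 156.7]
tool_rot: [-1.573, 0.013, 3.141]
force: [-1.8, -3.4, 38.8]
width: 24.6
```

>>> {"method": "servo_tool", "body": {
  "increments": [
    {"dx": 0, "dy": 0, "dz": 0.7, "ax": 0, "ay": 0, "az": 0, "claw": 1},
    {"dx": 0, "dy": 0, "dz": 0.7, "ax": 0, "ay": 0, "az": 0, "claw": 1},
    {"dx": 0, "dy": 0, "dz": 0.7, "ax": 0, "ay": 0, "az": 0, "claw": 1},
    {"dx": 0, "dy": 0, "dz": 0.7, "ax": 0, "ay": 0, "az": 0, "claw": 1}
  ]
}}

```text
clock: 9.75
eef_pos: [458.8, 109.4, 158.4]
tool_rot: [-1.571, 0.002, -3.141]
force: [1.7, -0.3, 1.0]
width: 24.6
```

>>> {"method": "servo_tool", "body": {
  "increments": [
    {"dx": 0, "dy": 0, "dz": 3, "ax": 0, "ay": 0, "az": 0, "claw": 1},
    {"dx": 0, "dy": 0, "dz": 5, "ax": 0, "ay": 0, "az": 0, "claw": 1},
    {"dx": 0.6, "dy": -4, "dz": 5, "ax": 0, "ay": 0, "az": 0, "claw": 1},
    {"dx": 1.2, "dy": -8, "dz": 5, "ax": 0, "ay": 0, "az": 0, "claw": 1},
    {"dx": 2.1, "dy": -12.8, "dz": 5, "ax": 0, "ay": 0, "az": 0, "claw": 1},
    {"dx": 2.1, "dy": -12.8, "dz": 5, "ax": 0, "ay": 0, "az": 0, "claw": 1},
    {"dx": 2.1, "dy": -12.8, "dz": 5, "ax": 0, "ay": 0, "az": 0, "claw": 1},
    {"dx": 2.1, "dy": -12.8, "dz": 5, "ax": 0, "ay": 0, "az": 0, "claw": 1}
  ]
}}

```text
clock: 10.42
eef_pos: [477.9, -19.0, 207.4]
tool_rot: [-1.571, -0.002, 3.141]
force: [-0.6, 1.0, -0.0]
width: 24.9
```

>>> {"method": "servo_tool", "body": {
  "increments": [
    {"dx": 0, "dy": 0, "dz": 0, "ax": 0, "ay": 0, "az": 0, "claw": 1},
    {"dx": 0, "dy": 0, "dz": 0, "ax": 0, "ay": 0, "az": 0, "claw": 1},
    {"dx": 0, "dy": 0, "dz": 0, "ax": 0, "ay": 0, "az": 0, "claw": 1}
  ]
}}

```text
clock: 10.67
eef_pos: [478.5, -17.3, 208.1]
tool_rot: [-1.571, -0.001, -3.138]
force: [-0.3, 0.4, -1.7]
width: 24.7
```

```bash
python3 look.py w8
```

```text
[478.5 -17.3 208.1] [-1.571e+00 -1.000e-03 -3.138e+00] 10.67 24.65367476789233 [-0.3  0.4 -1.7]
```

View pics/w8b.png

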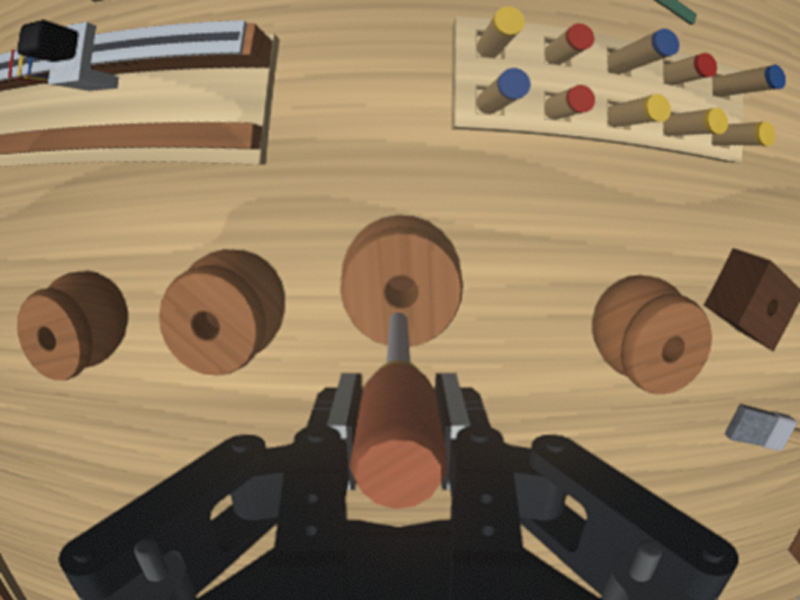

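```bash
python3 - <<'E'
from h import *
d=load('w8');k=1.5625
print(onz(d,401/k,292/k,80,1).round(1),'tip',onz(d,398.5/k,316/k,104,1).round(1),'b4',onz(d,674/k,349/k,80,1).round(1))
d7=load('w7'); print('tip prev',onz(d7,399/k,304/k,103.5,1).round(1))
for t in ('w7','w8'):
  im=cv2.imread(f'pics/{t}.png'); 
  cv2.imwrite(f'pics/{t}c.png',cv2.resize(im[180:335,200:310],None,fx=4,fy=4,interpolation=cv2.INTER_CUBIC))
a=np.hstack([cv2.imread('pics/w7c.png'),cv2.imread('pics/w8c.png')])[:600]
cv2.imwrite('pics/cmp.png',cv2.resize(a,(800,int(a.shape[0]*800/a.shape[1]))) )
print(a.shape)
E
```

```text
[481.6 -18.5  80. ] tip [474.1 -17.  104. ] b4 [ 441.8 -214.6   80. ]
tip prev [460.5 112.7 103.5]
(600, 880, 3)
```

View pics/cmp.png

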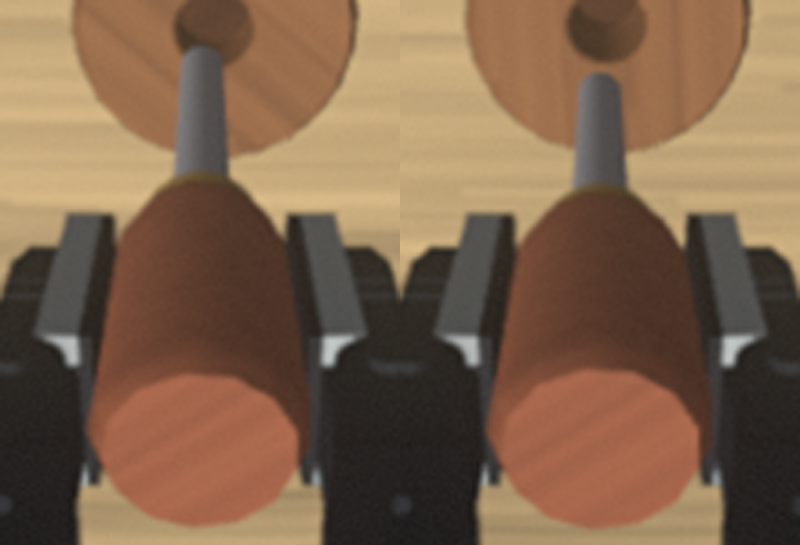

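>>> {"method": "servo_tool", "body": {
  "increments": [
    {"dx": 0.4, "dy": -0.15, "dz": -1, "ax": 0, "ay": -0.035, "az": 0, "claw": 1},
    {"dx": 0.4, "dy": -0.15, "dz": -1.2, "ax": 0, "ay": -0.035, "az": 0, "claw": 1},
    {"dx": 0.4, "dy": -0.15, "dz": -1.2, "ax": 0, "ay": -0.035, "az": 0, "claw": 1},
    {"dx": 0.4, "dy": -0.15, "dz": -1.2, "ax": 0, "ay": -0.035, "az": 0, "claw": 1},
    {"dx": 0.4, "dy": -0.15, "dz": -1.2, "ax": 0, "ay": -0.035, "az": 0, "claw": 1}
  ]
}}

```text
clock: 11.13
eef_pos: [483.0, -20.1, 196.6]
tool_rot: [-1.571, 0.035, -3.14]
force: [-0.6, 0.3, -0.8]
width: 24.6
```

```bash
python3 look.py w9
```

```text
[483.  -20.1 196.6] [-1.571  0.035 -3.14 ] 11.13 24.602596712238658 [-0.6  0.3 -0.8]
```

View pics/w9b.png

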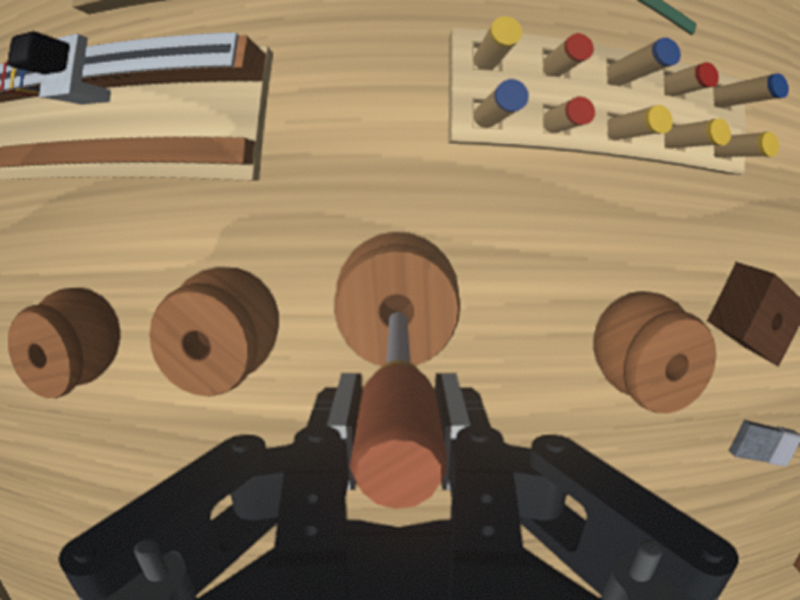

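```bash
python3 - <<'E'
from h import *
d=load('w9');k=1.5625
print(onz(d,396/k,310/k,80,1).round(1),'tip',onz(d,398.5/k,317/k,92.7,1).round(1))
E
```

```text
[482.6 -18.4  80. ] tip [482.  -19.8  92.7]
```

Well aligned; lower gently.

>>> {"method": "servo_tool", "body": {
  "increments": [
    {"dx": 0, "dy": 0.1, "dz": -1.5, "ax": 0, "ay": 0, "az": 0, "claw": 1},
    {"dx": 0, "dy": 0.1, "dz": -2.5, "ax": 0, "ay": 0, "az": 0, "claw": 1},
    {"dx": 0, "dy": 0.1, "dz": -3, "ax": 0, "ay": 0, "az": 0, "claw": 1},
    {"dx": 0, "dy": 0.1, "dz": -3.3, "ax": 0, "ay": 0, "az": 0, "claw": 1},
    {"dx": 0, "dy": 0.1, "dz": -3.5, "ax": 0, "ay": 0, "az": 0, "claw": 1},
    {"dx": 0, "dy": 0.1, "dz": -3.5, "ax": 0, "ay": 0, "az": 0, "claw": 1}
  ]
}}

```text
clock: 11.68
eef_pos: [482.9, -19.4, 161.3]
tool_rot: [-1.571, 0.035, -3.141]
force: [-0.1, -0.7, -1.5]
width: 24.7
```

>>> {"method": "servo_tool", "body": {
  "increments": [
    {"dx": 0, "dy": 0, "dz": -0.15, "ax": 0, "ay": 0, "az": 0, "claw": 1},
    {"dx": 0, "dy": 0, "dz": -0.3, "ax": 0, "ay": 0, "az": 0, "claw": 1},
    {"dx": 0, "dy": 0, "dz": -0.4, "ax": 0, "ay": 0, "az": 0, "claw": 1}
  ]
}}

```text
clock: 11.93
eef_pos: [482.9, -19.4, 157.5]
tool_rot: [-1.571, 0.036, -3.141]
force: [-0.0, -0.9, -0.7]
width: 24.6
```

>>> {"method": "servo_tool", "body": {
  "increments": [
    {"dx": 0, "dy": 0, "dz": -0.15, "ax": 0, "ay": 0, "az": 0, "claw": 1},
    {"dx": 0, "dy": 0, "dz": -0.3, "ax": 0, "ay": 0, "az": 0, "claw": 1},
    {"dx": 0, "dy": 0, "dz": -0.45, "ax": 0, "ay": 0, "az": 0, "claw": 1}
  ]
}}

```text
clock: 12.18
eef_pos: [482.8, -19.4, 152.7]
tool_rot: [-1.571, 0.035, -3.141]
force: [-0.3, 0.1, -2.2]
width: 24.6
```

>>> {"method": "servo_tool", "body": {
  "increments": [
    {"dx": 0, "dy": 0, "dz": -0.15, "ax": 0, "ay": 0, "az": 0, "claw": 1},
    {"dx": 0, "dy": 0, "dz": -0.3, "ax": 0, "ay": 0, "az": 0, "claw": 1},
    {"dx": 0, "dy": 0, "dz": -0.45, "ax": 0, "ay": 0, "az": 0, "claw": 1}
  ]
}}

```text
clock: 12.43
eef_pos: [482.7, -19.4, 148.1]
tool_rot: [-1.571, 0.035, -3.141]
force: [0.2, 0.5, -1.0]
width: 24.7
```

>>> {"method": "servo_tool", "body": {
  "increments": [
    {"dx": 0, "dy": 0, "dz": -0.15, "ax": 0, "ay": 0, "az": 0, "claw": 1},
    {"dx": 0, "dy": 0, "dz": -0.3, "ax": 0, "ay": 0, "az": 0, "claw": 1},
    {"dx": 0, "dy": 0, "dz": -0.45, "ax": 0, "ay": 0, "az": 0, "claw": 1}
  ]
}}

```text
clock: 12.68
eef_pos: [482.8, -19.4, 143.7]
tool_rot: [-1.571, 0.035, -3.141]
force: [-0.4, -0.2, -1.3]
width: 24.7
```

>>> {"method": "servo_tool", "body": {
  "increments": [
    {"dx": 0, "dy": 0, "dz": -0.15, "ax": 0, "ay": 0, "az": 0, "claw": 1},
    {"dx": 0, "dy": 0, "dz": -0.3, "ax": 0, "ay": 0, "az": 0, "claw": 1},
    {"dx": 0, "dy": 0, "dz": -0.4, "ax": 0, "ay": 0, "az": 0, "claw": 1}
  ]
}}

```text
clock: 12.93
eef_pos: [483.5, -19.4, 140.6]
tool_rot: [-1.571, 0.037, -3.141]
force: [-2.2, 0.2, 16.6]
width: 25.2
```

>>> {"method": "servo_tool", "body": {
  "increments": [
    {"dx": 0, "dy": 0, "dz": 0.05, "ax": 0, "ay": 0, "az": 0, "claw": 1},
    {"dx": 0, "dy": 0, "dz": 0.1, "ax": 0, "ay": 0, "az": 0, "claw": 1},
    {"dx": 0, "dy": 0, "dz": 0.1, "ax": 0, "ay": 0, "az": 0, "claw": 1}
  ]
}}

```text
clock: 13.18
eef_pos: [482.9, -19.4, 141.0]
tool_rot: [-1.571, 0.036, -3.141]
force: [-0.9, 0.1, 3.0]
width: 24.9
```

>>> {"method": "servo_tool", "body": {
  "increments": [
    {"dx": 0, "dy": 0, "dz": 3.5, "ax": 0, "ay": 0, "az": 0, "claw": 1},
    {"dx": 0, "dy": 0, "dz": 6.5, "ax": 0, "ay": 0, "az": 0, "claw": 1},
    {"dx": -0.8, "dy": -4, "dz": 6.5, "ax": 0, "ay": 0, "az": 0, "claw": 1},
    {"dx": -1.6, "dy": -8, "dz": 6.5, "ax": 0, "ay": 0, "az": 0, "claw": 1},
    {"dx": -2.4, "dy": -12, "dz": 6.5, "ax": 0, "ay": 0, "az": 0, "claw": 1},
    {"dx": -3.2, "dy": -16, "dz": 6.5, "ax": 0, "ay": 0, "az": 0, "claw": 1},
    {"dx": -4, "dy": -19.5, "dz": 6.5, "ax": 0, "ay": 0, "az": 0, "claw": 1},
    {"dx": -4, "dy": -19.5, "dz": 6.5, "ax": 0, "ay": 0, "az": 0, "claw": 1}
  ]
}}

```text
clock: 13.85
eef_pos: [440.0, -223.3, 205.8]
tool_rot: [-1.566, 0.034, 3.13]
force: [-0.0, 0.1, -1.5]
width: 24.7
```

>>> {"method": "servo_tool", "body": {
  "increments": [
    {"dx": 0, "dy": 0, "dz": 0, "ax": 0, "ay": 0, "az": 0, "claw": 1},
    {"dx": 0, "dy": 0, "dz": 0, "ax": 0, "ay": 0, "az": 0, "claw": 1},
    {"dx": 0, "dy": 0, "dz": 0, "ax": 0, "ay": 0, "az": 0, "claw": 1},
    {"dx": 0, "dy": 0, "dz": 0, "ax": 0, "ay": 0, "az": 0, "claw": 1}
  ]
}}

```text
clock: 14.18
eef_pos: [443.2, -212.7, 205.7]
tool_rot: [-1.571, 0.035, -3.138]
force: [-0.3, -0.1, -0.6]
width: 24.7
```

```bash
python3 look.py w10
```

```text
[ 443.2 -212.7  205.7] [-1.571  0.035 -3.138] 14.18 24.713145131712068 [-0.3 -0.1 -0.6]
```

View pics/w10b.png

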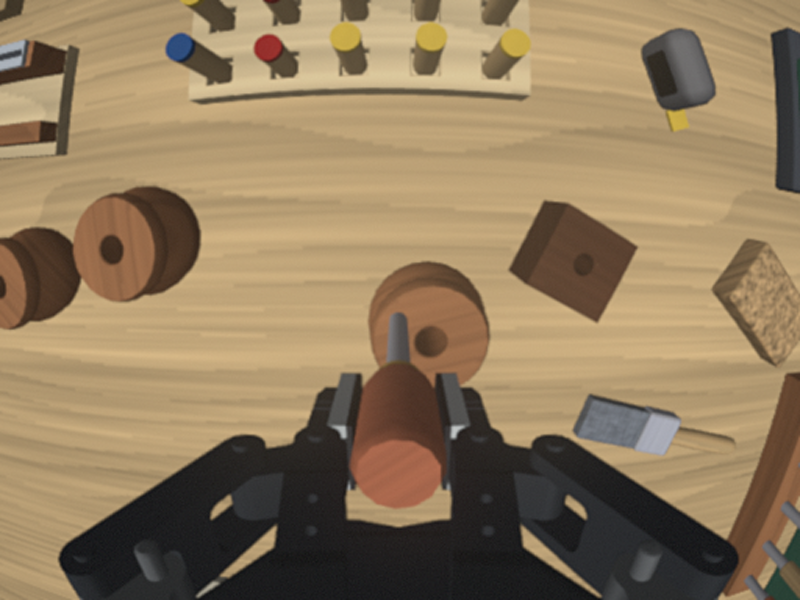

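```bash
python3 - <<'E'
from h import *
d=load('w10');k=1.5625
print(onz(d,431/k,341/k,80,1).round(1),'tip',onz(d,398.5/k,317/k,102,1).round(1),'hole',onz(d,584/k,265/k,55,1).round(1), 'b3',onz(d,112/k,249.5/k,80,1).round(1))
E
```

```text
[ 420.6 -232.5   80. ] tip [ 442.2 -212.3  102. ] hole [ 465.8 -338.6   55. ] b3 [481.5 -19.6  80. ]
```

>>> {"method": "servo_tool", "body": {
  "increments": [
    {"dx": -2.1, "dy": -2.0, "dz": 0, "ax": 0, "ay": 0, "az": 0, "claw": 1},
    {"dx": -2.1, "dy": -2.0, "dz": -0.8, "ax": 0, "ay": 0, "az": 0, "claw": 1},
    {"dx": -2.1, "dy": -2.0, "dz": -0.8, "ax": 0, "ay": 0, "az": 0, "claw": 1},
    {"dx": -2.1, "dy": -2.0, "dz": -0.8, "ax": 0, "ay": 0, "az": 0, "claw": 1},
    {"dx": -2.1, "dy": -2.0, "dz": -0.8, "ax": 0, "ay": 0, "az": 0, "claw": 1},
    {"dx": -2.1, "dy": -2.0, "dz": -0.8, "ax": 0, "ay": 0, "az": 0, "claw": 1}
  ]
}}

```text
clock: 14.73
eef_pos: [422.6, -233.7, 198.1]
tool_rot: [-1.571, 0.036, -3.139]
force: [-0.7, 0.1, -0.7]
width: 24.8
```

```bash
python3 look.py w11
```

```text
[ 422.6 -233.7  198.1] [-1.571  0.036 -3.139] 14.73 24.76529376358318 [-0.7  0.1 -0.7]
```

View pics/w11b.png

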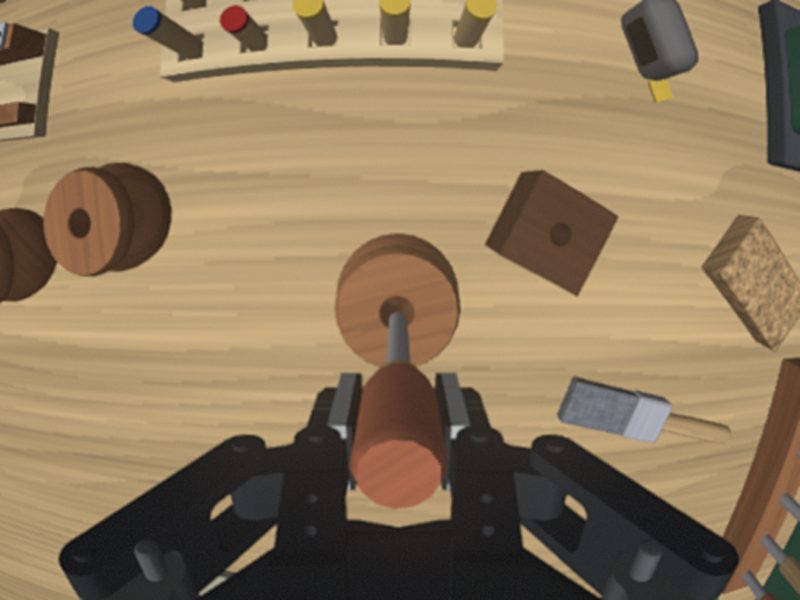

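>>> {"method": "servo_tool", "body": {
  "increments": [
    {"dx": 0, "dy": 0.1, "dz": -1.5, "ax": 0, "ay": 0, "az": 0, "claw": 1},
    {"dx": 0, "dy": 0.1, "dz": -2.5, "ax": 0, "ay": 0, "az": 0, "claw": 1},
    {"dx": 0, "dy": 0.1, "dz": -3.2, "ax": 0, "ay": 0, "az": 0, "claw": 1},
    {"dx": 0, "dy": 0.1, "dz": -3.5, "ax": 0, "ay": 0, "az": 0, "claw": 1},
    {"dx": 0, "dy": 0.1, "dz": -3.7, "ax": 0, "ay": 0, "az": 0, "claw": 1},
    {"dx": 0, "dy": 0.1, "dz": -3.7, "ax": 0, "ay": 0, "az": 0, "claw": 1}
  ]
}}

```text
clock: 15.28
eef_pos: [421.9, -233.3, 160.7]
tool_rot: [-1.571, 0.035, -3.141]
force: [-0.3, 0.1, -0.8]
width: 24.5
```

>>> {"method": "servo_tool", "body": {
  "increments": [
    {"dx": 0, "dy": 0, "dz": -0.15, "ax": 0, "ay": 0, "az": 0, "claw": 1},
    {"dx": 0, "dy": 0, "dz": -0.3, "ax": 0, "ay": 0, "az": 0, "claw": 1},
    {"dx": 0, "dy": 0, "dz": -0.4, "ax": 0, "ay": 0, "az": 0, "claw": 1}
  ]
}}

```text
clock: 15.53
eef_pos: [421.9, -233.5, 157.0]
tool_rot: [-1.57, 0.036, -3.141]
force: [0.7, -0.3, -0.8]
width: 24.7
```

>>> {"method": "servo_tool", "body": {
  "increments": [
    {"dx": 0, "dy": 0, "dz": -0.15, "ax": 0, "ay": 0, "az": 0, "claw": 1},
    {"dx": 0, "dy": 0, "dz": -0.3, "ax": 0, "ay": 0, "az": 0, "claw": 1},
    {"dx": 0, "dy": 0, "dz": -0.45, "ax": 0, "ay": 0, "az": 0, "claw": 1}
  ]
}}

```text
clock: 15.78
eef_pos: [421.8, -233.4, 152.2]
tool_rot: [-1.571, 0.035, -3.141]
force: [-0.0, 0.8, -0.8]
width: 24.9
```

>>> {"method": "servo_tool", "body": {
  "increments": [
    {"dx": 0, "dy": 0, "dz": -0.15, "ax": 0, "ay": 0, "az": 0, "claw": 1},
    {"dx": 0, "dy": 0, "dz": -0.3, "ax": 0, "ay": 0, "az": 0, "claw": 1},
    {"dx": 0, "dy": 0, "dz": -0.4, "ax": 0, "ay": 0, "az": 0, "claw": 1}
  ]
}}

```text
clock: 16.03
eef_pos: [421.7, -233.4, 148.1]
tool_rot: [-1.571, 0.035, -3.141]
force: [-0.1, 0.4, -0.9]
width: 25.0
```

>>> {"method": "servo_tool", "body": {
  "increments": [
    {"dx": 0, "dy": 0, "dz": -0.15, "ax": 0, "ay": 0, "az": 0, "claw": 1},
    {"dx": 0, "dy": 0, "dz": -0.3, "ax": 0, "ay": 0, "az": 0, "claw": 1},
    {"dx": 0, "dy": 0, "dz": -0.4, "ax": 0, "ay": 0, "az": 0, "claw": 1}
  ]
}}

```text
clock: 16.28
eef_pos: [421.7, -233.4, 144.1]
tool_rot: [-1.571, 0.035, -3.141]
force: [-0.5, 0.0, -1.3]
width: 24.6
```

>>> {"method": "servo_tool", "body": {
  "increments": [
    {"dx": 0, "dy": 0, "dz": -0.15, "ax": 0, "ay": 0, "az": 0, "claw": 1},
    {"dx": 0, "dy": 0, "dz": -0.3, "ax": 0, "ay": 0, "az": 0, "claw": 1},
    {"dx": 0, "dy": 0, "dz": -0.4, "ax": 0, "ay": 0, "az": 0, "claw": 1}
  ]
}}

```text
clock: 16.53
eef_pos: [421.7, -233.3, 140.1]
tool_rot: [-1.571, 0.035, -3.141]
force: [0.2, -0.7, 0.1]
width: 24.6
```

>>> {"method": "servo_tool", "body": {
  "increments": [
    {"dx": 0, "dy": 0, "dz": -0.15, "ax": 0, "ay": 0, "az": 0, "claw": 1},
    {"dx": 0, "dy": 0, "dz": -0.3, "ax": 0, "ay": 0, "az": 0, "claw": 1},
    {"dx": 0, "dy": 0, "dz": -0.4, "ax": 0, "ay": 0, "az": 0, "claw": 1}
  ]
}}

```text
clock: 16.78
eef_pos: [421.7, -233.3, 136.1]
tool_rot: [-1.571, 0.035, -3.141]
force: [-0.5, -0.4, -0.0]
width: 24.8
```

>>> {"method": "servo_tool", "body": {
  "increments": [
    {"dx": 0, "dy": 0, "dz": -0.1, "ax": 0, "ay": 0, "az": 0, "claw": 1},
    {"dx": 0, "dy": 0, "dz": -0.2, "ax": 0, "ay": 0, "az": 0, "claw": 1},
    {"dx": 0, "dy": 0, "dz": -0.2, "ax": 0, "ay": 0, "az": 0, "claw": 1}
  ]
}}

```text
clock: 17.03
eef_pos: [421.7, -233.3, 134.1]
tool_rot: [-1.571, 0.035, -3.141]
force: [-0.4, 0.5, -1.2]
width: 24.8
```

>>> {"method": "servo_tool", "body": {
  "increments": [
    {"dx": 0, "dy": 0, "dz": -0.15, "ax": 0, "ay": 0, "az": 0, "claw": 1},
    {"dx": 0, "dy": 0, "dz": -0.3, "ax": 0, "ay": 0, "az": 0, "claw": 1},
    {"dx": 0, "dy": 0, "dz": -0.3, "ax": 0, "ay": 0, "az": 0, "claw": 1}
  ]
}}

```text
clock: 17.28
eef_pos: [421.6, -233.3, 131.1]
tool_rot: [-1.571, 0.035, -3.141]
force: [-0.2, -0.3, -1.5]
width: 24.7
```

>>> {"method": "servo_tool", "body": {
  "increments": [
    {"dx": 0, "dy": 0, "dz": -0.15, "ax": 0, "ay": 0, "az": 0, "claw": 1},
    {"dx": 0, "dy": 0, "dz": -0.25, "ax": 0, "ay": 0, "az": 0, "claw": 1},
    {"dx": 0, "dy": 0, "dz": -0.25, "ax": 0, "ay": 0, "az": 0, "claw": 1}
  ]
}}

```text
clock: 17.53
eef_pos: [421.6, -233.3, 128.6]
tool_rot: [-1.571, 0.035, -3.141]
force: [0.1, -0.2, -0.4]
width: 24.6
```

>>> {"method": "servo_tool", "body": {
  "increments": [
    {"dx": 0, "dy": 0, "dz": -0.15, "ax": 0, "ay": 0, "az": 0, "claw": 1},
    {"dx": 0, "dy": 0, "dz": -0.3, "ax": 0, "ay": 0, "az": 0, "claw": 1},
    {"dx": 0, "dy": 0, "dz": -0.3, "ax": 0, "ay": 0, "az": 0, "claw": 1}
  ]
}}

```text
clock: 17.78
eef_pos: [422.1, -233.5, 126.1]
tool_rot: [-1.571, 0.036, -3.141]
force: [-0.6, -0.0, 3.9]
width: 24.8
```

>>> {"method": "servo_tool", "body": {
  "increments": [
    {"dx": 0, "dy": 0, "dz": -0.05, "ax": 0, "ay": 0, "az": 0, "claw": 1},
    {"dx": 0, "dy": 0, "dz": -0.1, "ax": 0, "ay": 0, "az": 0, "claw": 1},
    {"dx": 0, "dy": 0, "dz": -0.1, "ax": 0, "ay": 0, "az": 0, "claw": 1}
  ]
}}

```text
clock: 18.03
eef_pos: [422.4, -233.5, 125.9]
tool_rot: [-1.57, 0.037, -3.141]
force: [-0.9, 1.1, 11.4]
width: 24.7
```

>>> {"method": "servo_tool", "body": {
  "increments": [
    {"dx": 0, "dy": 0, "dz": 4, "ax": 0, "ay": 0, "az": 0, "claw": 1},
    {"dx": 0, "dy": 0, "dz": 7.5, "ax": 0, "ay": 0, "az": 0, "claw": 1},
    {"dx": 1.5, "dy": -3.5, "dz": 7.5, "ax": 0, "ay": 0, "az": 0, "claw": 1},
    {"dx": 3, "dy": -7, "dz": 7.5, "ax": 0, "ay": 0, "az": 0, "claw": 1},
    {"dx": 4.5, "dy": -10.5, "dz": 7.5, "ax": 0, "ay": 0, "az": 0, "claw": 1},
    {"dx": 4.5, "dy": -10.5, "dz": 6, "ax": 0, "ay": 0, "az": 0, "claw": 1},
    {"dx": 4.5, "dy": -10.5, "dz": 5, "ax": 0, "ay": 0, "az": 0, "claw": 1},
    {"dx": 4.5, "dy": -10.5, "dz": 5, "ax": 0, "ay": 0, "az": 0, "claw": 1}
  ]
}}

```text
clock: 18.7
eef_pos: [464.8, -336.9, 172.2]
tool_rot: [-1.575, 0.03, -3.141]
force: [-1.0, 0.6, -1.2]
width: 24.8
```

>>> {"method": "servo_tool", "body": {
  "increments": [
    {"dx": 0, "dy": 0, "dz": 0, "ax": 0, "ay": 0, "az": 0, "claw": 1},
    {"dx": 0, "dy": 0, "dz": 0, "ax": 0, "ay": 0, "az": 0, "claw": 1},
    {"dx": 0, "dy": 0, "dz": 0, "ax": 0, "ay": 0, "az": 0, "claw": 1}
  ]
}}

```text
clock: 18.95
eef_pos: [467.1, -337.6, 175.5]
tool_rot: [-1.571, 0.036, -3.14]
force: [0.8, 0.3, -0.9]
width: 24.4
```

```bash
python3 look.py w12
```

```text
[ 467.1 -337.6  175.5] [-1.571  0.036 -3.14 ] 18.95 24.369906165733045 [ 0.8  0.3 -0.9]
```

View pics/w12b.png

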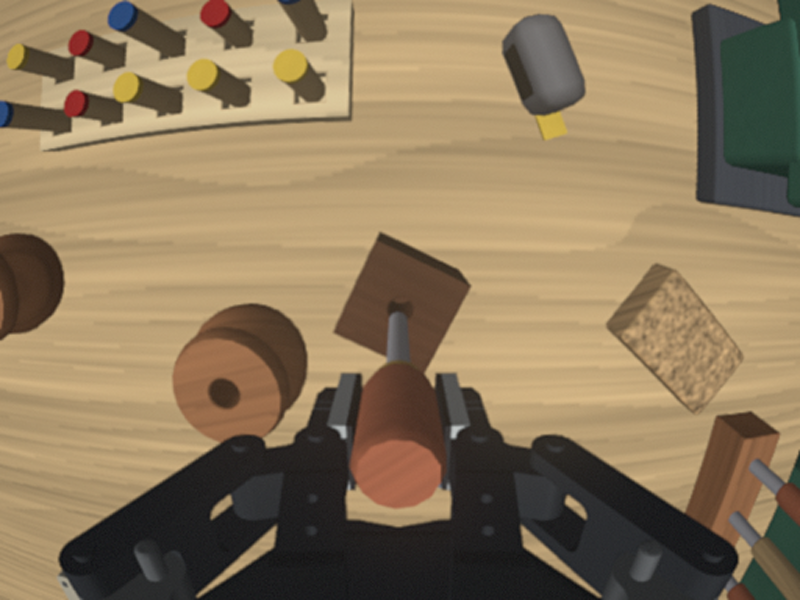

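```bash
python3 - <<'E'
from h import *
d=load('w12');k=1.5625
print('tip',onz(d,398.5/k,316/k,71.6,1).round(1),'hole',onz(d,400.5/k,309/k,55,1).round(1),'foot4',onz(d,224/k,393/k,80,1).round(1))
im=cv2.imread('pics/w12.png'); cv2.imwrite('pics/w12c.png',cv2.resize(im[170:250,200:310],None,fx=6,fy=6,interpolation=cv2.INTER_CUBIC))
E
```

```text
tip [ 466.6 -337.4   71.6] hole [ 466.3 -338.6   55. ] foot4 [ 420.5 -232.7   80. ]
```

View pics/w12c.png

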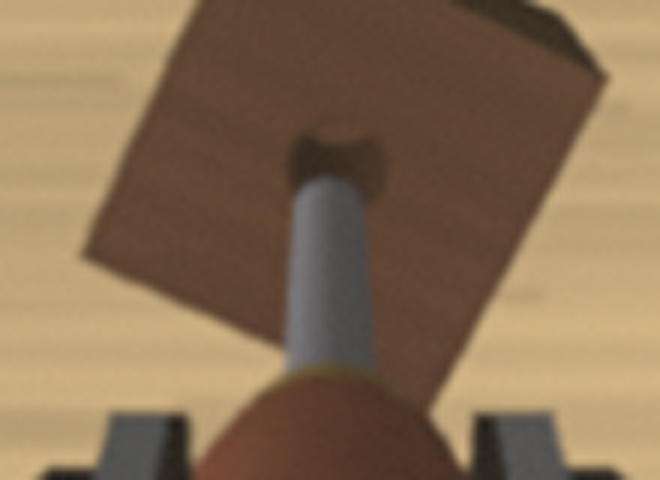

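>>> {"method": "servo_tool", "body": {
  "increments": [
    {"dx": -0.05, "dy": -0.1, "dz": -0.5, "ax": 0, "ay": 0, "az": 0, "claw": 1},
    {"dx": -0.05, "dy": -0.1, "dz": -1.2, "ax": 0, "ay": 0, "az": 0, "claw": 1},
    {"dx": -0.05, "dy": -0.1, "dz": -2, "ax": 0, "ay": 0, "az": 0, "claw": 1},
    {"dx": -0.05, "dy": -0.1, "dz": -2.6, "ax": 0, "ay": 0, "az": 0, "claw": 1},
    {"dx": -0.05, "dy": -0.1, "dz": -2.6, "ax": 0, "ay": 0, "az": 0, "claw": 1}
  ]
}}

```text
clock: 19.42
eef_pos: [465.4, -338.7, 147.0]
tool_rot: [-1.572, 0.033, -3.141]
force: [0.6, -0.2, -1.4]
width: 25.0
```

>>> {"method": "servo_tool", "body": {
  "increments": [
    {"dx": 0, "dy": 0, "dz": -0.8, "ax": 0, "ay": 0, "az": 0, "claw": 1},
    {"dx": 0, "dy": 0, "dz": -1.6, "ax": 0, "ay": 0, "az": 0, "claw": 1},
    {"dx": 0, "dy": 0, "dz": -2.4, "ax": 0, "ay": 0, "az": 0, "claw": 1},
    {"dx": 0, "dy": 0, "dz": -2.9, "ax": 0, "ay": 0, "az": 0, "claw": 1},
    {"dx": 0, "dy": 0, "dz": -2.9, "ax": 0, "ay": 0, "az": 0, "claw": 1}
  ]
}}

```text
clock: 19.83
eef_pos: [465.5, -338.8, 118.3]
tool_rot: [-1.572, 0.033, -3.141]
force: [-0.0, -0.3, -0.0]
width: 24.6
```

>>> {"method": "servo_tool", "body": {
  "increments": [
    {"dx": 0, "dy": 0, "dz": -0.15, "ax": 0, "ay": 0, "az": 0, "claw": 1},
    {"dx": 0, "dy": 0, "dz": -0.3, "ax": 0, "ay": 0, "az": 0, "claw": 1},
    {"dx": 0, "dy": 0, "dz": -0.3, "ax": 0, "ay": 0, "az": 0, "claw": 1}
  ]
}}

```text
clock: 20.08
eef_pos: [466.3, -339.4, 116.8]
tool_rot: [-1.571, 0.035, -3.141]
force: [0.8, 0.2, -0.5]
width: 24.6
```

>>> {"method": "servo_tool", "body": {
  "increments": [
    {"dx": 0, "dy": 0, "dz": -0.15, "ax": 0, "ay": 0, "az": 0, "claw": 1},
    {"dx": 0, "dy": 0, "dz": -0.25, "ax": 0, "ay": 0, "az": 0, "claw": 1},
    {"dx": 0, "dy": 0, "dz": -0.25, "ax": 0, "ay": 0, "az": 0, "claw": 1}
  ]
}}

```text
clock: 20.33
eef_pos: [466.2, -339.3, 114.3]
tool_rot: [-1.571, 0.035, -3.141]
force: [1.1, 0.9, -0.4]
width: 24.7
```

>>> {"method": "servo_tool", "body": {
  "increments": [
    {"dx": 0, "dy": 0, "dz": -0.1, "ax": 0, "ay": 0, "az": 0, "claw": 1},
    {"dx": 0, "dy": 0, "dz": -0.15, "ax": 0, "ay": 0, "az": 0, "claw": 1},
    {"dx": 0, "dy": 0, "dz": -0.15, "ax": 0, "ay": 0, "az": 0, "claw": 1}
  ]
}}

```text
clock: 20.58
eef_pos: [466.4, -339.5, 113.1]
tool_rot: [-1.571, 0.035, -3.141]
force: [-1.0, 0.8, 0.6]
width: 24.9
```

>>> {"method": "servo_tool", "body": {
  "increments": [
    {"dx": 0, "dy": 0, "dz": 0, "ax": 0, "ay": 0, "az": 0, "claw": -1},
    {"dx": 0, "dy": 0, "dz": 0, "ax": 0, "ay": 0, "az": 0, "claw": -1},
    {"dx": 0, "dy": 0, "dz": 0, "ax": 0, "ay": 0, "az": 0, "claw": -1},
    {"dx": 0, "dy": 0, "dz": 0, "ax": 0, "ay": 0, "az": 0, "claw": -1},
    {"dx": 0, "dy": 0, "dz": 0, "ax": 0, "ay": 0, "az": 0, "claw": -1},
    {"dx": 0, "dy": 0, "dz": 0, "ax": 0, "ay": 0, "az": 0, "claw": -1},
    {"dx": 0, "dy": 0, "dz": 0, "ax": 0, "ay": 0, "az": 0, "claw": -1},
    {"dx": 0, "dy": 0, "dz": 0, "ax": 0, "ay": 0, "az": 0, "claw": -1}
  ]
}}

```text
clock: 21.25
eef_pos: [466.3, -339.4, 112.8]
tool_rot: [-1.571, 0.035, -3.141]
force: [0.0, -0.1, 0.7]
width: 85.2
```

>>> {"method": "servo_tool", "body": {
  "increments": [
    {"dx": 0, "dy": 0, "dz": 3, "ax": 0, "ay": 0, "az": 0, "claw": -1},
    {"dx": 0, "dy": 0, "dz": 6, "ax": 0, "ay": 0.035, "az": 0, "claw": -1},
    {"dx": 0, "dy": 0, "dz": 9, "ax": 0, "ay": 0.035, "az": 0, "claw": -1},
    {"dx": 0, "dy": 0, "dz": 12, "ax": 0, "ay": 0.035, "az": 0, "claw": -1},
    {"dx": 0, "dy": 0, "dz": 13, "ax": 0, "ay": 0.035, "az": 0, "claw": -1},
    {"dx": 0, "dy": 0, "dz": 13, "ax": 0, "ay": 0.035, "az": 0, "claw": -1}
  ]
}}

```text
clock: 21.75
eef_pos: [467.8, -340.4, 245.8]
tool_rot: [-1.567, 0.005, -3.141]
force: [0.7, -0.9, 0.0]
width: 85.1
```

```bash
python3 look.py w13
```

```text
[ 467.8 -340.4  245.8] [-1.567  0.005 -3.141] 21.75 85.05034682364268 [ 0.7 -0.9  0. ]
```

View pics/w13b.png

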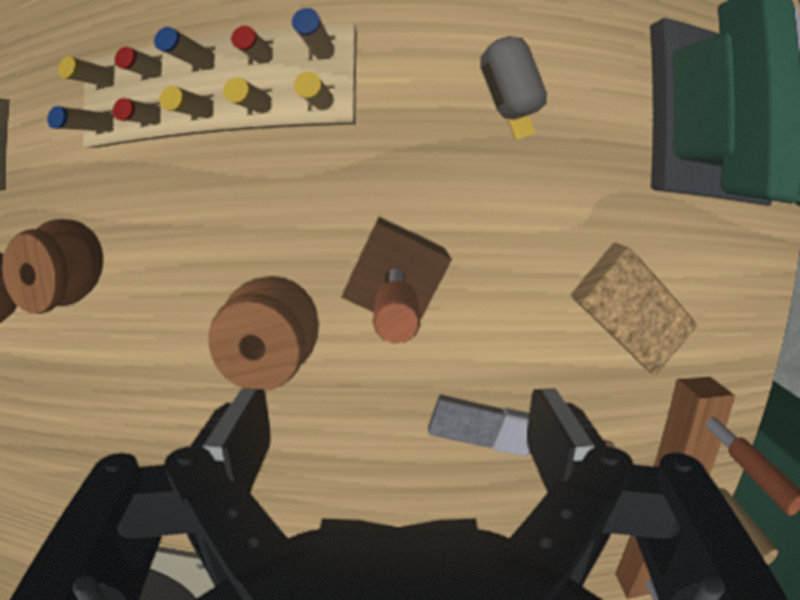

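>>> {"method": "servo_tool", "body": {
  "increments": [
    {"dx": 4, "dy": 1, "dz": -0.5, "ax": 0, "ay": 0, "az": 0, "claw": 0.2},
    {"dx": 8, "dy": 2, "dz": -3, "ax": 0, "ay": 0, "az": 0, "claw": 0.2},
    {"dx": 12, "dy": 4, "dz": -6, "ax": 0, "ay": 0, "az": 0, "claw": 0.2},
    {"dx": 16, "dy": 5, "dz": -9, "ax": 0, "ay": 0, "az": 0, "claw": 0.2},
    {"dx": 17.8, "dy": 6, "dz": -11, "ax": 0, "ay": 0, "az": 0, "claw": 0.2},
    {"dx": 17.8, "dy": 6, "dz": -11, "ax": 0, "ay": 0, "az": 0, "claw": 0.2},
    {"dx": 17.8, "dy": 6, "dz": -11, "ax": 0, "ay": 0, "az": 0, "claw": 0.2},
    {"dx": 17.8, "dy": 6, "dz": -11, "ax": 0, "ay": 0, "az": 0, "claw": 0.2}
  ]
}}

```text
clock: 22.47
eef_pos: [642.5, -278.8, 130.2]
tool_rot: [-1.572, -0.005, -3.14]
force: [-0.3, -0.8, 0.6]
width: 34.1
```

```bash
python3 look.py w14
```

```text
[ 642.5 -278.8  130.2] [-1.572 -0.005 -3.14 ] 22.47 34.057373403705384 [-0.3 -0.8  0.6]
```

View pics/w14b.png

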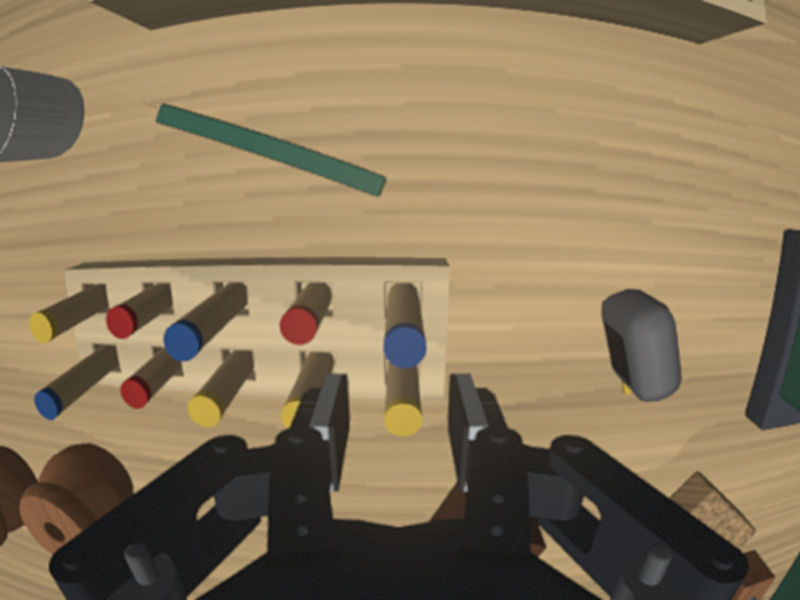

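```bash
python3 - <<'E'
from h import *
print(read_state()['eef_pos'].round(1))
d=load('w14');k=1.5625
print(onz(d,405/k,345/k,94,1).round(1),np.array(proj(d,(642.5,-278.8,94),1))*k, 'yellow',onz(d,403.5/k,419/k,82,1).round(1))
E
```

```text
[ 642.5 -280.5  131.9]
[ 647.4 -281.1   94. ] [399.41984285 355.8300715 ] yellow [ 604.7 -280.9   82. ]
```

>>> {"method": "servo_tool", "body": {
  "increments": [
    {"dx": 0.4, "dy": -0.1, "dz": 0, "ax": 0, "ay": 0, "az": 0, "claw": 0.2},
    {"dx": 0.4, "dy": -0.1, "dz": -1, "ax": 0, "ay": 0, "az": 0, "claw": 0.2},
    {"dx": 0.4, "dy": -0.1, "dz": -3, "ax": 0, "ay": 0, "az": 0, "claw": 0.2},
    {"dx": 0.4, "dy": -0.1, "dz": -5, "ax": 0, "ay": 0, "az": 0, "claw": 0.2},
    {"dx": 0.4, "dy": -0.1, "dz": -5.8, "ax": 0, "ay": 0, "az": 0, "claw": 0.2},
    {"dx": 0.4, "dy": -0.1, "dz": -5.8, "ax": 0, "ay": 0, "az": 0, "claw": 0.2},
    {"dx": 0.4, "dy": -0.1, "dz": -5.8, "ax": 0, "ay": 0, "az": 0, "claw": 0.2}
  ]
}}

```text
clock: 23.1
eef_pos: [648.0, -281.0, 75.1]
tool_rot: [-1.571, 0.0, -3.142]
force: [0.1, 0.2, -0.3]
width: 34.5
```

>>> {"method": "servo_tool", "body": {
  "increments": [
    {"dx": 0, "dy": 0, "dz": 0, "ax": 0, "ay": 0, "az": 0, "claw": 1},
    {"dx": 0, "dy": 0, "dz": 0, "ax": 0, "ay": 0, "az": 0, "claw": 1},
    {"dx": 0, "dy": 0, "dz": 0, "ax": 0, "ay": 0, "az": 0, "claw": 1},
    {"dx": 0, "dy": 0, "dz": 0, "ax": 0, "ay": 0, "az": 0, "claw": 1},
    {"dx": 0, "dy": 0, "dz": 0, "ax": 0, "ay": 0, "az": 0, "claw": 1}
  ]
}}

```text
clock: 23.52
eef_pos: [649.4, -281.0, 76.5]
tool_rot: [-1.569, 0.003, -3.141]
force: [-0.8, 1.0, 5.9]
width: 15.9
```

>>> {"method": "servo_tool", "body": {
  "increments": [
    {"dx": 0, "dy": 0, "dz": 2, "ax": 0, "ay": 0, "az": 0, "claw": 1},
    {"dx": 0, "dy": 0, "dz": 4, "ax": 0, "ay": 0, "az": 0, "claw": 1},
    {"dx": 0, "dy": 0, "dz": 8, "ax": 0, "ay": 0, "az": 0, "claw": 1},
    {"dx": 0, "dy": 0, "dz": 12, "ax": 0, "ay": 0, "az": 0, "claw": 1},
    {"dx": 0, "dy": 0, "dz": 12, "ax": 0, "ay": 0, "az": 0, "claw": 1},
    {"dx": 0, "dy": 0, "dz": 12, "ax": 0, "ay": 0, "az": 0, "claw": 1}
  ]
}}

```text
clock: 24.02
eef_pos: [650.0, -281.0, 198.3]
tool_rot: [-1.568, 0.006, -3.141]
force: [-0.5, 0.4, -2.2]
width: 15.5
```

```bash
python3 look.py w15
```

```text
[ 650.  -281.   198.3] [-1.568  0.006 -3.141] 24.02 15.46177067963365 [-0.5  0.4 -2.2]
```

View pics/w15b.png

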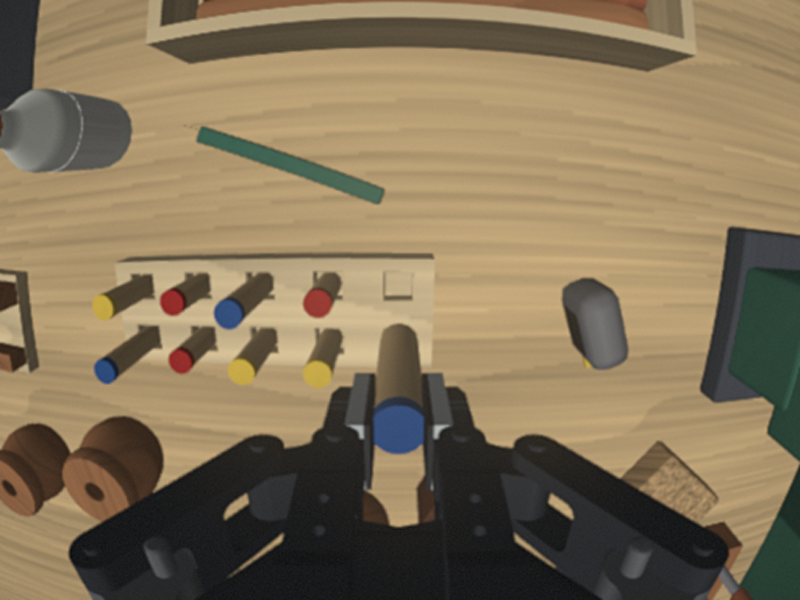

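>>> {"method": "servo_tool", "body": {
  "increments": [
    {"dx": -4, "dy": 0.8, "dz": 0, "ax": 0, "ay": 0, "az": 0, "claw": 1},
    {"dx": -8, "dy": 1.6, "dz": 0, "ax": 0, "ay": 0, "az": 0, "claw": 1},
    {"dx": -12, "dy": 2.4, "dz": 0, "ax": 0, "ay": 0, "az": 0, "claw": 1},
    {"dx": -16, "dy": 3.2, "dz": 0, "ax": 0, "ay": 0, "az": 0, "claw": 1},
    {"dx": -20, "dy": 4, "dz": 0, "ax": 0, "ay": 0, "az": 0, "claw": 1},
    {"dx": -22.9, "dy": 4.8, "dz": -1.5, "ax": 0, "ay": 0, "az": 0, "claw": 1},
    {"dx": -22.9, "dy": 4.8, "dz": -3, "ax": 0, "ay": 0, "az": 0, "claw": 1},
    {"dx": -22.9, "dy": 4.8, "dz": -3, "ax": 0, "ay": 0, "az": 0, "claw": 1}
  ]
}}

```text
clock: 24.73
eef_pos: [414.8, -230.7, 162.0]
tool_rot: [-1.574, -0.007, 3.141]
force: [0.5, -0.2, -0.6]
width: 15.8
```

>>> {"method": "servo_tool", "body": {
  "increments": [
    {"dx": 0, "dy": 0, "dz": 0, "ax": 0, "ay": 0, "az": 0, "claw": 1},
    {"dx": 0, "dy": 0, "dz": 0, "ax": 0, "ay": 0, "az": 0, "claw": 1},
    {"dx": 0, "dy": 0, "dz": 0, "ax": 0, "ay": 0, "az": 0, "claw": 1}
  ]
}}

```text
clock: 24.98
eef_pos: [420.7, -232.7, 165.0]
tool_rot: [-1.57, 0.001, -3.14]
force: [1.2, -0.0, 0.2]
width: 15.5
```

```bash
python3 look.py w16
```

```text
[ 420.7 -232.7  165. ] [-1.57e+00  1.00e-03 -3.14e+00] 24.98 15.476650264359572 [ 1.2 -0.   0.2]
```

View pics/w16b.png

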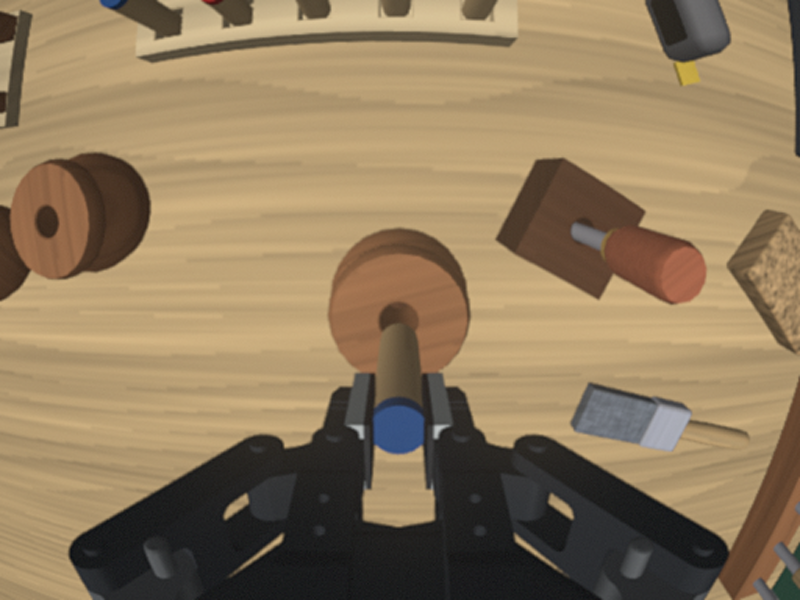

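```bash
python3 - <<'E'
from h import *
d=load('w16');k=1.5625
im=cv2.imread('pics/w16.png'); cv2.imwrite('pics/w16c.png',cv2.resize(im[180:260,200:310],None,fx=6,fy=6,interpolation=cv2.INTER_CUBIC))
print('bore far',onz(d,398/k,301/k,80,1).round(1),'L/R',onz(d,379/k,320/k,80,1).round(1),onz(d,418/k,320/k,80,1).round(1),'dowel far',onz(d,399/k,325/k,98.5,1).round(1))
E
```

```text
bore far [ 430.7 -232.1   80. ] L/R [ 420.5 -222.3   80. ] [ 420.5 -242.5   80. ] dowel far [ 424.1 -232.6   98.5]
```

View pics/w16c.png

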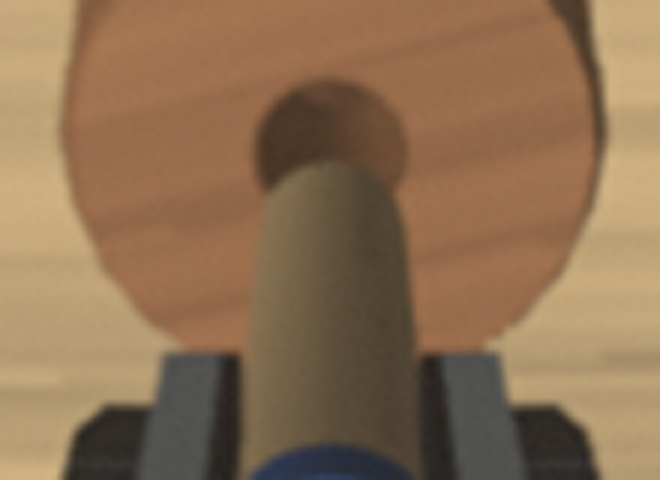

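>>> {"method": "servo_tool", "body": {
  "increments": [
    {"dx": 0.15, "dy": 0.05, "dz": -0.5, "ax": 0, "ay": 0, "az": 0, "claw": 1},
    {"dx": 0.15, "dy": 0.05, "dz": -1.2, "ax": 0, "ay": 0, "az": 0, "claw": 1},
    {"dx": 0.15, "dy": 0.05, "dz": -1.8, "ax": 0, "ay": 0, "az": 0, "claw": 1},
    {"dx": 0.15, "dy": 0.05, "dz": -2.2, "ax": 0, "ay": 0, "az": 0, "claw": 1},
    {"dx": 0.15, "dy": 0.05, "dz": -2.6, "ax": 0, "ay": 0, "az": 0, "claw": 1},
    {"dx": 0.15, "dy": 0.05, "dz": -2.6, "ax": 0, "ay": 0, "az": 0, "claw": 1}
  ]
}}

```text
clock: 25.53
eef_pos: [420.8, -231.9, 138.0]
tool_rot: [-1.571, -0.0, -3.141]
force: [-0.4, -0.8, -1.3]
width: 15.7
```

>>> {"method": "servo_tool", "body": {
  "increments": [
    {"dx": 0, "dy": 0, "dz": -0.8, "ax": 0, "ay": 0, "az": 0, "claw": 1},
    {"dx": 0, "dy": 0, "dz": -1.6, "ax": 0, "ay": 0, "az": 0, "claw": 1},
    {"dx": 0, "dy": 0, "dz": -2.4, "ax": 0, "ay": 0, "az": 0, "claw": 1},
    {"dx": 0, "dy": 0, "dz": -3.2, "ax": 0, "ay": 0, "az": 0, "claw": 1},
    {"dx": 0, "dy": 0, "dz": -4, "ax": 0, "ay": 0, "az": 0, "claw": 1},
    {"dx": 0, "dy": 0, "dz": -4, "ax": 0, "ay": 0, "az": 0, "claw": 1}
  ]
}}

```text
clock: 26.03
eef_pos: [420.2, -231.6, 97.2]
tool_rot: [-1.572, -0.002, -3.141]
force: [1.0, -1.2, -1.6]
width: 15.3
```

>>> {"method": "servo_tool", "body": {
  "increments": [
    {"dx": 0, "dy": 0, "dz": -0.3, "ax": 0, "ay": 0, "az": 0, "claw": 1},
    {"dx": 0, "dy": 0, "dz": -0.5, "ax": 0, "ay": 0, "az": 0, "claw": 1},
    {"dx": 0, "dy": 0, "dz": -0.7, "ax": 0, "ay": 0, "az": 0, "claw": 1},
    {"dx": 0, "dy": 0, "dz": -0.7, "ax": 0, "ay": 0, "az": 0, "claw": 1}
  ]
}}

```text
clock: 26.37
eef_pos: [420.4, -231.7, 91.6]
tool_rot: [-1.571, -0.001, -3.141]
force: [0.3, -1.3, -0.9]
width: 15.7
```

Release (partially, then rise).

>>> {"method": "servo_tool", "body": {
  "increments": [
    {"dx": 0, "dy": 0, "dz": 0, "ax": 0, "ay": 0, "az": 0, "claw": 0.2},
    {"dx": 0, "dy": 0, "dz": 0, "ax": 0, "ay": 0, "az": 0, "claw": 0.2},
    {"dx": 0, "dy": 0, "dz": 0, "ax": 0, "ay": 0, "az": 0, "claw": 0.2},
    {"dx": 0, "dy": 0, "dz": 0, "ax": 0, "ay": 0, "az": 0, "claw": 0.2},
    {"dx": 0, "dy": 0, "dz": 2, "ax": 0, "ay": 0, "az": 0, "claw": 0.2},
    {"dx": 0, "dy": 0, "dz": 5, "ax": 0, "ay": 0, "az": 0, "claw": 0.2},
    {"dx": 0, "dy": 0, "dz": 9, "ax": 0, "ay": 0, "az": 0, "claw": 0.2},
    {"dx": 0, "dy": 0, "dz": 11, "ax": 0, "ay": 0, "az": 0, "claw": 0.2}
  ]
}}

```text
clock: 27.03
eef_pos: [421.7, -232.4, 205.2]
tool_rot: [-1.569, 0.003, -3.141]
force: [1.1, -1.3, 0.0]
width: 34.3
```

```bash
python3 look.py w17
```

```text
[ 421.7 -232.4  205.2] [-1.569e+00  3.000e-03 -3.141e+00] 27.03 34.33303095381367 [ 1.1 -1.3  0. ]
```

View pics/w17b.png

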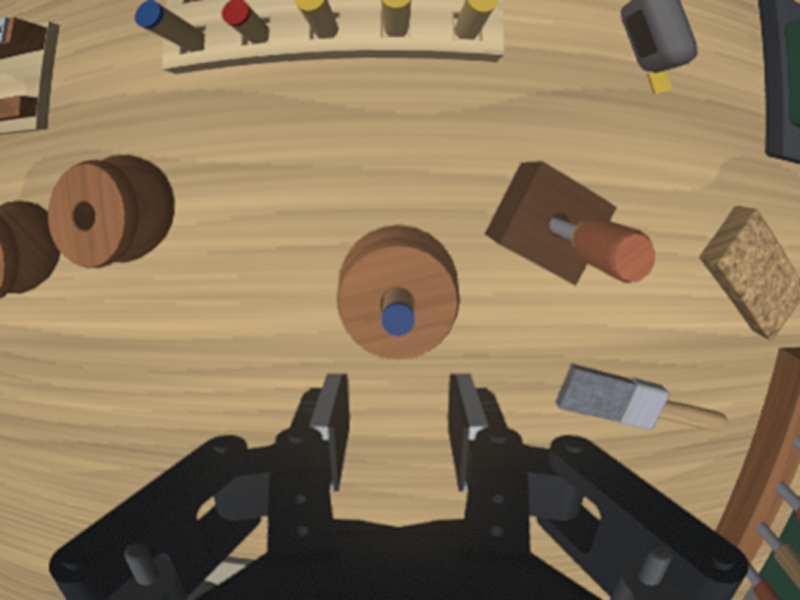

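>>> {"method": "servo_tool", "body": {
  "increments": [
    {"dx": 4, "dy": 1, "dz": 0, "ax": 0, "ay": 0, "az": 0, "claw": 0.2},
    {"dx": 8, "dy": 2, "dz": -1, "ax": 0, "ay": 0, "az": 0, "claw": 0.2},
    {"dx": 12, "dy": 3, "dz": -4, "ax": 0, "ay": 0, "az": 0, "claw": 0.2},
    {"dx": 16, "dy": 4, "dz": -6, "ax": 0, "ay": 0, "az": 0, "claw": 0.2},
    {"dx": 18.4, "dy": 5.1, "dz": -8, "ax": 0, "ay": 0, "az": 0, "claw": 0.2},
    {"dx": 18.4, "dy": 5.1, "dz": -8, "ax": 0, "ay": 0, "az": 0, "claw": 0.2},
    {"dx": 18.4, "dy": 5.1, "dz": -8, "ax": 0, "ay": 0, "az": 0, "claw": 0.2},
    {"dx": 18.4, "dy": 5.1, "dz": -8, "ax": 0, "ay": 0, "az": 0, "claw": 0.2}
  ]
}}

```text
clock: 27.75
eef_pos: [603.5, -181.1, 121.2]
tool_rot: [-1.571, -0.002, -3.141]
force: [-0.9, -0.5, -0.4]
width: 34.1
```

>>> {"method": "servo_tool", "body": {
  "increments": [
    {"dx": 0, "dy": 0, "dz": 0, "ax": 0, "ay": 0, "az": 0, "claw": 0.2},
    {"dx": 0, "dy": 0, "dz": 0, "ax": 0, "ay": 0, "az": 0, "claw": 0.2}
  ]
}}

```text
clock: 27.92
eef_pos: [603.8, -182.5, 123.1]
tool_rot: [-1.57, 0.001, 3.14]
force: [-0.5, 0.8, 0.5]
width: 33.9
```

```bash
python3 look.py w18
```

```text
[ 603.8 -182.5  123.1] [-1.57e+00  1.00e-03  3.14e+00] 27.92 33.93727435400317 [-0.5  0.8  0.5]
```

View pics/w18b.png

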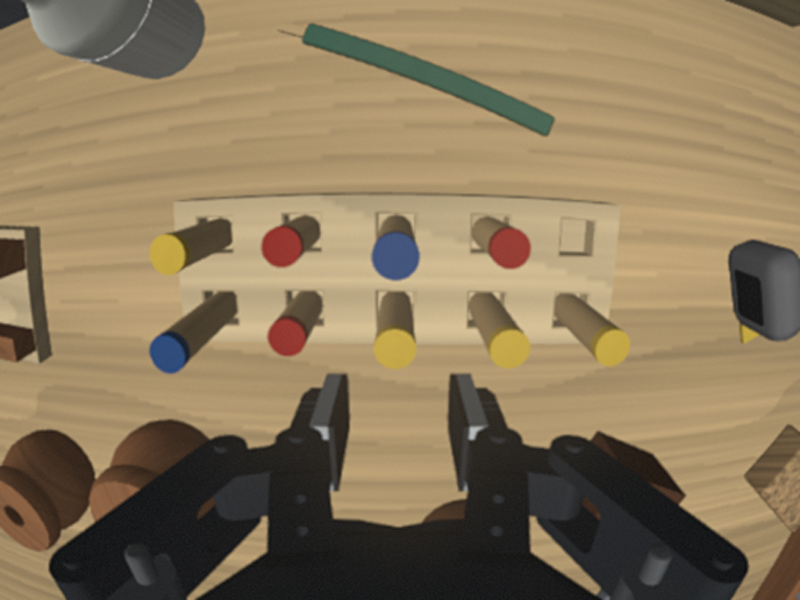

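```bash
python3 - <<'E'
from h import *
d=load('w18');k=1.5625
for u,v,z in [(395.5,349,82),(288,336,70),(282,245,70)]: print(onz(d,u/k,v/k,z,1).round(1))
E
```

```text
[ 605.1 -180.9   82. ]
[ 606.4 -131.6   70. ]
[ 648.4 -131.6   70. ]
```

>>> {"method": "servo_tool", "body": {
  "increments": [
    {"dx": 0.05, "dy": 0.12, "dz": -0.5, "ax": 0, "ay": 0, "az": 0, "claw": 0.2},
    {"dx": 0.05, "dy": 0.12, "dz": -2, "ax": 0, "ay": 0, "az": 0, "claw": 0.2},
    {"dx": 0.05, "dy": 0.12, "dz": -4, "ax": 0, "ay": 0, "az": 0, "claw": 0.2},
    {"dx": 0.05, "dy": 0.12, "dz": -6.1, "ax": 0, "ay": 0, "az": 0, "claw": 0.2},
    {"dx": 0.05, "dy": 0.12, "dz": -6.1, "ax": 0, "ay": 0, "az": 0, "claw": 0.2},
    {"dx": 0.05, "dy": 0.12, "dz": -6.1, "ax": 0, "ay": 0, "az": 0, "claw": 0.2},
    {"dx": 0.05, "dy": 0.12, "dz": -6.1, "ax": 0, "ay": 0, "az": 0, "claw": 0.2}
  ]
}}

```text
clock: 28.55
eef_pos: [605.8, -180.1, 61.9]
tool_rot: [-1.57, 0.001, -3.141]
force: [-0.3, -0.4, 0.3]
width: 34.0
```

>>> {"method": "servo_tool", "body": {
  "increments": [
    {"dx": 0, "dy": 0, "dz": 0, "ax": 0, "ay": 0, "az": 0, "claw": 1},
    {"dx": 0, "dy": 0, "dz": 0, "ax": 0, "ay": 0, "az": 0, "claw": 1},
    {"dx": 0, "dy": 0, "dz": 0, "ax": 0, "ay": 0, "az": 0, "claw": 1},
    {"dx": 0, "dy": 0, "dz": 0, "ax": 0, "ay": 0, "az": 0, "claw": 1},
    {"dx": 0, "dy": 0, "dz": 0, "ax": 0, "ay": 0, "az": 0, "claw": 1}
  ]
}}

```text
clock: 28.97
eef_pos: [606.4, -180.1, 62.5]
tool_rot: [-1.57, 0.003, -3.141]
force: [0.6, 0.5, 6.5]
width: 15.8
```

>>> {"method": "servo_tool", "body": {
  "increments": [
    {"dx": 0, "dy": 0, "dz": 2, "ax": 0, "ay": 0, "az": 0, "claw": 1},
    {"dx": 0, "dy": 0, "dz": 4, "ax": 0, "ay": 0, "az": 0, "claw": 1},
    {"dx": 0, "dy": 0, "dz": 8, "ax": 0, "ay": 0, "az": 0, "claw": 1},
    {"dx": 0, "dy": 0, "dz": 11, "ax": 0, "ay": 0, "az": 0, "claw": 1},
    {"dx": 0, "dy": 0, "dz": 11, "ax": 0, "ay": 0, "az": 0, "claw": 1},
    {"dx": 0, "dy": 0, "dz": 11, "ax": 0, "ay": 0, "az": 0, "claw": 1}
  ]
}}

```text
clock: 29.47
eef_pos: [606.7, -180.0, 173.3]
tool_rot: [-1.57, 0.005, -3.141]
force: [-0.7, 0.2, -1.3]
width: 15.7
```

>>> {"method": "servo_tool", "body": {
  "increments": [
    {"dx": -2.4, "dy": 3.1, "dz": 0, "ax": 0, "ay": 0, "az": 0, "claw": 1},
    {"dx": -4.8, "dy": 6.2, "dz": 0, "ax": 0, "ay": 0, "az": 0, "claw": 1},
    {"dx": -7.2, "dy": 9.3, "dz": 0, "ax": 0, "ay": 0, "az": 0, "claw": 1},
    {"dx": -9.6, "dy": 12.4, "dz": 0, "ax": 0, "ay": 0, "az": 0, "claw": 1},
    {"dx": -12.5, "dy": 16.1, "dz": -1, "ax": 0, "ay": 0, "az": 0, "claw": 1},
    {"dx": -12.5, "dy": 16.1, "dz": -2.3, "ax": 0, "ay": 0, "az": 0, "claw": 1},
    {"dx": -12.5, "dy": 16.1, "dz": -2.3, "ax": 0, "ay": 0, "az": 0, "claw": 1},
    {"dx": -12.5, "dy": 16.1, "dz": -2.3, "ax": 0, "ay": 0, "az": 0, "claw": 1}
  ]
}}

```text
clock: 30.13
eef_pos: [479.5, -18.8, 146.9]
tool_rot: [-1.57, -0.002, -3.14]
force: [0.5, -0.7, -0.0]
width: 15.5
```

>>> {"method": "servo_tool", "body": {
  "increments": [
    {"dx": 0, "dy": 0, "dz": 0, "ax": 0, "ay": 0, "az": 0, "claw": 1},
    {"dx": 0, "dy": 0, "dz": 0, "ax": 0, "ay": 0, "az": 0, "claw": 1},
    {"dx": 0, "dy": 0, "dz": 0, "ax": 0, "ay": 0, "az": 0, "claw": 1}
  ]
}}

```text
clock: 30.38
eef_pos: [481.2, -20.0, 148.1]
tool_rot: [-1.57, 0.001, 3.14]
force: [0.5, 0.5, -0.9]
width: 16.3
```

```bash
python3 look.py w19
```

```text
[481.2 -20.  148.1] [-1.57e+00  1.00e-03  3.14e+00] 30.38 16.346023002479743 [ 0.5  0.5 -0.9]
```

View pics/w19b.png

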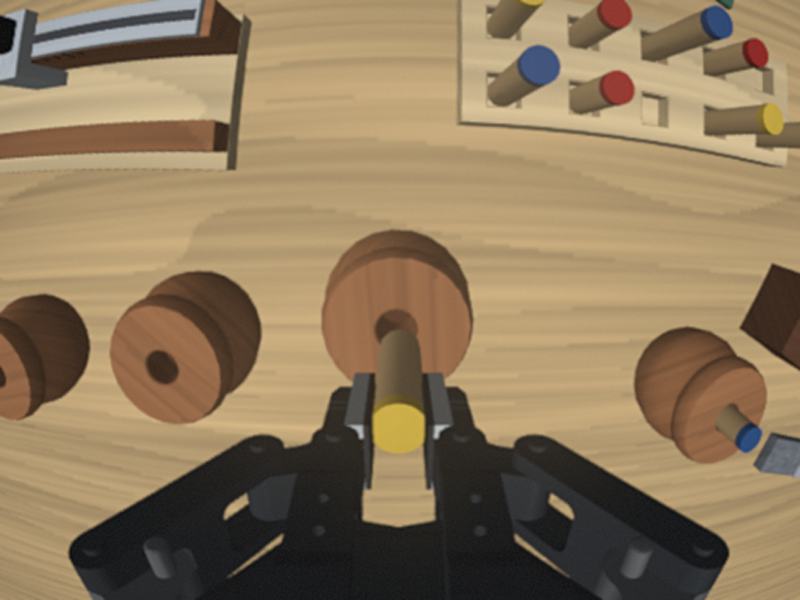

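```bash
python3 - <<'E'
from h import *
d=load('w19');k=1.5625
im=cv2.imread('pics/w19.png'); cv2.imwrite('pics/w19c.png',cv2.resize(im[180:260,200:310],None,fx=6,fy=6,interpolation=cv2.INTER_CUBIC))
print('bore far',onz(d,397/k,309/k,80,1).round(1),'L/R',onz(d,376/k,329/k,80,1).round(1),onz(d,418/k,329/k,80,1).round(1),'dowel far',onz(d,399/k,330/k,95.6,1).round(1))
E
```

```text
bore far [492.2 -19.   80. ] L/R [482.1  -8.8  80. ] [482.1 -29.1  80. ] dowel far [487.2 -19.9  95.6]
```

View pics/w19c.png

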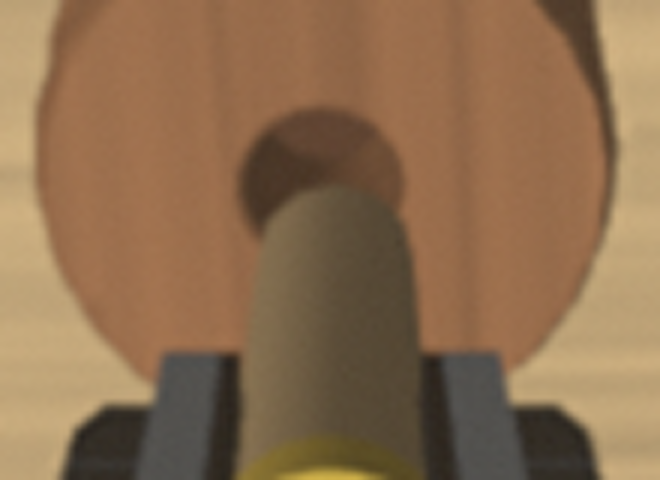

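>>> {"method": "servo_tool", "body": {
  "increments": [
    {"dx": 0.1, "dy": 0.1, "dz": -0.5, "ax": 0, "ay": 0, "az": 0, "claw": 1},
    {"dx": 0.1, "dy": 0.1, "dz": -1.2, "ax": 0, "ay": 0, "az": 0, "claw": 1},
    {"dx": 0.1, "dy": 0.1, "dz": -1.8, "ax": 0, "ay": 0, "az": 0, "claw": 1},
    {"dx": 0.1, "dy": 0.1, "dz": -2.4, "ax": 0, "ay": 0, "az": 0, "claw": 1},
    {"dx": 0.1, "dy": 0.1, "dz": -2.6, "ax": 0, "ay": 0, "az": 0, "claw": 1},
    {"dx": 0.1, "dy": 0.1, "dz": -2.6, "ax": 0, "ay": 0, "az": 0, "claw": 1}
  ]
}}

```text
clock: 30.93
eef_pos: [481.2, -17.9, 121.1]
tool_rot: [-1.571, -0.001, -3.141]
force: [0.3, -0.7, -1.1]
width: 15.8
```

>>> {"method": "servo_tool", "body": {
  "increments": [
    {"dx": 0, "dy": 0, "dz": -0.7, "ax": 0, "ay": 0, "az": 0, "claw": 1},
    {"dx": 0, "dy": 0, "dz": -1.4, "ax": 0, "ay": 0, "az": 0, "claw": 1},
    {"dx": 0, "dy": 0, "dz": -2.1, "ax": 0, "ay": 0, "az": 0, "claw": 1},
    {"dx": 0, "dy": 0, "dz": -2.7, "ax": 0, "ay": 0, "az": 0, "claw": 1},
    {"dx": 0, "dy": 0, "dz": -2.7, "ax": 0, "ay": 0, "az": 0, "claw": 1}
  ]
}}

```text
clock: 31.35
eef_pos: [480.8, -17.7, 93.5]
tool_rot: [-1.571, -0.001, -3.141]
force: [1.3, -0.3, -1.2]
width: 15.8
```

>>> {"method": "servo_tool", "body": {
  "increments": [
    {"dx": 0, "dy": 0, "dz": 0, "ax": 0, "ay": 0, "az": 0, "claw": 0.2},
    {"dx": 0, "dy": 0, "dz": 0, "ax": 0, "ay": 0, "az": 0, "claw": 0.2},
    {"dx": 0, "dy": 0, "dz": 0, "ax": 0, "ay": 0, "az": 0, "claw": 0.2},
    {"dx": 0, "dy": 0, "dz": 0, "ax": 0, "ay": 0, "az": 0, "claw": 0.2},
    {"dx": 0, "dy": 0, "dz": 2, "ax": 0, "ay": 0, "az": 0, "claw": 0.2},
    {"dx": 0, "dy": 0, "dz": 5, "ax": 0, "ay": 0, "az": 0, "claw": 0.2},
    {"dx": 0, "dy": 0, "dz": 9, "ax": 0, "ay": 0, "az": 0, "claw": 0.2},
    {"dx": 0, "dy": 0, "dz": 11, "ax": 0, "ay": 0, "az": 0, "claw": 0.2}
  ]
}}

```text
clock: 32.02
eef_pos: [482.4, -17.6, 208.3]
tool_rot: [-1.571, 0.004, -3.141]
force: [1.2, 0.7, -0.1]
width: 34.5
```

```bash
python3 look.py w20
```

```text
[482.4 -17.6 208.3] [-1.571  0.004 -3.141] 32.02 34.465826125268016 [ 1.2  0.7 -0.1]
```

View pics/w20b.png

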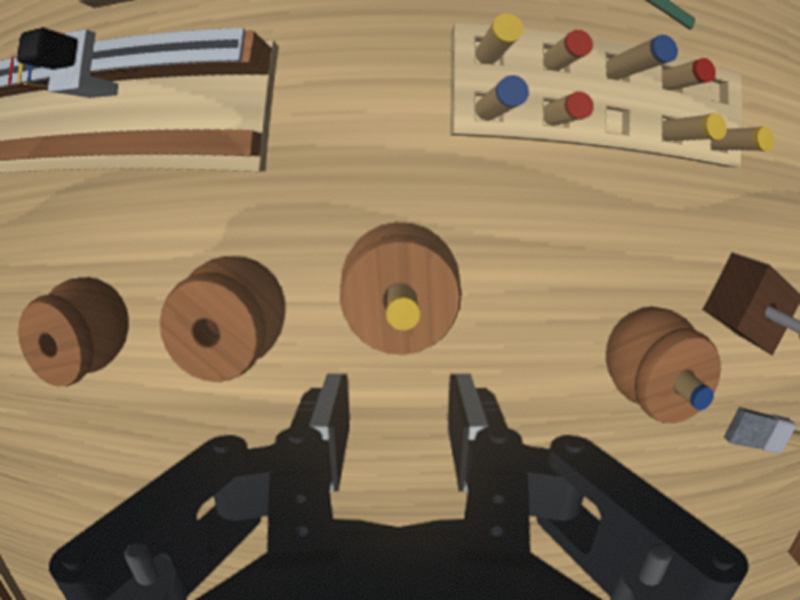

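>>> {"method": "servo_tool", "body": {
  "increments": [
    {"dx": 3, "dy": -2.8, "dz": 0, "ax": 0, "ay": 0, "az": 0, "claw": 0.2},
    {"dx": 6, "dy": -5.6, "dz": -2, "ax": 0, "ay": 0, "az": 0, "claw": 0.2},
    {"dx": 9, "dy": -8.4, "dz": -5, "ax": 0, "ay": 0, "az": 0, "claw": 0.2},
    {"dx": 12.3, "dy": -11.4, "dz": -8, "ax": 0, "ay": 0, "az": 0, "claw": 0.2},
    {"dx": 12.3, "dy": -11.4, "dz": -8.8, "ax": 0, "ay": 0, "az": 0, "claw": 0.2},
    {"dx": 12.3, "dy": -11.4, "dz": -8.8, "ax": 0, "ay": 0, "az": 0, "claw": 0.2},
    {"dx": 12.3, "dy": -11.4, "dz": -8.8, "ax": 0, "ay": 0, "az": 0, "claw": 0.2},
    {"dx": 12.3, "dy": -11.4, "dz": -8.8, "ax": 0, "ay": 0, "az": 0, "claw": 0.2}
  ]
}}

```text
clock: 32.73
eef_pos: [603.6, -130.6, 116.9]
tool_rot: [-1.572, -0.001, -3.14]
force: [-0.1, -0.3, 1.1]
width: 34.3
```

>>> {"method": "servo_tool", "body": {
  "increments": [
    {"dx": 0, "dy": 0, "dz": 0, "ax": 0, "ay": 0, "az": 0, "claw": 0.2},
    {"dx": 0, "dy": 0, "dz": 0, "ax": 0, "ay": 0, "az": 0, "claw": 0.2}
  ]
}}

```text
clock: 32.9
eef_pos: [604.4, -130.5, 118.3]
tool_rot: [-1.571, 0.002, -3.139]
force: [-0.2, -0.2, -0.2]
width: 34.3
```

```bash
python3 look.py w21; python3 - <<'E'
from h import *
d=load('w21'); im=cv2.imread('pics/w21.png'); h=cv2.cvtColor(im,cv2.COLOR_BGR2HSV)
H,S,V=h[...,0],h[...,1],h[...,2]
m=(((H<6)|(H>172))&(S>150)&(V>70)).astype(np.uint8); nn,l,st,c=cv2.connectedComponentsWithStats(m)
for i in range(1,nn):
    if st[i,4]>60: print(c[i].round(1),st[i,4],onz(d,*c[i],70,1).round(1))
E
```

```text
[ 604.4 -130.5  118.3] [-1.571e+00  2.000e-03 -3.139e+00] 32.9 34.27537741302139 [-0.2 -0.2 -0.2]
[256.3 158.3] 548 [ 648.2 -130.8   70. ]
[396.3 162.9] 443 [ 647.3 -229.5   70. ]
[255.4 218.6] 475 [ 606.4 -130.4   70. ]
```

View pics/w21b.png

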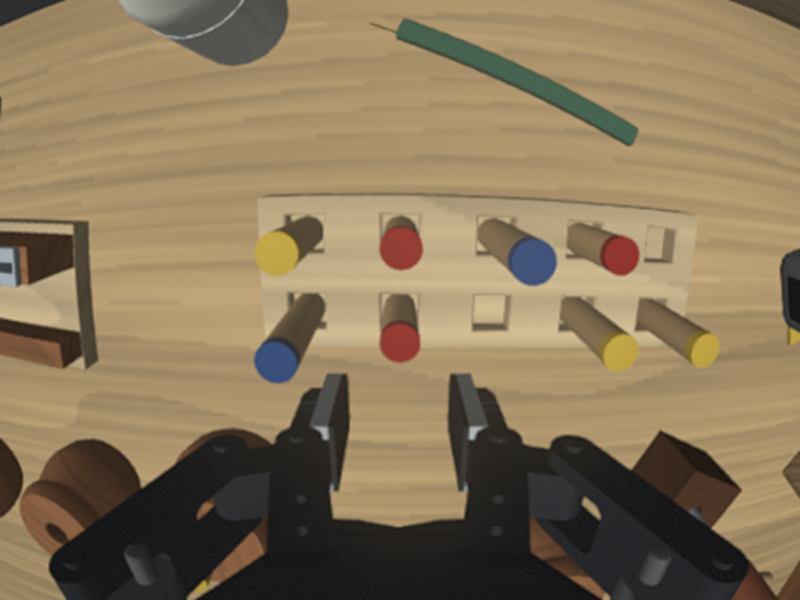

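>>> {"method": "servo_tool", "body": {
  "increments": [
    {"dx": 0.05, "dy": 0, "dz": -0.5, "ax": 0, "ay": 0, "az": 0, "claw": 0.2},
    {"dx": 0.05, "dy": 0, "dz": -2, "ax": 0, "ay": 0, "az": 0, "claw": 0.2},
    {"dx": 0.05, "dy": 0, "dz": -4, "ax": 0, "ay": 0, "az": 0, "claw": 0.2},
    {"dx": 0.05, "dy": 0, "dz": -6, "ax": 0, "ay": 0, "az": 0, "claw": 0.2},
    {"dx": 0.05, "dy": 0, "dz": -6.8, "ax": 0, "ay": 0, "az": 0, "claw": 0.2},
    {"dx": 0.05, "dy": 0, "dz": -6.8, "ax": 0, "ay": 0, "az": 0, "claw": 0.2},
    {"dx": 0.05, "dy": 0, "dz": -6.8, "ax": 0, "ay": 0, "az": 0, "claw": 0.2}
  ]
}}

```text
clock: 33.53
eef_pos: [605.7, -131.9, 49.7]
tool_rot: [-1.57, 0.002, -3.141]
force: [-0.5, -0.9, 2.2]
width: 34.6
```

>>> {"method": "servo_tool", "body": {
  "increments": [
    {"dx": 0, "dy": 0, "dz": 0, "ax": 0, "ay": 0, "az": 0, "claw": 1},
    {"dx": 0, "dy": 0, "dz": 0, "ax": 0, "ay": 0, "az": 0, "claw": 1},
    {"dx": 0, "dy": 0, "dz": 0, "ax": 0, "ay": 0, "az": 0, "claw": 1},
    {"dx": 0, "dy": 0, "dz": 0, "ax": 0, "ay": 0, "az": 0, "claw": 1},
    {"dx": 0, "dy": 0, "dz": 0, "ax": 0, "ay": 0, "az": 0, "claw": 1}
  ]
}}

```text
clock: 33.95
eef_pos: [605.5, -131.7, 49.9]
tool_rot: [-1.57, 0.002, -3.141]
force: [0.3, -0.7, 6.0]
width: 15.8
```

>>> {"method": "servo_tool", "body": {
  "increments": [
    {"dx": 0, "dy": 0, "dz": 2, "ax": 0, "ay": 0, "az": 0, "claw": 1},
    {"dx": 0, "dy": 0, "dz": 4, "ax": 0, "ay": 0, "az": 0, "claw": 1},
    {"dx": 0, "dy": 0, "dz": 8, "ax": 0, "ay": 0, "az": 0, "claw": 1},
    {"dx": 0, "dy": 0, "dz": 11, "ax": 0, "ay": 0, "az": 0, "claw": 1},
    {"dx": 0, "dy": 0, "dz": 11, "ax": 0, "ay": 0, "az": 0, "claw": 1},
    {"dx": 0, "dy": 0, "dz": 11, "ax": 0, "ay": 0, "az": 0, "claw": 1}
  ]
}}

```text
clock: 34.45
eef_pos: [605.8, -131.7, 160.7]
tool_rot: [-1.57, 0.004, -3.141]
force: [0.2, 0.4, -0.4]
width: 15.5
```

>>> {"method": "servo_tool", "body": {
  "increments": [
    {"dx": -2, "dy": 3.4, "dz": 1, "ax": 0, "ay": 0, "az": 0, "claw": 1},
    {"dx": -4, "dy": 6.8, "dz": 1, "ax": 0, "ay": 0, "az": 0, "claw": 1},
    {"dx": -6, "dy": 10.2, "dz": 1, "ax": 0, "ay": 0, "az": 0, "claw": 1},
    {"dx": -8, "dy": 13.6, "dz": 1, "ax": 0, "ay": 0, "az": 0, "claw": 1},
    {"dx": -10, "dy": 17, "dz": 1, "ax": 0, "ay": 0, "az": 0, "claw": 1},
    {"dx": -12, "dy": 20.4, "dz": 0, "ax": 0, "ay": 0, "az": 0, "claw": 1},
    {"dx": -14.6, "dy": 24.2, "dz": -1, "ax": 0, "ay": 0, "az": 0, "claw": 1},
    {"dx": -14.6, "dy": 24.2, "dz": -2.4, "ax": 0, "ay": 0, "az": 0, "claw": 1}
  ]
}}

```text
clock: 35.12
eef_pos: [453.1, 117.1, 133.9]
tool_rot: [-1.574, -0.005, -3.131]
force: [0.1, 0.5, -0.6]
width: 15.7
```

>>> {"method": "servo_tool", "body": {
  "increments": [
    {"dx": 0, "dy": 0, "dz": 0, "ax": 0, "ay": 0, "az": 0, "claw": 1},
    {"dx": 0, "dy": 0, "dz": 0, "ax": 0, "ay": 0, "az": 0, "claw": 1},
    {"dx": 0, "dy": 0, "dz": 0, "ax": 0, "ay": 0, "az": 0, "claw": 1},
    {"dx": 0, "dy": 0, "dz": 0, "ax": 0, "ay": 0, "az": 0, "claw": 1}
  ]
}}

```text
clock: 35.45
eef_pos: [459.9, 108.7, 135.1]
tool_rot: [-1.57, 0.001, 3.139]
force: [0.2, -0.3, -0.6]
width: 16.0
```

```bash
python3 look.py w22; python3 - <<'E'
from h import *
im=cv2.imread('pics/w22.png'); cv2.imwrite('pics/w22c.png',cv2.resize(im[180:260,200:310],None,fx=6,fy=6,interpolation=cv2.INTER_CUBIC))
E
```

```text
[459.9 108.7 135.1] [-1.570e+00  1.000e-03  3.139e+00] 35.45 16.015531135247247 [ 0.2 -0.3 -0.6]
```

View pics/w22b.png

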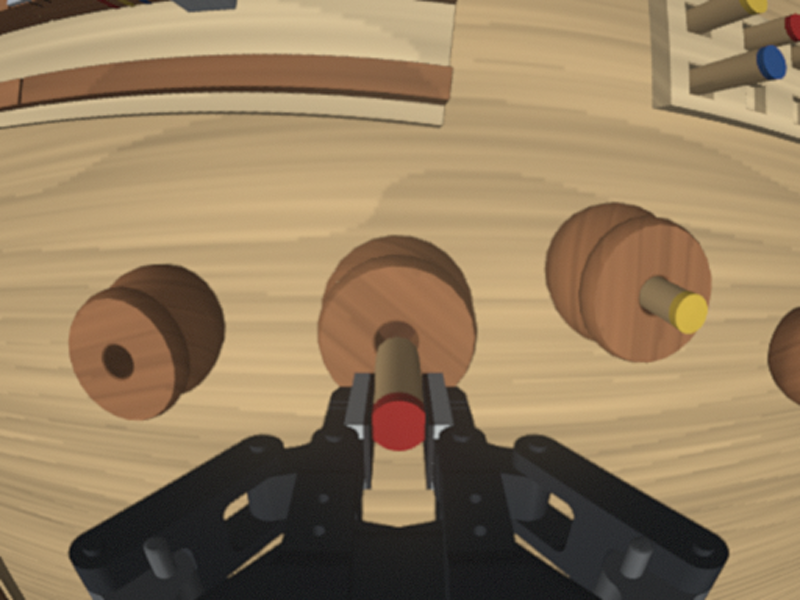

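View pics/w22c.png

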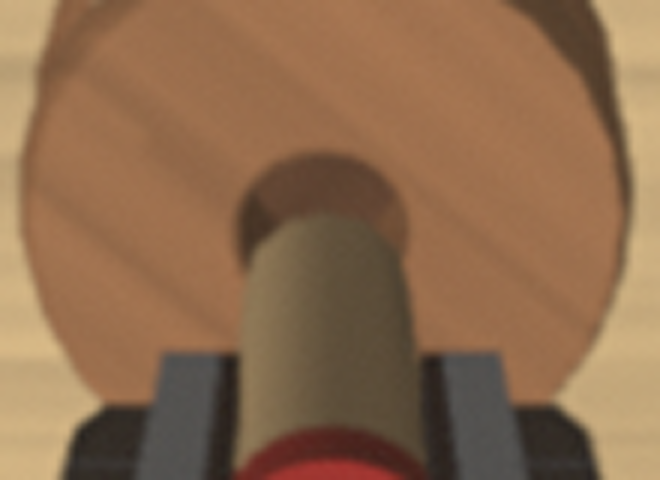

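```bash
python3 - <<'E'
from h import *
d=load('w22')
P=lambda x,y,z: onz(d,200+x/6,180+y/6,z,1).round(1)
print(P(321,150,80),P(235,225,80),P(408,225,80),'dowel',P(327,214,95))
E
```

```text
[469.5 110.1  80. ] [460.1 120.3  80. ] [460.1  99.8  80. ] dowel [467.1 109.4  95. ]
```

>>> {"method": "servo_tool", "body": {
  "increments": [
    {"dx": -0.05, "dy": 0.05, "dz": -0.6, "ax": 0, "ay": 0, "az": 0, "claw": 1},
    {"dx": -0.05, "dy": 0.05, "dz": -1.3, "ax": 0, "ay": 0, "az": 0, "claw": 1},
    {"dx": -0.05, "dy": 0.05, "dz": -2, "ax": 0, "ay": 0, "az": 0, "claw": 1},
    {"dx": -0.05, "dy": 0.05, "dz": -2.7, "ax": 0, "ay": 0, "az": 0, "claw": 1},
    {"dx": -0.05, "dy": 0.05, "dz": -3.4, "ax": 0, "ay": 0, "az": 0, "claw": 1},
    {"dx": -0.05, "dy": 0.05, "dz": -3.8, "ax": 0, "ay": 0, "az": 0, "claw": 1},
    {"dx": -0.05, "dy": 0.05, "dz": -3.8, "ax": 0, "ay": 0, "az": 0, "claw": 1}
  ]
}}

```text
clock: 36.08
eef_pos: [457.9, 110.4, 95.7]
tool_rot: [-1.57, -0.001, -3.141]
force: [0.8, -1.3, -1.0]
width: 16.2
```

>>> {"method": "servo_tool", "body": {
  "increments": [
    {"dx": 0, "dy": 0, "dz": 0, "ax": 0, "ay": 0, "az": 0, "claw": 0.2},
    {"dx": 0, "dy": 0, "dz": 0, "ax": 0, "ay": 0, "az": 0, "claw": 0.2},
    {"dx": 0, "dy": 0, "dz": 0, "ax": 0, "ay": 0, "az": 0, "claw": 0.2},
    {"dx": 0, "dy": 0, "dz": 0, "ax": 0, "ay": 0, "az": 0, "claw": 0.2},
    {"dx": 0, "dy": 0, "dz": 2, "ax": 0, "ay": 0, "az": 0, "claw": 0.2},
    {"dx": 0, "dy": 0, "dz": 5, "ax": 0, "ay": 0, "az": 0, "claw": 0.2},
    {"dx": 0, "dy": 0, "dz": 9, "ax": 0, "ay": 0, "az": 0, "claw": 0.2},
    {"dx": 0, "dy": 0, "dz": 11, "ax": 0, "ay": 0, "az": 0, "claw": 0.2}
  ]
}}

```text
clock: 36.75
eef_pos: [459.5, 111.3, 210.3]
tool_rot: [-1.572, 0.004, -3.141]
force: [-0.6, 1.0, 0.1]
width: 34.0
```

```bash
python3 look.py w23
```

```text
[459.5 111.3 210.3] [-1.572  0.004 -3.141] 36.75 34.02983727573424 [-0.6  1.   0.1]
```

View pics/w23b.png

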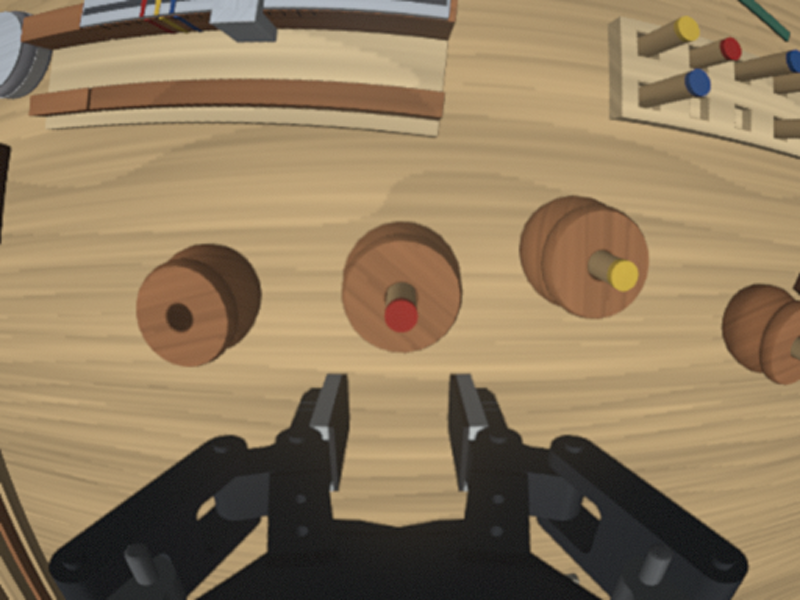

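>>> {"method": "servo_tool", "body": {
  "increments": [
    {"dx": 2.4, "dy": -3.1, "dz": 0, "ax": 0, "ay": 0, "az": 0, "claw": 0.2},
    {"dx": 4.8, "dy": -6.2, "dz": 0, "ax": 0, "ay": 0, "az": 0, "claw": 0.2},
    {"dx": 7.2, "dy": -9.3, "dz": 0, "ax": 0, "ay": 0, "az": 0, "claw": 0.2},
    {"dx": 9.6, "dy": -12.4, "dz": -1, "ax": 0, "ay": 0, "az": 0, "claw": 0.2},
    {"dx": 12, "dy": -15.5, "dz": -3, "ax": 0, "ay": 0, "az": 0, "claw": 0.2},
    {"dx": 14.4, "dy": -18.6, "dz": -5, "ax": 0, "ay": 0, "az": 0, "claw": 0.2},
    {"dx": 16.8, "dy": -21.7, "dz": -7, "ax": 0, "ay": 0, "az": 0, "claw": 0.2},
    {"dx": 18.7, "dy": -24.2, "dz": -8.8, "ax": 0, "ay": 0, "az": 0, "claw": 0.2}
  ]
}}

```text
clock: 37.47
eef_pos: [645.5, -131.6, 118.8]
tool_rot: [-1.571, 0.001, -3.141]
force: [1.0, -0.5, 0.5]
width: 34.1
```

>>> {"method": "servo_tool", "body": {
  "increments": [
    {"dx": 0, "dy": 0, "dz": 0, "ax": 0, "ay": 0, "az": 0, "claw": 0.2},
    {"dx": 0, "dy": 0, "dz": 0, "ax": 0, "ay": 0, "az": 0, "claw": 0.2},
    {"dx": 0, "dy": 0, "dz": 0, "ax": 0, "ay": 0, "az": 0, "claw": 0.2},
    {"dx": 0, "dy": 0, "dz": 0, "ax": 0, "ay": 0, "az": 0, "claw": 0.2}
  ]
}}

```text
clock: 37.8
eef_pos: [644.4, -128.1, 120.4]
tool_rot: [-1.572, 0.001, -3.139]
force: [0.1, 0.4, -0.4]
width: 34.1
```

```bash
python3 look.py w24; python3 - <<'E'
from h import *
d=load('w24'); im=cv2.imread('pics/w24.png'); h=cv2.cvtColor(im,cv2.COLOR_BGR2HSV)
H,S,V=h[...,0],h[...,1],h[...,2]
m=(((H<6)|(H>172))&(S>150)&(V>70)).astype(np.uint8); nn,l,st,c=cv2.connectedComponentsWithStats(m)
for i in range(1,nn):
    if st[i,4]>60: print(c[i].round(1),st[i,4],onz(d,*c[i],70,1).round(1))
E
```

```text
[ 644.4 -128.1  120.4] [-1.572e+00  1.000e-03 -3.139e+00] 37.8 34.08936302945147 [ 0.1  0.4 -0.4]
[259.5 214.6] 468 [ 648.5 -130.8   70. ]
[391.4 214.6] 392 [ 647.9 -229.4   70. ]
```

View pics/w24b.png

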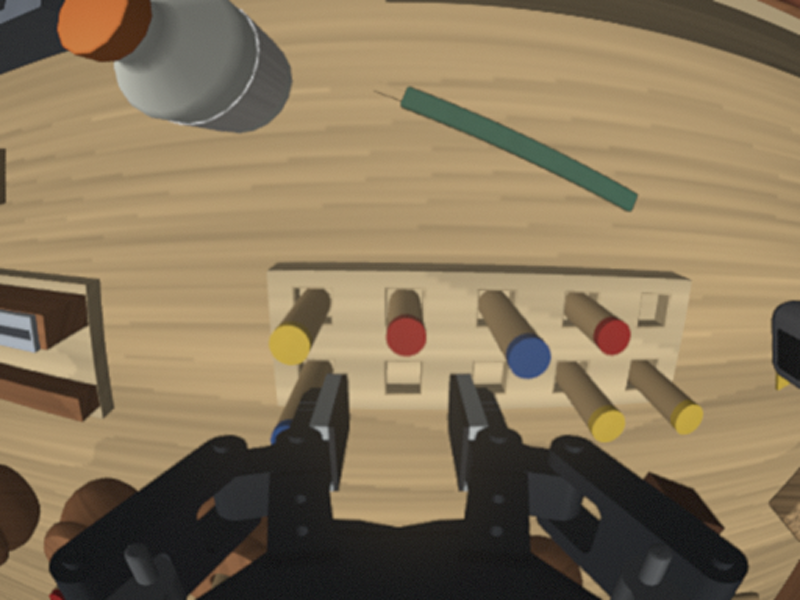

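>>> {"method": "servo_tool", "body": {
  "increments": [
    {"dx": 0.3, "dy": -0.3, "dz": 0, "ax": 0, "ay": 0, "az": 0, "claw": 0.2},
    {"dx": 0.3, "dy": -0.3, "dz": -1.5, "ax": 0, "ay": 0, "az": 0, "claw": 0.2},
    {"dx": 0.3, "dy": -0.3, "dz": -4, "ax": 0, "ay": 0, "az": 0, "claw": 0.2},
    {"dx": 0.3, "dy": -0.3, "dz": -6, "ax": 0, "ay": 0, "az": 0, "claw": 0.2},
    {"dx": 0.3, "dy": -0.3, "dz": -7, "ax": 0, "ay": 0, "az": 0, "claw": 0.2},
    {"dx": 0.3, "dy": -0.3, "dz": -7, "ax": 0, "ay": 0, "az": 0, "claw": 0.2},
    {"dx": 0.3, "dy": -0.3, "dz": -7, "ax": 0, "ay": 0, "az": 0, "claw": 0.2}
  ]
}}

```text
clock: 38.43
eef_pos: [648.5, -132.6, 50.7]
tool_rot: [-1.571, 0.002, -3.14]
force: [-0.4, 0.6, -0.6]
width: 34.0
```

>>> {"method": "servo_tool", "body": {
  "increments": [
    {"dx": 0, "dy": 0, "dz": 0, "ax": 0, "ay": 0, "az": 0, "claw": 1},
    {"dx": 0, "dy": 0, "dz": 0, "ax": 0, "ay": 0, "az": 0, "claw": 1},
    {"dx": 0, "dy": 0, "dz": 0, "ax": 0, "ay": 0, "az": 0, "claw": 1},
    {"dx": 0, "dy": 0, "dz": 0, "ax": 0, "ay": 0, "az": 0, "claw": 1},
    {"dx": 0, "dy": 0, "dz": 0, "ax": 0, "ay": 0, "az": 0, "claw": 1}
  ]
}}

```text
clock: 38.85
eef_pos: [648.0, -133.0, 50.4]
tool_rot: [-1.571, 0.001, -3.141]
force: [-0.7, 0.9, 5.1]
width: 15.7
```

>>> {"method": "servo_tool", "body": {
  "increments": [
    {"dx": 0, "dy": 0, "dz": 2, "ax": 0, "ay": 0, "az": 0, "claw": 1},
    {"dx": 0, "dy": 0, "dz": 4, "ax": 0, "ay": 0, "az": 0, "claw": 1},
    {"dx": 0, "dy": 0, "dz": 8, "ax": 0, "ay": 0, "az": 0, "claw": 1},
    {"dx": 0, "dy": 0, "dz": 12, "ax": 0, "ay": 0, "az": 0, "claw": 1},
    {"dx": 0, "dy": 0, "dz": 14, "ax": 0, "ay": 0, "az": 0, "claw": 1},
    {"dx": 0, "dy": 0, "dz": 14, "ax": 0, "ay": 0, "az": 0, "claw": 1}
  ]
}}

```text
clock: 39.35
eef_pos: [650.7, -134.0, 195.4]
tool_rot: [-1.569, 0.01, -3.141]
force: [0.9, -0.3, 0.8]
width: 15.4
```

>>> {"method": "servo_tool", "body": {
  "increments": [
    {"dx": -1.8, "dy": 3.5, "dz": 0, "ax": 0, "ay": 0, "az": 0, "claw": 1},
    {"dx": -3.6, "dy": 7, "dz": 0, "ax": 0, "ay": 0, "az": 0, "claw": 1},
    {"dx": -5.4, "dy": 10.5, "dz": 0, "ax": 0, "ay": 0, "az": 0, "claw": 1},
    {"dx": -7.2, "dy": 14, "dz": 0, "ax": 0, "ay": 0, "az": 0, "claw": 1},
    {"dx": -9, "dy": 17.5, "dz": 0, "ax": 0, "ay": 0, "az": 0, "claw": 1},
    {"dx": -10.8, "dy": 21, "dz": 0, "ax": 0, "ay": 0, "az": 0, "claw": 1},
    {"dx": -12.6, "dy": 24.5, "dz": 0, "ax": 0, "ay": 0, "az": 0, "claw": 1},
    {"dx": -14.4, "dy": 28, "dz": 0, "ax": 0, "ay": 0, "az": 0, "claw": 1}
  ]
}}

```text
clock: 40.02
eef_pos: [501.5, 148.1, 188.7]
tool_rot: [-1.57, -0.002, -3.141]
force: [0.5, 0.5, -0.3]
width: 15.8
```

>>> {"method": "servo_tool", "body": {
  "increments": [
    {"dx": -1.8, "dy": 3.5, "dz": -1, "ax": 0, "ay": 0, "az": 0, "claw": 1},
    {"dx": -3.6, "dy": 7, "dz": -3, "ax": 0, "ay": 0, "az": 0, "claw": 1},
    {"dx": -5.8, "dy": 11.2, "dz": -5, "ax": 0, "ay": 0, "az": 0, "claw": 1},
    {"dx": -5.8, "dy": 11.2, "dz": -6, "ax": 0, "ay": 0, "az": 0, "claw": 1},
    {"dx": -5.8, "dy": 11.2, "dz": -6, "ax": 0, "ay": 0, "az": 0, "claw": 1},
    {"dx": -5.8, "dy": 11.2, "dz": -6, "ax": 0, "ay": 0, "az": 0, "claw": 1},
    {"dx": -5.8, "dy": 11.2, "dz": -6, "ax": 0, "ay": 0, "az": 0, "claw": 1}
  ]
}}

```text
clock: 40.6
eef_pos: [446.1, 257.5, 129.5]
tool_rot: [-1.57, 0.0, 3.141]
force: [0.8, -0.7, 0.1]
width: 16.0
```

```bash
python3 look.py w25; python3 - <<'E'
from h import *
im=cv2.imread('pics/w25.png'); cv2.imwrite('pics/w25c.png',cv2.resize(im[180:260,200:310],None,fx=6,fy=6,interpolation=cv2.INTER_CUBIC))
E
```

```text
[446.1 257.5 129.5] [-1.57   0.     3.141] 40.6 15.971661205223382 [ 0.8 -0.7  0.1]
```

View pics/w25b.png

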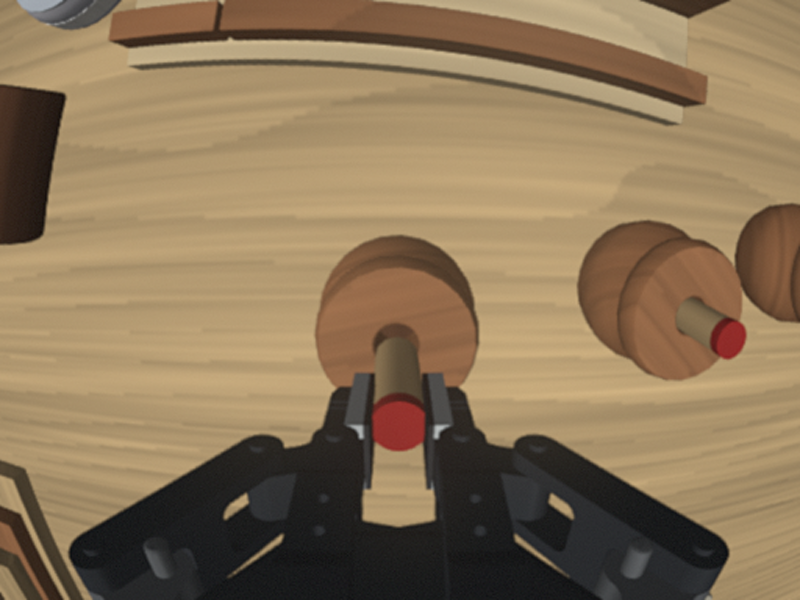

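View pics/w25c.png

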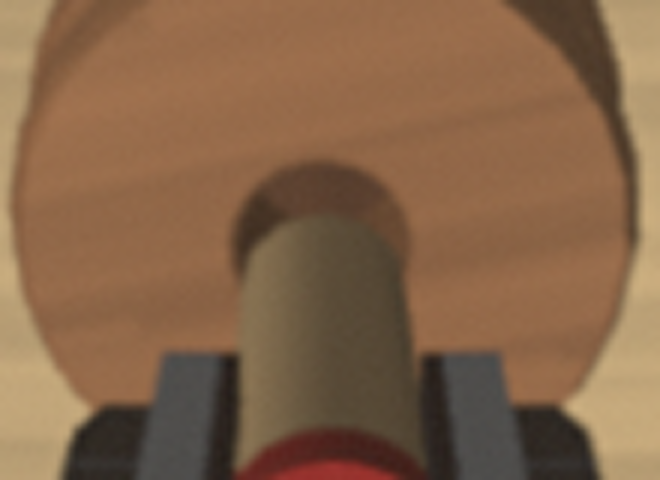

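>>> {"method": "servo_tool", "body": {
  "increments": [
    {"dx": -0.05, "dy": 0.05, "dz": -0.6, "ax": 0, "ay": 0, "az": 0, "claw": 1},
    {"dx": -0.05, "dy": 0.05, "dz": -1.3, "ax": 0, "ay": 0, "az": 0, "claw": 1},
    {"dx": -0.05, "dy": 0.05, "dz": -2, "ax": 0, "ay": 0, "az": 0, "claw": 1},
    {"dx": -0.05, "dy": 0.05, "dz": -2.7, "ax": 0, "ay": 0, "az": 0, "claw": 1},
    {"dx": -0.05, "dy": 0.05, "dz": -3.4, "ax": 0, "ay": 0, "az": 0, "claw": 1},
    {"dx": -0.05, "dy": 0.05, "dz": -4, "ax": 0, "ay": 0, "az": 0, "claw": 1},
    {"dx": -0.05, "dy": 0.05, "dz": -4, "ax": 0, "ay": 0, "az": 0, "claw": 1}
  ]
}}

```text
clock: 41.23
eef_pos: [444.7, 258.8, 88.2]
tool_rot: [-1.57, -0.001, -3.141]
force: [1.8, -1.1, -0.7]
width: 15.5
```

>>> {"method": "servo_tool", "body": {
  "increments": [
    {"dx": 0, "dy": 0, "dz": 0, "ax": 0, "ay": 0, "az": 0, "claw": 0.2},
    {"dx": 0, "dy": 0, "dz": 0, "ax": 0, "ay": 0, "az": 0, "claw": 0.2},
    {"dx": 0, "dy": 0, "dz": 0, "ax": 0, "ay": 0, "az": 0, "claw": 0.2},
    {"dx": 0, "dy": 0, "dz": 0, "ax": 0, "ay": 0, "az": 0, "claw": 0.2},
    {"dx": 0, "dy": 0, "dz": 2, "ax": 0, "ay": 0, "az": 0, "claw": 0.2},
    {"dx": 0, "dy": 0, "dz": 5, "ax": 0, "ay": 0, "az": 0, "claw": 0.2},
    {"dx": 0, "dy": 0, "dz": 9, "ax": 0, "ay": 0, "az": 0, "claw": 0.2},
    {"dx": 0, "dy": 0, "dz": 13, "ax": 0, "ay": 0, "az": 0, "claw": 0.2}
  ]
}}

```text
clock: 41.9
eef_pos: [444.1, 259.1, 220.8]
tool_rot: [-1.57, -0.002, -3.141]
force: [0.1, -0.0, -0.0]
width: 34.2
```

```bash
python3 look.py w26
```

```text
[444.1 259.1 220.8] [-1.570e+00 -2.000e-03 -3.141e+00] 41.9 34.16232536465096 [ 0.1 -0.  -0. ]
```

View pics/w26b.png

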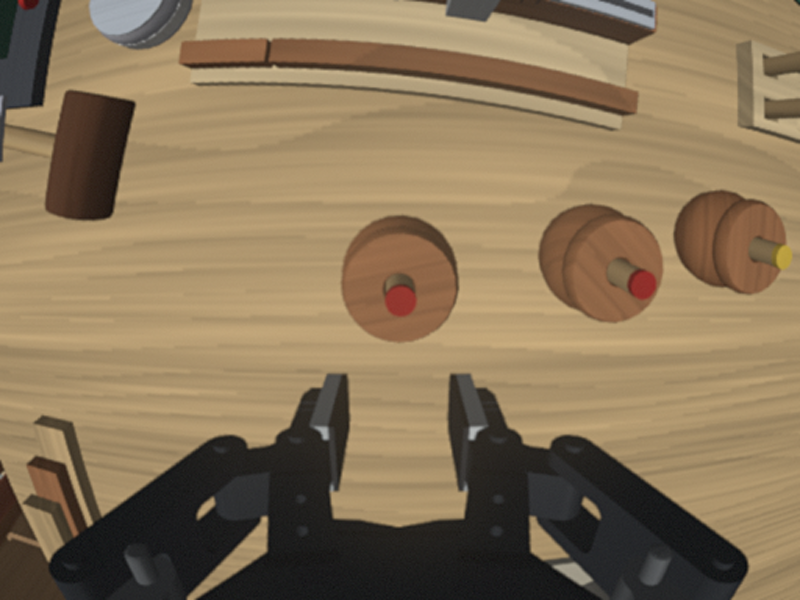

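>>> {"method": "servo_tool", "body": {
  "increments": [
    {"dx": 4, "dy": -0.5, "dz": 1, "ax": 0, "ay": 0, "az": 0, "claw": 0.2},
    {"dx": 8, "dy": -1, "dz": 2, "ax": 0, "ay": 0, "az": 0, "claw": 0.2},
    {"dx": 12, "dy": -1.5, "dz": 3, "ax": 0, "ay": 0, "az": 0, "claw": 0.2},
    {"dx": 15.6, "dy": -2, "dz": 3, "ax": 0, "ay": 0, "az": 0, "claw": 0.2},
    {"dx": 15.6, "dy": -2, "dz": 3, "ax": 0, "ay": 0, "az": 0, "claw": 0.2},
    {"dx": 15.6, "dy": -2, "dz": 3, "ax": 0, "ay": 0, "az": 0, "claw": 0.2},
    {"dx": 15.6, "dy": -2, "dz": 3, "ax": 0, "ay": 0, "az": 0, "claw": 0.2},
    {"dx": 15.6, "dy": -2, "dz": 3, "ax": 0, "ay": 0, "az": 0, "claw": 0.2}
  ]
}}

```text
clock: 42.62
eef_pos: [599.2, 240.3, 249.4]
tool_rot: [-1.571, -0.002, -3.139]
force: [-0.1, -0.3, -0.9]
width: 34.2
```

```bash
python3 look.py w27
```

```text
[599.2 240.3 249.4] [-1.571e+00 -2.000e-03 -3.139e+00] 42.62 34.16790621016166 [-0.1 -0.3 -0.9]
```

View pics/w27b.png

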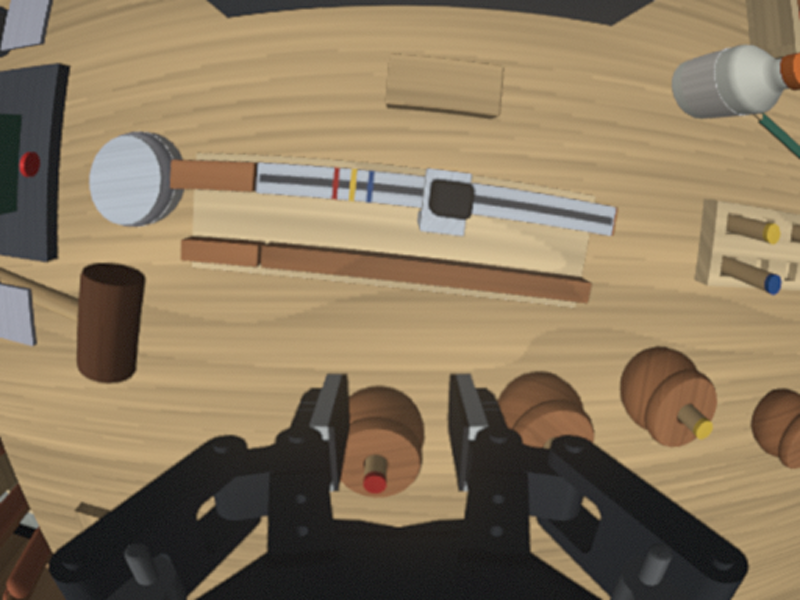

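```bash
python3 - <<'E'
from h import *
im=cv2.imread('pics/w27.png'); cv2.imwrite('pics/w27c.png',cv2.resize(im[95:160,150:400],None,fx=3.2,fy=3.2,interpolation=cv2.INTER_CUBIC))
cv2.imwrite('pics/w27d.png',cv2.resize(im[98:153,200:310],None,fx=7,fy=7,interpolation=cv2.INTER_CUBIC))
E
```

```text
(no output)
```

View pics/w27d.png

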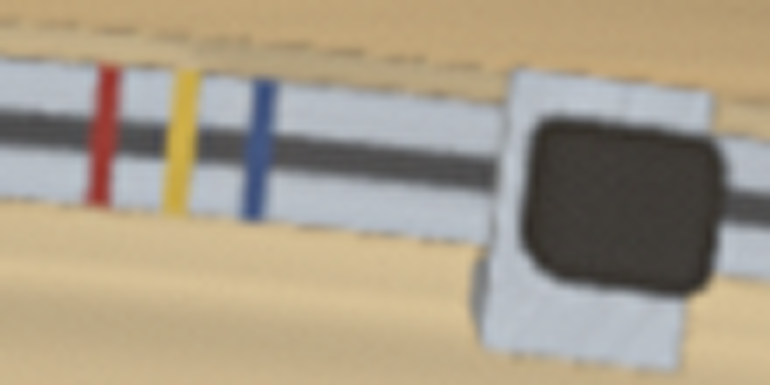

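View pics/w27c.png

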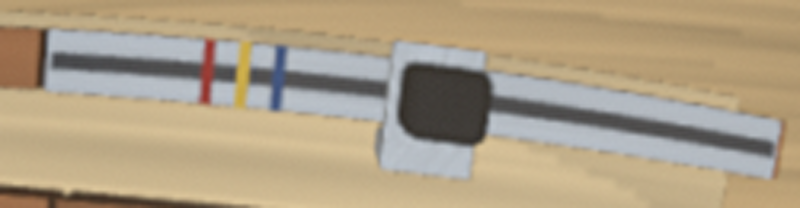

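```bash
python3 - <<'E'
from h import *
d=load('w27')
P=lambda x,y,z: onz(d,200+x/7-0.43,98+y/7-0.43,z,1)[:2]
r,y,b=P(105,135,70),P(182,142,70),P(260,150,70)
print(r,y,b,np.linalg.norm(y-r),np.linalg.norm(b-y))
k=1.5625
e1=onz(d,258/k,178/k,70,1)[:2]; e2=onz(d,614/k,220/k,70,1)[:2]; print('track ends',e1,e2)
a=(e2-e1)/np.linalg.norm(e2-e1); print('axis -y box',a,np.arctan2(a[0],-a[1]))
print('r-b axis',(b-r)/np.linalg.norm(b-r))
g=P(623,205,127); print('grip',g)
for p in [(540,115),(725,135),(705,295),(522,275)]: print(P(*p,127))
for z in (78,84): print(z,[P(*p,z) for p in [(513,70),(483,345),(715,90),(680,368)]])
B=b; print('face by grip',84+(g-b)@a-15)
for z in (78,84): print('face by plate', 84+(P(498,207,z)-b)@a, (P(697,229,z)-b)@a+84)
E
```

```text
[666.71975572 284.28547043] [665.41359519 272.36929254] [664.03594745 260.37399787] 11.98754982651234 12.074146239517717
track ends [672.03405404 339.71976461] [645.62438719  80.1174664 ]
axis -y box [-0.10120888 -0.9948652 ] -0.10138246808277458
r-b axis [-0.11153899 -0.99376006]
grip [659.24350769 210.97374126]
[670.55191366 221.68680655]
[668.57498587 198.06226219]
[647.8762971  200.12931259]
[650.04450898 223.71947626]
78 [array([676.49938482, 222.22066756]), array([634.70423935, 226.29968402]), array([674.21766186, 191.79430725]), array([631.56494971, 196.10707508])]
84 [array([676.46709141, 222.57887225]), array([635.47057774, 226.57994587]), array([674.22896817, 192.73390623]), array([632.39127441, 196.96426464])]
face by grip 118.63163355040373
face by plate 120.76046082657784 151.07618939707547
face by plate 120.4061322881052 150.14258054230888
```

>>> {"method": "servo_tool", "body": {
  "increments": [
    {"dx": 3, "dy": -1.5, "dz": -1, "ax": 0, "ay": 0, "az": -0.1, "claw": -0.4},
    {"dx": 6, "dy": -2.9, "dz": -4, "ax": 0, "ay": 0, "az": -0.1, "claw": -0.4},
    {"dx": 6, "dy": -2.9, "dz": -8, "ax": 0, "ay": 0, "az": -0.1, "claw": -0.4},
    {"dx": 6, "dy": -2.9, "dz": -10, "ax": 0, "ay": 0, "az": -0.1, "claw": -0.4},
    {"dx": 6, "dy": -2.9, "dz": -10, "ax": 0, "ay": 0, "az": -0.1, "claw": -0.4},
    {"dx": 6, "dy": -2.9, "dz": -10, "ax": 0, "ay": 0, "az": -0.1, "claw": -0.4}
  ]
}}

```text
clock: 43.17
eef_pos: [659.4, 211.2, 149.0]
tool_rot: [-1.57, -0.003, 3.044]
force: [-0.1, 0.4, 0.7]
width: 59.4
```

```bash
python3 look.py w28
```

```text
[659.4 211.2 149. ] [-1.570e+00 -3.000e-03  3.044e+00] 43.17 59.422217856829214 [-0.1  0.4  0.7]
```

View pics/w28b.png

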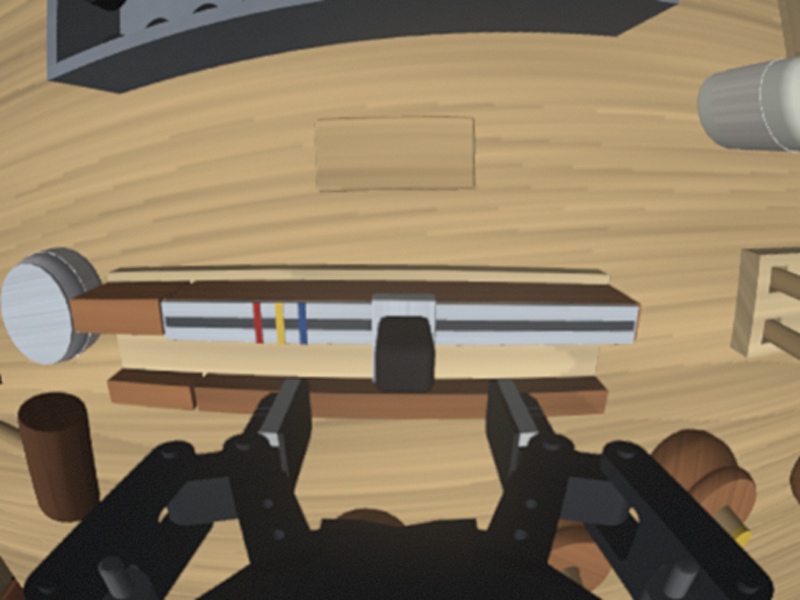

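>>> {"method": "servo_tool", "body": {
  "increments": [
    {"dx": 0, "dy": 0, "dz": -1.5, "ax": 0, "ay": 0, "az": 0, "claw": -0.4},
    {"dx": 0, "dy": 0, "dz": -3, "ax": 0, "ay": 0, "az": 0, "claw": -0.4},
    {"dx": 0, "dy": 0, "dz": -4.7, "ax": 0, "ay": 0, "az": 0, "claw": -0.4},
    {"dx": 0, "dy": 0, "dz": -4.7, "ax": 0, "ay": 0, "az": 0, "claw": -0.4},
    {"dx": 0, "dy": 0, "dz": -4.7, "ax": 0, "ay": 0, "az": 0, "claw": -0.4}
  ]
}}

```text
clock: 43.63
eef_pos: [661.4, 211.3, 104.4]
tool_rot: [-1.572, 0.002, 3.043]
force: [0.9, 1.0, 0.0]
width: 59.9
```

>>> {"method": "servo_tool", "body": {
  "increments": [
    {"dx": 0, "dy": 0, "dz": 0, "ax": 0, "ay": 0, "az": 0, "claw": 1},
    {"dx": 0, "dy": 0, "dz": 0, "ax": 0, "ay": 0, "az": 0, "claw": 1},
    {"dx": 0, "dy": 0, "dz": 0, "ax": 0, "ay": 0, "az": 0, "claw": 1},
    {"dx": 0, "dy": 0, "dz": 0, "ax": 0, "ay": 0, "az": 0, "claw": 1},
    {"dx": 0, "dy": 0, "dz": 0, "ax": 0, "ay": 0, "az": 0, "claw": 1},
    {"dx": 0, "dy": 0, "dz": 0, "ax": 0, "ay": 0, "az": 0, "claw": 1}
  ]
}}

```text
clock: 44.13
eef_pos: [661.9, 210.4, 104.6]
tool_rot: [-1.572, 0.002, 3.042]
force: [-2.0, 0.0, 7.0]
width: 23.1
```

```bash
python3 look.py w29; python3 - <<'E'
from h import *
im=cv2.imread('pics/w29.png'); cv2.imwrite('pics/w29c.png',cv2.resize(im[160:290,90:350],None,fx=3,fy=3,interpolation=cv2.INTER_CUBIC))
E
```

```text
[661.9 210.4 104.6] [-1.572e+00  2.000e-03  3.042e+00] 44.13 23.092373474637725 [-2.  0.  7.]
```

View pics/w29c.png

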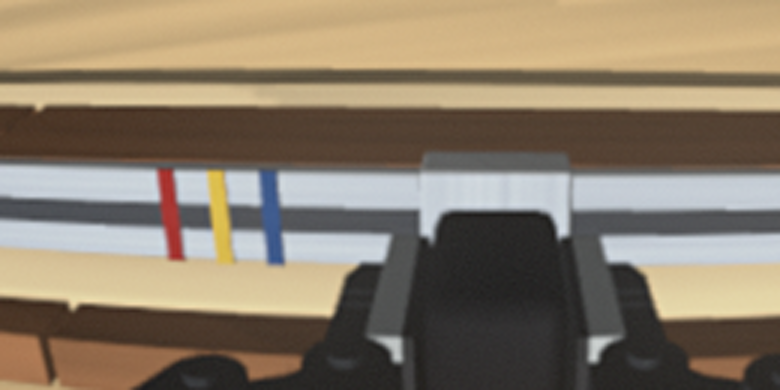

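>>> {"method": "servo_tool", "body": {
  "increments": [
    {"dx": 0.1, "dy": 1, "dz": 0, "ax": 0, "ay": 0, "az": 0, "claw": 1},
    {"dx": 0.2, "dy": 2, "dz": 0, "ax": 0, "ay": 0, "az": 0, "claw": 1},
    {"dx": 0.3, "dy": 3, "dz": 0, "ax": 0, "ay": 0, "az": 0, "claw": 1},
    {"dx": 0.35, "dy": 3.5, "dz": 0, "ax": 0, "ay": 0, "az": 0, "claw": 1},
    {"dx": 0.35, "dy": 3.5, "dz": 0, "ax": 0, "ay": 0, "az": 0, "claw": 1},
    {"dx": 0.35, "dy": 3.5, "dz": 0, "ax": 0, "ay": 0, "az": 0, "claw": 1}
  ]
}}

```text
clock: 44.68
eef_pos: [665.9, 246.9, 104.6]
tool_rot: [-1.573, 0.004, 3.043]
force: [0.9, 1.7, 5.9]
width: 22.8
```

```bash
python3 look.py w30; python3 - <<'E'
from h import *
im=cv2.imread('pics/w30.png'); cv2.imwrite('pics/w30c.png',cv2.resize(im[160:290,90:350],None,fx=3,fy=3,interpolation=cv2.INTER_CUBIC))
E
```

```text
[665.9 246.9 104.6] [-1.573  0.004  3.043] 44.68 22.75195338208242 [0.9 1.7 5.9]
```

View pics/w30c.png

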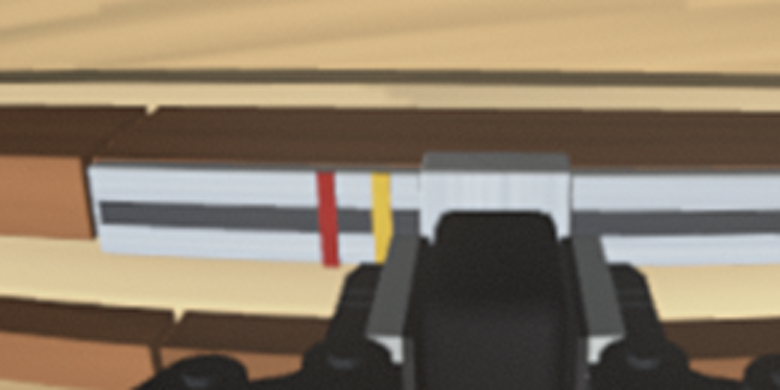

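>>> {"method": "servo_tool", "body": {
  "increments": [
    {"dx": 0, "dy": -0.15, "dz": 0, "ax": 0, "ay": 0, "az": 0, "claw": 1},
    {"dx": 0, "dy": -0.15, "dz": 0, "ax": 0, "ay": 0, "az": 0, "claw": 1},
    {"dx": 0, "dy": -0.15, "dz": 0, "ax": 0, "ay": 0, "az": 0, "claw": 1},
    {"dx": 0, "dy": -0.15, "dz": 0, "ax": 0, "ay": 0, "az": 0, "claw": 1}
  ]
}}

```text
clock: 45.07
eef_pos: [665.7, 245.5, 104.6]
tool_rot: [-1.574, 0.003, 3.042]
force: [1.1, 2.0, 6.2]
width: 22.8
```

Now open, rise and measure.

>>> {"method": "servo_tool", "body": {
  "increments": [
    {"dx": 0, "dy": 0, "dz": 0, "ax": 0, "ay": 0, "az": 0, "claw": -0.4},
    {"dx": 0, "dy": 0, "dz": 0, "ax": 0, "ay": 0, "az": 0, "claw": -0.4},
    {"dx": 0, "dy": 0, "dz": 0, "ax": 0, "ay": 0, "az": 0, "claw": -0.4},
    {"dx": 0, "dy": 0, "dz": 0, "ax": 0, "ay": 0, "az": 0, "claw": -0.4},
    {"dx": 0, "dy": 0, "dz": 0, "ax": 0, "ay": 0, "az": 0, "claw": -0.4},
    {"dx": 0, "dy": 0, "dz": 3, "ax": 0, "ay": 0, "az": 0, "claw": -0.4},
    {"dx": 0, "dy": 0, "dz": 6, "ax": 0, "ay": 0, "az": 0, "claw": -0.4},
    {"dx": -2, "dy": 0, "dz": 9, "ax": 0, "ay": 0, "az": 0, "claw": -0.4}
  ]
}}

```text
clock: 45.73
eef_pos: [647.1, 242.6, 192.8]
tool_rot: [-1.57, 0.003, 3.04]
force: [0.6, 0.6, 0.7]
width: 59.7
```

>>> {"method": "servo_tool", "body": {
  "increments": [
    {"dx": -4, "dy": 1, "dz": 3, "ax": 0, "ay": 0, "az": 0, "claw": -0.4},
    {"dx": -6, "dy": 2, "dz": 5, "ax": 0, "ay": 0, "az": 0, "claw": -0.4},
    {"dx": -6, "dy": 2, "dz": 5, "ax": 0, "ay": 0, "az": 0, "claw": -0.4},
    {"dx": -6, "dy": 2, "dz": 5, "ax": 0, "ay": 0, "az": 0, "claw": -0.4},
    {"dx": -6, "dy": 2, "dz": 5, "ax": 0, "ay": 0, "az": 0, "claw": -0.4}
  ]
}}

```text
clock: 46.15
eef_pos: [584.8, 263.4, 242.4]
tool_rot: [-1.57, 0.001, 3.042]
force: [-0.7, -0.6, -1.3]
width: 59.6
```

```bash
python3 look.py w31; python3 - <<'E'
from h import *
im=cv2.imread('pics/w31.png'); cv2.imwrite('pics/w31c.png',cv2.resize(im[100:170,180:300],None,fx=6.5,fy=6.5,interpolation=cv2.INTER_CUBIC))
E
```

```text
[584.8 263.4 242.4] [-1.570e+00  1.000e-03  3.042e+00] 46.15 59.63722137056789 [-0.7 -0.6 -1.3]
```

View pics/w31b.png

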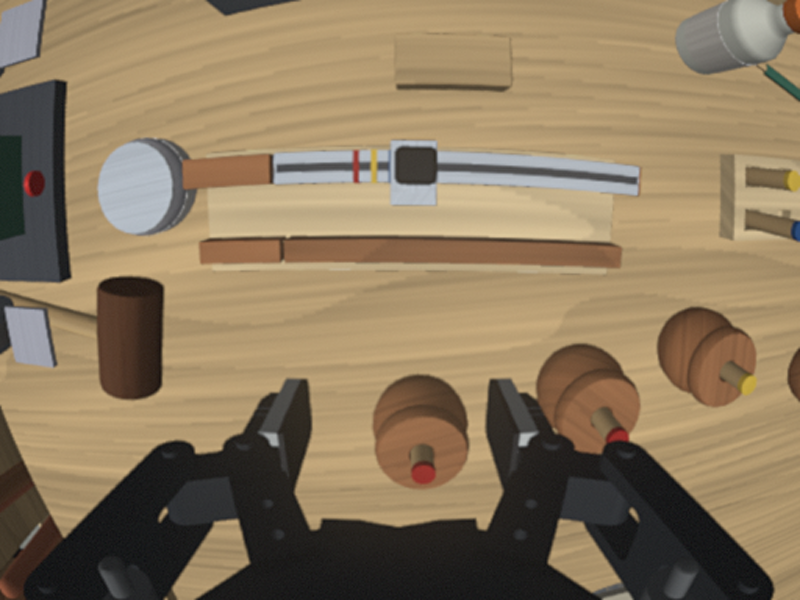

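View pics/w31c.png

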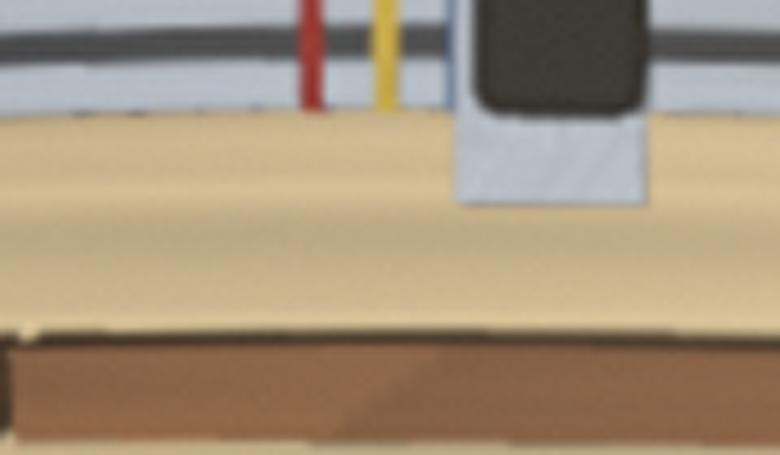

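```bash
python3 look.py s2 scene; python3 look.py t2 top; python3 - <<'E'
from h import *
im=cv2.imread('pics/s2.png'); cv2.imwrite('pics/s2c.png',cv2.resize(im[110:270,80:400],None,fx=2.5,fy=2.5,interpolation=cv2.INTER_CUBIC))
im=cv2.imread('pics/t2.png'); cv2.imwrite('pics/t2c.png',cv2.resize(im[130:270,120:400],None,fx=2.85,fy=2.85,interpolation=cv2.INTER_CUBIC))
E
```

```text
[584.9 262.7 241.6] [-1.569 -0.     3.041] 46.2 59.85769035788169 [0.5 0.2 1.3]
[584.9 262.5 241.2] [-1.569e+00 -1.000e-03  3.041e+00] 46.25 59.8847888829144 [ 0.9  0.3 -0.1]
```

View pics/s2c.png

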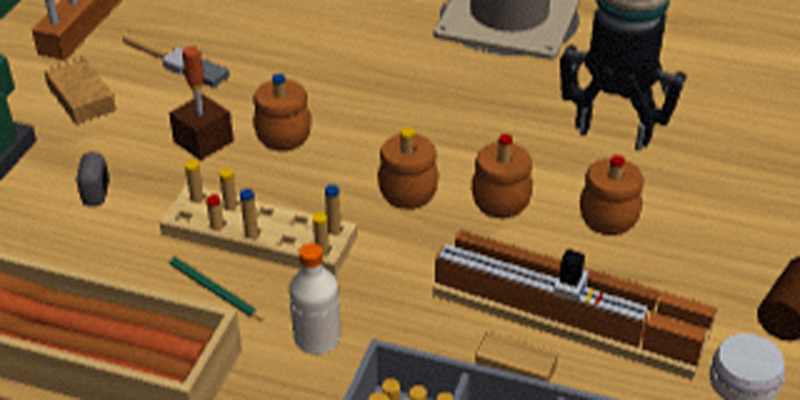

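View pics/t2c.png

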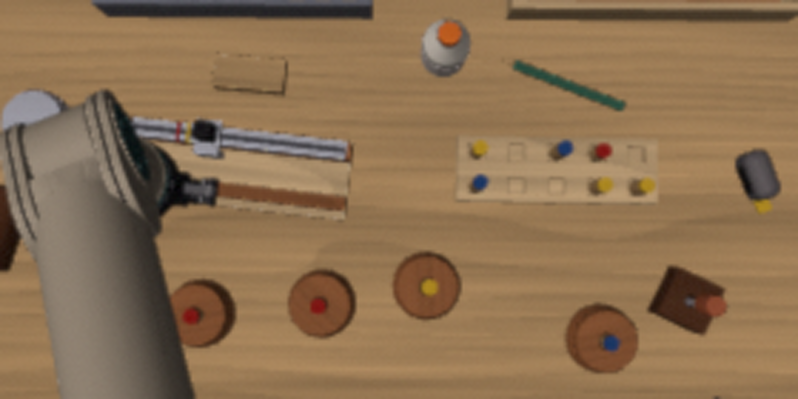

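```bash
python3 - <<'E'
from h import *
k=1.5625
for t,u,v,zs in [('w23',401,315,(105,114,120)),('w26',400.5,299.5,(100,106.5,114)),('w20',403,313,(100,109.5,118)),('w17',398,318.5,(98,106,114))]:
    print(t,[onz(load(t),u/k,v/k,z,1).round(1).tolist() for z in zs])
E
```

```text
w23 [[455.9, 110.3, 105.0], [458.8, 110.4, 114.0], [460.6, 110.4, 120.0]]
w26 [[444.5, 258.1, 100.0], [446.3, 258.2, 106.5], [448.5, 258.2, 114.0]]
w20 [[479.0, -19.9, 100.0], [482.0, -19.8, 109.5], [484.6, -19.7, 118.0]]
w17 [[415.4, -232.0, 98.0], [418.0, -232.0, 106.0], [420.6, -232.0, 114.0]]
```

```bash
python3 -c "
from cell import finish_job
print(finish_job())"
```

```text
the job is handed in; nothing more can be done
None
```

The job is done and handed in at about 46 s of the 210 s allowed; the hand-in gave no verdict, so the checks below are my own.

| Foot | Measured bore depth | Dowel fitted | Expected height above foot |
|---|---|---|---|
| foot1 | about 34 mm | red (60 mm) | about 26 mm |
| foot2 | about 25 mm | red (60 mm) | about 34–35 mm |
| foot3 | about 43 mm | yellow (72 mm) | about 29–30 mm |
| foot4 | about 58 mm | blue (84 mm) | about 26–27 mm |

- **Probing:** I touched the four bores in order, left to right, then put the rod back in its stand. All the depth readings carry about 1 mm of uncertainty.
- **Dowels:** The last pictures show all four dowels upright in their feet. Dowel-top positions agree with these heights to within 1–3 mm sideways. The six unused dowels stand upright in the rack.
- **Stop:** It is at about 83–84 mm, against the 84 mm needed for the longest fitted dowel. Two estimates gave 83.2 mm (against the coloured lines) and 83.7 mm (from the arm's travel).
- **Surroundings:** In the last pictures the glue bottle, tape measure and offcut look where they were at the start. The gripper is open and clear of everything.

Two things did not go exactly as planned:
- **foot2 probe:** It pressed harder than intended (about 39 N) and tilted the rod slightly in the grip. I corrected the tilt, and the rod met the stand floor within 1 mm of its first reading.
- **foot4 shift:** It was found about 28 mm from where I first measured it, so I measured it again before probing.

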